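# Load, stamp and time a batch of test cards

## Task

First move every test card from the grey stand into the white rack, each upright and fully home in the slot whose clips have its colour. Then stand the batch card in the time stamp's slot with its green face to the stamp head and press the pedal down to its stop, turn the card round and stamp the white face the same way, and finally file the batch card fully home in the rack's green-clipped slot. Also stand the orange timer upright on the middle of the blue mat, and leave the grey-banded cards and everything else where they are.

Things in the scene. Friction and masses are not known exactly. Their poses are not given: they have to be found in the camera images.
- card_yellow_center (a point): stiff test card, 60 mm wide (x), 6 mm thick (y), 110 mm high (z, up), 45 g, white with yellow top third; the point is its centre, 55 mm above its lower edge. Starts in the grey stand (5 slots, 34 mm pitch, ridges 61 mm above the table), if present. Either way round will do. Can be taken from above across its 60 mm width by its narrow edges, in the upper 40 mm
- card_purple_center (a point): stiff test card, 60 mm wide (x), 6 mm thick (y), 110 mm high (z, up), 45 g, white with purple top third; the point is its centre, 55 mm above its lower edge. Starts in the grey stand (5 slots, 34 mm pitch, ridges 61 mm above the table), if present. Either way round will do. Can be taken from above across its 60 mm width by its narrow edges, in the upper 40 mm
- card_blue_center (a point): stiff test card, 60 mm wide (x), 6 mm thick (y), 110 mm high (z, up), 45 g, white with blue top third; the point is its centre, 55 mm above its lower edge. Starts in the grey stand (5 slots, 34 mm pitch, ridges 61 mm above the table), if present. Either way round will do. Can be taken from above across its 60 mm width by its narrow edges, in the upper 40 mm
- card_red_center (a point): stiff test card, 60 mm wide (x), 6 mm thick (y), 110 mm high (z, up), 45 g, white with red top third; the point is its centre, 55 mm above its lower edge. Starts in the grey stand (5 slots, 34 mm pitch, ridges 61 mm above the table), if present. Either way round will do. Can be taken from above across its 60 mm width by its narrow edges, in the upper 40 mm
- batch_center (a point): batch card: same size, weight and point as the test cards, and starts in the same grey stand, but one whole face (its -y side) is green and the other (+y) plain white; its top edge is green
- batch_green (a point): middle of the batch card's green face: 20 mm out from the card's centre along its -y (a point in the air in front of that face); axes as the card's
- slot_yellow (a point): floor centre, 5 mm above the table, of the white rack's slot with yellow clips at both ends (tops 62 mm up); x along the slot, y across, z up. Slots: 8.5 mm wide, 66 mm long, straight walls to 48 mm above the table, then 45 degree lead-in slopes up to ridges between slots (57 mm up). A card fully home has its centre 55 mm above this point
- slot_purple (a point): floor centre, 5 mm above the table, of the white rack's slot with purple clips at both ends (tops 62 mm up); x along the slot, y across, z up. The rack has 8 such slots in a row along y, pitch 26 mm; three hold grey-banded cards; which clip is where varies
- slot_blue (a point): floor centre, 5 mm above the table, of the white rack's slot with blue clips at both ends (tops 62 mm up); x along the slot, y across, z up. Slot as the yellow one
- slot_red (a point): floor centre, 5 mm above the table, of the white rack's slot with red clips at both ends (tops 62 mm up); x along the slot, y across, z up. Slot as the yellow one
- slot_green (a point): floor centre, 5 mm above the table, of the white rack's slot with green clips at both ends (tops 62 mm up); x along the slot, y across, z up. For the batch card. Slot as the yellow one
- stamp_slot (a point): floor centre (5 mm above the table) of the one slot of the time stamp, a fixed grey and white machine; slot like the rack's; x along it, y across, z up. The white stamp head, 100 mm high, 52 mm along x, stands on the -y side with its ram facing +y, so the face to be printed must look to -y. The pedal is on the -x side
- pedal (a joint): hinged spring pedal of the time stamp, dark steel plate 112 by 70 mm with rubber pad: 0 at rest (raised), 0.25 rad at its stop; springs back. Hinge along the stamp's y, 60 mm from the slot on the -x side, 24 mm above the table. At the pad it takes about 3.5 N to start and 11 N at the stop
- pedal_pad (a point): where to press the pedal: middle of the rubber pad, on its upper surface, 85 mm from the hinge (about 51 mm above the table at rest, 31 mm at the stop); moves with the pedal
- timer_center (a point): loose orange countdown timer, upright block 36 mm (its x) by 64 mm (y) on a black weighted foot 76 by 76 by 10 mm, 100 mm high in all, 200 g, dark screen on its +x side; the point is its centre, 50 mm above its underside; best taken near the top
- mat: fixed square blue mat 100 by 100 mm, 3 mm thick, between the time stamp and the rack; origin under its centre
- kept0_center (a point): centre of one of the three grey-banded cards that already stand in the white rack (same size); to be left where they are
- kept1_center (a point): centre of one of the three grey-banded cards that already stand in the white rack (same size); to be left where they are
- kept2_center (a point): centre of one of the three grey-banded cards that already stand in the white rack (same size); to be left where they are
- tube: yellow-capped sample tube lying on the table, 100 mm long; to be left alone
- tube2: purple-capped sample tube lying on the table, 100 mm long; to be left alone
- jar: closed clear jar with a blue lid, 64 mm across, 75 mm high; to be left alone
- gelbottle: small hand-gel bottle, 52 mm across, 95 mm high; to be left alone

How it is judged:
By the outcome, as a careful person would: the job done as asked, in the order asked, and still so for the second after the job is handed in, with the robot touching nothing.
Of card_yellow, card_purple, card_blue, card_red only 2 to 3 are there at a start; the rules pass over those that are not, and their reading is None.
At some moment in a run one of timer may be knocked a few centimetres aside while the robot is not near it.
It also fails if it takes over 210 s, if anything falls off the work surface, if the arm or the gripper's body presses on something with over 40 N, if the wrist force passes 120 N, or if a joint passes its speed limit or range.

## Robot

A 6-joint arm with a two-finger parallel gripper is mounted at the origin on the work surface. World frame = base frame: x ahead of the robot, y to its left, z up, the work surface at z = 0. Lengths are in mm, angles in rad, forces in N, time in s.
With the tool pointing down it reaches from about 300 to 775 mm from the base axis. Payload 14.6 kg.
Tool frame: the origin (TCP) lies midway between the tips of the shut fingers; the grasp point (between the pads) lies 19 mm behind it (manip.grip_point_offset is the distance from the TCP to the grasp point, in mm); x points along the fingers, z is the direction in which the jaws open and shut, and the axes are right-handed (so a half turn about x gives the same grasp; the last joint's range is limited). The gripper opens to 94 mm and grips with 3 to 60 N. Pads are 16 mm wide; open, the fingers measure 119 mm over their backs; the gripper's body (75 mm by 177 mm) begins 78 mm behind the grasp point.
Start: joints at [-1.249, 0.3, 1.521, -0, 1.321, -0.067], TCP at [208.485, -508.943, 205.446] pointing down, gripper open.
Joint ranges: [-3.03, 3.03], [-0.79, 2.21], [0.23, 2.52], [-1.04, 4.18], [0, 3.07], [-2.55, 2.55]. Speed limits (rad/s): [2.22, 2.22, 2.57, 3.14, 3.14, 3.14].

## Interface

Orientations are given as [roll, pitch, yaw] about the fixed x, y, z axes, in that order (R = Rz(yaw) Ry(pitch) Rx(roll)).
In Python, from cell import manip, camera, calibration, order gives the robot as it stands.
- The arm moves only by the tool jog_arm, never from a script. Its arguments are lists of equal length, an entry for each row: "turn": the turn, a rotation vector about the tool's x, y, z in degrees, a list of three; "dp": the shift along the tool's x, y, z in cm, a list of three; "gripper": the closure, from 0 (fully open) to 1 (shut). In form: {"turn": [[ax, ay, az], ...], "dp": [[tx, ty, tz], ...], "gripper": [gripper, ...]}. A call has 1 to 8 rows; each row shifts and turns the pose as measured when the row begins, along the tool's axes as they then stand; what a row does not reach is not made up. A row lasts 1/8 s, in which the tool goes at most 62.5 mm and 10.7 degrees, less where a joint would pass 70% of its speed; a pose out of reach is approached as far as the arm can. A call is refused whole if a number of a shift passes 6.25 or a number of a turn 10.7, either way. A call with a gripper value outside its range is refused whole. The fingers move at their own pace and stop on an object; "grip_force" is the grip in N (left out, the last holds). Time passes only in rows, so rows that do not move let the fingers close. It gives the time, the measured TCP pose, the force and the opening at its end, in the units of the state.
- manip.read_state(): the state, without advancing time (a new reading comes with each control period).
- camera(name): name is "scene" or "top"; returns (picture, depth): 480x640x3 uint8, red, green, blue; 480x640 float32, mm along the optical axis (not along the pixel's ray), 0 where there is no reading.
- calibration(name): a dict with "K" (3x3 intrinsics, pixels), "world_from_camera" (4x4, takes a point from camera to world coordinates). Camera axes: x right, y down, z forward; pixel columns grow to the right and rows downward; lengths in mm; the calibration is good to about 2 mm. A picture is of the moment at which its call begins. calibration takes no time and is no camera call.
- order.sign_off(): hands the job in, once; it reports no verdict.
The state is a dict: "clock": time; "joints": joint angles; "qd": joint speeds; "effort": joint torques, N m; "eef_pos": TCP position; "eef_rot": TCP orientation; "wrist_force": force on the tool from outside, world axes, zero at the start; "moment": the same for the moment, N m; "finger_gap": finger opening in mm.
Only numpy, scipy, OpenCV 4.12 (cv2) and the standard library are available. Lean on these libraries where they do the work, as an engineer would, in place of code of your own. Each camera call takes 0.05 s, during which the arm holds its last target.

## Working session

There is one attempt and no reset: what is moved stays moved. The work goes in short steps, Python scripts to look and compute and a tool call to move; the robot and the scene stay as the last step left them, time stands still between calls to the robot, and variables do not carry over. Pictures are saved under pics/ and viewed, and the job is handed in when it is done.

Besides the shell and the picture viewer there is one more tool, called after ">>>" by a JSON object that holds its "api" and its "payload". jog_arm: Moves the arm, as the interface text tells. Its arguments: {"type":"object","properties":{"turn":{"type":"array","items":{"type":"array","items":{"type":"number"}}},"dp":{"type":"array","items":{"type":"array","items":{"type":"number"}}},"gripper":{"type":"array","items":{"type":"number"}},"grip_force":{"type":"number"}},"required":["turn","dp","gripper"]}

```bash
ls; mkdir -p pics; python3 - <<'E'
from cell import manip, camera, calibration, order
import cv2, numpy as np
print(manip.read_state())
for n in ("scene","top"):
    p,d=camera(n); cv2.imwrite(f"pics/{n}0.png",p[:,:,::-1]); np.save(f"pics/{n}0.npy",d)
    c=calibration(n); print(n,c)
E
```

```text
pics
{'clock': 0.0, 'joints': array([-1.24859232e+00,  3.00466609e-01,  1.52160667e+00, -3.45350437e-05,
        1.32070647e+00, -6.65817723e-02]), 'qd': array([ 0.00025072, -0.00020846, -0.00193704, -0.00058664,  0.00039486,
        0.00041138]), 'effort': array([ 1.36006215e-04, -5.31807232e+01, -3.52738881e+01,  7.08444114e-02,
        2.44263920e-02, -1.16541482e-04]), 'eef_pos': array([ 208.39630284, -508.6916786 ,  204.87797298]), 'eef_rot': array([3.10318184, 1.56960876, 1.92117986]), 'wrist_force': array([-0.71767787, -0.0478364 ,  0.10431601]), 'moment': array([-0.00087114,  0.00142146, -0.00525433]), 'finger_gap': 93.96321825969821}
scene {'K': array([[518.58113588,   0.        , 306.67965213],
       [  0.        , 518.58113588, 237.06859424],
       [  0.        ,   0.        ,   1.        ]]), 'world_from_camera': array([[ 3.84432133e-01,  7.08809175e-01, -5.91440182e-01,
         1.05989261e+03],
       [ 9.23151571e-01, -2.96395870e-01,  2.44827828e-01,
        -1.47512611e+02],
       [-1.76421715e-03, -6.40108617e-01, -7.68282400e-01,
         7.90164606e+02],
       [ 0.00000000e+00,  0.00000000e+00,  0.00000000e+00,
         1.00000000e+00]])}
top {'K': array([[579.14182444,   0.        , 317.54508685],
       [  0.        , 579.14182444, 238.95085852],
       [  0.        ,   0.        ,   1.        ]]), 'world_from_camera': array([[-1.31058458e-02, -9.90093282e-01,  1.39798174e-01,
         3.19559580e+02],
       [-9.99641331e-01,  9.70806918e-03, -2.49592036e-02,
         7.94095615e+01],
       [ 2.33547695e-02, -1.40075144e-01, -9.89865399e-01,
         1.36413431e+03],
       [ 0.00000000e+00,  0.00000000e+00,  0.00000000e+00,
         1.00000000e+00]])}
```

The top view shows the stand (yellow, red, green batch and purple cards; no blue) at about (318,268), the rack at (284,196), the mat at (375,187), the stamp at (465,215) and the timer at (214,250). Next I'll zoom in and measure.

```bash
cat > h.py <<'E'
import numpy as np, cv2
from cell import manip, camera, calibration, order
def grab(n,tag):
    p,d=camera(n); cv2.imwrite(f"pics/{n}{tag}.png",p[:,:,::-1]); np.save(f"pics/{n}{tag}.npy",d); return p,d
def load(n,tag):
    return cv2.imread(f"pics/{n}{tag}.png")[:,:,::-1], np.load(f"pics/{n}{tag}.npy")
def cloud(n,d):
    c=calibration(n);K=c["K"];T=c["world_from_camera"]
    v,u=np.mgrid[0:d.shape[0],0:d.shape[1]]
    P=np.stack([(u-K[0,2])/K[0,0]*d,(v-K[1,2])/K[1,1]*d,d],-1)
    W=P@T[:3,:3].T+T[:3,3]; W[d<=0]=np.nan
    return W
def ray_z(n,u,v,z):
    c=calibration(n);K=c["K"];T=c["world_from_camera"]
    r=T[:3,:3]@np.array([(u-K[0,2])/K[0,0],(v-K[1,2])/K[1,1],1]);o=T[:3,3]
    return o+r*(z-o[2])/r[2]
def proj(n,X):
    c=calibration(n);K=c["K"];T=c["world_from_camera"]
    p=(np.asarray(X)-T[:3,3])@T[:3,:3]; q=p@K.T; return q[...,:2]/q[...,2:]
def crop(n,tag,x0,y0,x1,y1,s,out):
    im=cv2.imread(f"pics/{n}{tag}.png")[y0:y1,x0:x1]
    cv2.imwrite(f"pics/{out}.png",cv2.resize(im,None,fx=s,fy=s,interpolation=cv2.INTER_CUBIC))
def st():
    s=manip.read_state()
    from scipy.spatial.transform import Rotation as R
    Rm=R.from_euler('xyz',s['eef_rot']).as_matrix()
    print('t',round(s['clock'],2),'pos',s['eef_pos'].round(1),'gap',round(s['finger_gap'],1),'F',s['wrist_force'].round(1)); print('x',Rm[:,0].round(4),'y',Rm[:,1].round(4),'z',Rm[:,2].round(4), 'j',s['joints'].round(2))
    return s,Rm
E
python3 - <<'E'
from h import *
crop("top","0",225,165,385,305,5,"a")
crop("top","0",420,160,530,290,5,"b")
_,d=load("top","0"); W=cloud("top",d)
print(W[268-35,318],W[187,375],W[210,215])
for x in range(270,370,6): print(x,W[270,x].round(0), W[196,x-36].round(0))
E
```

```text
[525.75802764  43.8735621    5.06353735] [636.91986521 -95.11008513   2.92022143] [ 5.84454459e+02  2.88927810e+02 -3.40780972e-01]
270 [439. 158.  -0.] [619. 244.  -2.]
276 [434. 141.  58.] [606. 224.  53.]
282 [434. 128.  57.] [606. 210.  52.]
288 [433. 114.  73.] [593. 191. 114.]
294 [433. 101.  62.] [607. 183.  50.]
300 [431.  87.  92.] [606. 169.  51.]
306 [434.  73.  53.] [606. 155.  52.]
312 [433.  60.  58.] [610. 142.  33.]
318 [428.  48. 114.] [604. 127.  59.]
324 [433.  33.  59.] [591. 112. 120.]
330 [433.  19.  52.] [606.  99.  52.]
336 [433.   6.  56.] [616.  86.   5.]
342 [433.  -8.  54.] [605.  72.  56.]
348 [434. -23.  35.] [616.  57.   1.]
354 [432. -35.  61.] [605.  44.  54.]
360 [437. -55.  -1.] [591.  32. 116.]
366 [437. -69.  -3.] [605.  16.  50.]
```

```bash
cat > meas.py <<'E'
from h import *
def comps(n,tag,zlo,zhi,box,hues,smin=90,amin=4):
    p,d=load(n,tag); W=cloud(n,d); hsv=cv2.cvtColor(p,cv2.COLOR_RGB2HSV)
    out={}
    for name,(lo,hi) in hues.items():
        H=hsv[...,0].astype(int)
        m=((H>=lo)&(H<=hi) if lo<=hi else ((H>=lo)|(H<=hi)))&(hsv[...,1]>smin)&(hsv[...,2]>50)
        b=np.zeros_like(m); b[box[1]:box[3],box[0]:box[2]]=1; m&=b
        if zlo is not None: m&=(W[...,2]>zlo)&(W[...,2]<zhi)
        k,l,s,c=cv2.connectedComponentsWithStats(m.astype(np.uint8))
        out[name]=[(c[i],s[i,4],np.argwhere(l==i)[:,::-1],np.nanmedian(W[l==i],0)) for i in range(1,k) if s[i,4]>=amin]
    return out
HU=dict(yellow=(22,35),red=(172,6),green=(45,75),blue=(100,122),purple=(135,160))
E
python3 - <<'E'
from meas import *
print("clips")
for k,v in comps("top","0",None,None,(225,165,345,220),HU).items():
    for c,a,px,w in v: print(k,c.round(2),a,w.round(1),ray_z("top",*c,62).round(1))
print("cards")
for k,v in comps("top","0",None,None,(270,245,365,295),HU).items():
    for c,a,px,w in v:
        Wp=np.array([ray_z("top",*q,115)[:2] for q in px]); m=Wp.mean(0); u,s,vt=np.linalg.svd(Wp-m)
        print(k,c.round(2),a,w.round(1),m.round(1),'ang',np.degrees(np.arctan2(vt[0,1],vt[0,0])).round(2),'ext',np.ptp((Wp-m)@vt[0]).round(1),np.ptp((Wp-m)@vt[1]).round(1))
st()
E
```

```text
clips
yellow [243.91 177.06] 34 [649.2 214.   61.3] [648.8 214.   62. ]
yellow [243.04 211.17] 48 [569.3 215.9  60. ] [569.1 215.6  62. ]
red [266.18 178.  ] 33 [646.4 163.3  61.5] [646.2 162.9  62. ]
red [265.49 211.25] 51 [569.2 165.6  60.5] [568.5 164.6  62. ]
green [300.46 178.54] 26 [644.5  84.   62.4] [644.4  84.1  62. ]
green [299.55 211.73] 33 [566.   87.   61.4] [566.7  86.9  62. ]
blue [277.72 177.97] 32 [646.1 135.8  63. ] [646.1 136.4  62. ]
blue [276.93 211.56] 41 [566.9 138.4  61.1] [567.5 138.5  62. ]
purple [311.6 178.6] 25 [644.1  57.6  61.9] [644.1  58.4  62. ]
purple [311.07 212.84] 43 [564.2  60.7  60. ] [563.9  60.6  62. ]
cards
yellow [286.05 266.25] 110 [437.8 116.9 114. ] [437.1 116.8] ang 175.66 ext 54.4 9.7
red [301.71 267.31] 112 [435.2  82.5 114. ] [434.4  83. ] ang 175.64 ext 54.4 9.5
green [317.71 268.1 ] 77 [433.3  47.9 115.2] [432.3  48.4] ang 175.58 ext 54.3 6.7
purple [333.13 269.28] 54 [428.9  15.2 115.5] [429.4  15. ] ang 176.57 ext 52.2 8.0
purple [331. 269.] 5 [430.9  19.2 105.1] [430.   19.6] ang 179.06 ext 8.7 0.0
t 0.1 pos [ 208.4 -508.7  205. ] gap 94.4 F [-0.3  0.2  0. ]
x [-3.e-04  9.e-04 -1.e+00] y [9.254e-01 3.791e-01 1.000e-04] z [ 3.791e-01 -9.254e-01 -9.000e-04] j [-1.25  0.3   1.52  0.    1.32 -0.07]
```

```bash
python3 - <<'E'
from meas import *
p,d=load("top","0"); W=cloud("top",d)
def tops(box,zlo,zhi,tag):
    m=(W[...,2]>zlo)&(W[...,2]<zhi); b=np.zeros_like(m); b[box[1]:box[3],box[0]:box[2]]=1; m&=b
    k,l,s,c=cv2.connectedComponentsWithStats(m.astype(np.uint8))
    for i in range(1,k):
        if s[i,4]<20: continue
        px=np.argwhere(l==i)[:,::-1]
        Wp=np.array([ray_z("top",*q,115)[:2] for q in px]); mm=Wp.mean(0); u,sv,vt=np.linalg.svd(Wp-mm)
        print(tag,s[i,4],mm.round(1),np.degrees(np.arctan2(vt[0,1],vt[0,0])).round(2),'ext',np.ptp((Wp-mm)@vt[0]).round(1),np.ptp((Wp-mm)@vt[1]).round(1),Wp.min(0).round(1),Wp.max(0).round(1), np.median(W[l==i][:,2]).round(1))
tops((225,165,345,225),100,130,"kept")
tops((265,240,370,300),100,130,"card")
crop("scene","0",210,170,430,340,3.6,"c")
# scene clips
for n,box in (("clips",(275,235,430,335)),("cards",(215,170,335,260))):
  for k,v in comps("scene","0",None,None,box,HU).items():
    for c,a,px,w in v:
        if n=="clips": print(n,k,c.round(1),a,w.round(1),ray_z("scene",*c,62).round(1))
        else:
            Wc=cloud("scene",load("scene","0")[1])[px[:,1],px[:,0]]; print(n,k,c.round(1),a,np.nanmedian(Wc,0).round(1),np.nanmax(Wc[:,2]).round(1))
E
```

```text
kept 114 [607.7 189.1] 178.71 ext 63.0 9.1 [576.9 184.1] [640.  192.9] 114.4
kept 98 [607.2 111.4] 177.53 ext 60.9 7.8 [576.3 107. ] [637.1 116.1] 115.1
kept 97 [605.4  33.7] 177.56 ext 61.0 7.6 [573.4  29.6] [634.3  37.1] 114.8
card 106 [438.3 116.8] 175.85 ext 59.0 8.2 [409.5 112.4] [468.1 121.4] 115.1
card 96 [436.3  83. ] 175.55 ext 58.9 7.8 [406.9  77.8] [465.5  89.1] 115.1
card 99 [432.7  49.4] 175.47 ext 59.1 7.8 [404.4  45.2] [463.   54.6] 115.2
card 105 [430.9  15.6] 175.63 ext 58.9 8.3 [401.8  10.5] [460.4  20.1] 114.5
clips yellow [391.6 243.6] 12 [572.  221.1  60.6] [572.7 220.3  62. ]
clips yellow [409.7 277.9] 65 [651.6 212.9  61.2] [651.6 212.5  62. ]
clips red [362.8 253.1] 42 [571.6 163.1  61.3] [572.2 162.5  62. ]
clips red [382.3 286.4] 53 [648.2 161.3  61.1] [649.1 160.9  62. ]
clips green [322.3 265.7] 16 [569.4  84.6  61.5] [570.   84.7  62. ]
clips green [340.1 300.9] 51 [647.9  83.   61.1] [647.8  82.6  62. ]
clips blue [350.8 256.7] 18 [571.9 138.8  61.8] [571.3 139.3  62. ]
clips blue [368.  290.7] 31 [647.2 134.5  61.4] [647.6 134.5  62. ]
clips purple [308.2 270.5] 13 [570.1  57.2  61.8] [570.1  57.8  62. ]
clips purple [325.8 305.3] 29 [646.4  56.5  62.1] [646.6  57.3  62. ]
cards yellow [308.9 193.3] 153 [437.7 112.7 112.4] 116.9
cards red [291.3 197.2] 137 [437.9  79.  113. ] 118.3
cards green [274.  199.4] 44 [436.1  47.4 114.9] 117.3
cards purple [254.1 197.8] 8 [418.3  15.5 115.6] 117.4
cards purple [257. 206.] 7 [439.   13.6 115. ] 117.2
```

```bash
python3 - <<'E'
from meas import *
p,d=load("top","0"); W=cloud("top",d)
np.set_printoptions(linewidth=250,suppress=True)
print("z map x:",list(range(440,516,2)))
for v in range(176,282,3): print(v,np.nan_to_num(W[v,440:516:2,2]).round(0).astype(int))
crop("top","0",435,170,515,225,10,"b")
crop("scene","0",20,260,170,430,5,"b2")
E
```

```text
z map x: [440, 442, 444, 446, 448, 450, 452, 454, 456, 458, 460, 462, 464, 466, 468, 470, 472, 474, 476, 478, 480, 482, 484, 486, 488, 490, 492, 494, 496, 498, 500, 502, 504, 506, 508, 510, 512, 514]
176 [ 4  4  1  2  2 -3  1  0 -3  0  3 -6  0  0  1  3  3  6  0 -3 -4  1  2  3 -3 -1  3 -1 -2 -2  0 -3  3 -2  3  1  1  0]
179 [-2 -2 -2  2 -1 -1 -3  2  8  2  0  0  4 -4  0 -3  0  4  1  1 -4  6 -1 -1 -1  4  1 -2 -1 -1 -3  4  3 97  2 -6  1  1]
182 [ -4   2  -2  -8  -1  50  53  51  50  55  49  50  52  53   5   4   1  -4  -4  97 101  98  98 100  96 101  96 101 103  99 104  98  99  97  99   5  -1  -2]
185 [  0  -1   5  27  37  54  58  57  51  38  41  50  56  51   3   0   3  61  80  91 101  97 103 106 103 101 108 103 101 101 102 102  96 105  97  -1  -2   0]
188 [ -1  -1   4  19  34  48  50  59  50  27  41  51  54  55   0  95  88  88  89  96  98 100 108 103 104 107 103 100 102 100 101 104 106 104 103  -4   1  -1]
191 [  4   5   3  13  30  48  49  59  53  24  38  48  55  59  79  90  92  95  92  91  95  98 101 100 100 102 100 101 106 106 105 108  99 102  98  -3   2   4]
194 [  2   3  -2  12  31  44
[... 3023 characters left out ...]
5 59 62 58 62  0 -2  0 -1 -1 -1 -5  3 -4 -3  3  3 -1  0  3 -3]
269 [ 0 -2  7  6  9 10  6 57 62 58 54 58 57 50 60 53 11  6  9  8  9  8  4  1  5  3 -2  4 -3 -4  3  2  0  5  4 -1  0 -3]
272 [-1 -3  3 11 10  3  9  6  3 10  9  5  8  9  7 10 10 11  9  8  2  7  2  2  4  1  0 -1  2 -1 -7  4 -4  2  3  2  5  1]
275 [-1 -3 12  8 12  6  6  9  4  6 10  6  9 10 13  7  8  7 -2  2 -1  0  0  0  3  1 -3 -2  4  2  2 -2  0  0  1  4  0 -2]
278 [ -4   4  -1   1   0  -4   4   0  -2   3   2  -4 -10   1  -1  -2   3   3   4   0  -1  -1   0  -3  -4   4   0   4   4  -5   2   2   4   4  -2  -2   3   5]
281 [ 1 -2  4 -4  0  0  0 -1  1 -5  7  2 -3 -2 -1  4 -3 -4  1  3 -3  1  7  2 -2 -1  0  0 -2 -6  4  2 -3  3  2  3  4  3]
```

```bash
python3 - <<'E'
from meas import *
def q(n,X,Y,s,x0,y0,z): return ray_z(n,x0+(X+.5)/s-.5,y0+(Y+.5)/s-.5,z).round(1)
for z in (48,57):
    print(z,[q("top",*P,10,435,170,z)[:2] for P in ((238,148),(265,415),(150,120),(330,120),(185,452),(355,445))])
# pixel-based dark-strip fit
p,d=load("top","0"); g=p.astype(float).mean(2)
L=[];
for v in range(187,210):
    row=g[v,455:466]; w=np.clip(75-row,0,None); 
    if v in(190,200): print(row.round(0))
    u=455+(w*np.arange(11)).sum()/w.sum(); L.append(ray_z("top",u,v,48)[:2])
L=np.array(L); c=np.polyfit(L[:,0],L[:,1],1); print("fit",c,np.degrees(np.arctan(c[0])),(L[:,1]-np.polyval(c,L[:,0])).std(), np.polyval(c,[590,600,610,620]))
# scene strip crop b2 5x offset 20,260
for P in ((432,408),(472,580)): print("scene",q("scene",*P,5,20,260,48))
# head corners z100, pad corners
print("head",[q("top",*P,10,435,170,100)[:2] for P in ((445,120),(735,100),(465,335),(758,315))])
print("ram",[q("top",*P,10,435,170,90)[:2] for P in ((375,180),(375,300),(335,200),(345,315))])
s5=lambda X,Y,z:q("top",X,Y,5,420,160,z)[:2]
print("pad",[s5(*P,z) for P,z in (((160,437),47),((295,430),47),((172,548),58),((318,535),58))])
# mat
hsv=cv2.cvtColor(p,cv2.COLOR_RGB2HSV); m=(hsv[...,0]>100)&(hsv[...,0]<125)&(hsv[...,1]>120); m[:, :345]=0;m[:,410:]=0;m[:150]=0;m[220:]=0
r=cv2.minAreaRect(np.argwhere(m)[:,::-1].astype(np.float32)); B=np.array([ray_z("top",*b,3)[:2] for b in cv2.boxPoints(r)]); print("mat",B.round(1),B.mean(0).round(1))
# timer top
m=(hsv[...,0]>3)&(hsv[...,0]<18)&(hsv[...,1]>140); m[:, :185]=0;m[:,245:]=0;m[:220]=0;m[280:]=0
W=cloud("top",d); m2=m&(W[...,2]>88); r=cv2.minAreaRect(np.argwhere(m2)[:,::-1].astype(np.float32)); B=np.array([ray_z("top",*b,100)[:2] for b in cv2.boxPoints(r)]); print("timer",m2.sum(),np.median(W[m2][:,2]),B.round(1),B.mean(0).round(1),[np.linalg.norm(B[i]-B[i-1]).round(1) for i in range(4)],[np.degrees(np.arctan2(*(B[i]-B[i-1])[::-1])).round(1) for i in range(4)])
E
```

```text
48 [array([ 631.3, -285.1]), array([ 567.7, -288.4]), array([ 638.1, -264.7]), array([ 637.8, -307.1]), array([ 559.1, -269.3]), array([ 560.4, -309.1])]
57 [array([ 629.1, -282.6]), array([ 566. , -285.9]), array([ 635.9, -262.3]), array([ 635.6, -304.5]), array([ 557.5, -266.9]), array([ 558.8, -306.5])]
[80. 84. 65. 37. 33. 31. 83. 85. 85. 87. 90.]
[97. 80. 84. 70. 41. 42. 32. 72. 90. 81. 83.]
fit [ 5.91660698e-02 -3.22447107e+02] 3.3860187118681613 0.19817528748677898 [-287.53912565 -286.94746496 -286.35580426 -285.76414356]
scene [ 564.7 -289.9   48. ]
scene [ 629.  -287.7   48. ]
head [array([ 625. , -317.9]), array([ 629.2, -384. ]), array([ 575.7, -319.8]), array([ 579.7, -386.3])]
ram [array([ 613.7, -304.3]), array([ 585.9, -302.9]), array([ 609.1, -295. ]), array([ 582.6, -295.9])]
pad [array([ 483.8, -262.7]), array([ 486.4, -325.6]), array([ 431.5, -263. ]), array([ 436.7, -330.2])]
mat [[ 598.2  -38. ]
 [ 695.4  -54.8]
 [ 679.1 -153.9]
 [ 582.  -136.1]] [638.7 -95.7]
timer 487 100.11797714441718 [[488.6 321.5]
 [514.  262.2]
 [479.8 247.5]
 [454.7 306.6]] [484.3 284.4] [np.float64(37.0), np.float64(64.5), np.float64(37.2), np.float64(64.2)] [np.float64(23.6), np.float64(-66.8), np.float64(-156.7), np.float64(113.0)]
```

```bash
cat > plan.py <<'E'
import sys
from h import *
from scipy.spatial.transform import Rotation as R
def plan(x,y,z,yaw,tilt=0,step=60):
    """yaw: jaw-axis (tool z) heading deg; tilt: lean about jaw axis deg"""
    s=manip.read_state(); R0=R.from_euler('xyz',s['eef_rot'])
    c,q=np.cos(np.radians(yaw)),np.sin(np.radians(yaw))
    Rt=R.from_matrix(np.array([[0,-q,c],[0,c,q],[-1,0,0.]]))*R.from_euler('z',tilt,degrees=True)
    rv=(R0.inv()*Rt).as_rotvec(degrees=True); dpw=np.array([x,y,z])-s['eef_pos']
    n=max(1,int(np.ceil(np.linalg.norm(dpw)/step)),int(np.ceil(np.abs(rv).max()/10)))
    print('t',round(s['clock'],2),'pos',s['eef_pos'].round(1),'yaw',np.degrees(np.arctan2(*R0.as_matrix()[[1,0],2])).round(2),'gap',s['finger_gap'].round(1),'F',s['wrist_force'].round(1),'j6',np.degrees(s['joints'][5]).round(1))
    print('n',n,'turn/row',(rv/n).round(1),'world d',dpw.round(1))
    for i in range(n):
        Ri=R0*R.from_rotvec(rv*i/n,degrees=True); print((Ri.inv().apply(dpw/n)/10).round(2).tolist())
if __name__=="__main__": plan(*map(float,sys.argv[1:]))
E
python3 plan.py 438 117 210 -4.3
```

```text
Traceback (most recent call last):
  File "plan.py", line 15, in <module>
    if __name__=="__main__": plan(*map(float,sys.argv[1:]))
                             ~~~~^^^^^^^^^^^^^^^^^^^^^^^^^^
  File "plan.py", line 11, in plan
    print('t',round(s['clock'],2),'pos',s['eef_pos'].round(1),'yaw',np.degrees(np.arctan2(*R0.as_matrix()[[1,0],2])).round(2),'gap',s['finger_gap'].round(1),'F',s['wrist_force'].round(1),'j6',np.degrees(s['joints'][5]).round(1))
                                                                                                                                    ^^^^^^^^^^^^^^^^^^^^^
AttributeError: 'float' object has no attribute 'round'
```

```bash
sed -i "s/s\['finger_gap'\].round(1)/round(s['finger_gap'],1)/" plan.py; python3 plan.py 438 117 210 -4.3
```

```text
t 0.1 pos [ 208.4 -508.7  205. ] yaw -67.72 gap 94.4 F [-0.3  0.2  0. ] j6 -3.8
n 12 turn/row [-5.3 -0.  -0. ] world d [229.6 625.7   5. ]
[-0.04, 3.75, -4.1]
[-0.04, 4.11, -3.74]
[-0.04, 4.44, -3.34]
[-0.04, 4.72, -2.92]
[-0.04, 4.97, -2.47]
[-0.04, 5.18, -2.0]
[-0.04, 5.34, -1.52]
[-0.04, 5.46, -1.02]
[-0.04, 5.53, -0.51]
[-0.04, 5.55, -0.0]
[-0.04, 5.53, 0.51]
[-0.04, 5.46, 1.02]
```

>>> {"api": "jog_arm", "payload": {"turn": [[-5.3,0,0],[-5.3,0,0],[-5.3,0,0],[-5.3,0,0],[-5.3,0,0],[-5.3,0,0],[-5.3,0,0],[-5.3,0,0]], "dp": [[0,3.75,-4.1],[0,4.1,-3.75],[0,4.45,-3.35],[0,4.7,-2.9],[0,5,-2.5],[0,5.2,-2],[0,5.35,-1.5],[0,5.45,-1]], "gripper": [0,0,0,0,0,0,0,0], "grip_force": 25}}

```text
clock: 1.1
eef_pos: [359.5, -78.9, 203.8]
eef_rot: [2.221, 1.567, 1.796]
wrist_force: [1.0, -0.8, -0.1]
finger_gap: 94.2
```

```bash
python3 plan.py 438 117 150 -4.3
```

```text
t 1.1 pos [359.5 -78.9 203.8] yaw -24.34 gap 94.2 F [ 1.  -0.8 -0.1] j6 6.1
n 4 turn/row [-5.  -0.  -0.1] world d [ 78.5 195.9 -53.8]
[1.36, 5.27, -0.23]
[1.36, 5.27, 0.23]
[1.35, 5.23, 0.69]
[1.35, 5.15, 1.15]
```

>>> {"api": "jog_arm", "payload": {"turn": [[-5,0,0],[-5,0,0],[-5,0,0],[-5,0,0],[0,0,0]], "dp": [[1.3,5.25,-0.2],[1.3,5.25,0.25],[1.3,5.2,0.7],[1.3,5.15,1.15],[0,0,0]], "gripper": [0,0,0,0,0]}}

```text
clock: 1.72
eef_pos: [438.7, 126.5, 150.6]
eef_rot: [1.727, 1.568, 1.669]
wrist_force: [-1.2, -0.1, 0.7]
finger_gap: 93.8
```

```bash
python3 plan.py 438.2 117 150 -4.3
```

```text
t 1.73 pos [438.7 126.5 150.6] yaw -3.33 gap 93.8 F [-1.2 -0.1  0.7] j6 14.6
n 1 turn/row [ 1.  -0.  -0.2] world d [-0.5 -9.5 -0.6]
[0.06, -0.96, 0.01]
```

>>> {"api": "jog_arm", "payload": {"turn": [[1,0,0],[0,0,0]], "dp": [[0,-0.95,0],[0,0,0]], "gripper": [0,0]}}

```text
clock: 1.98
eef_pos: [437.6, 115.2, 150.6]
eef_rot: [1.939, 1.568, 1.861]
wrist_force: [0.1, 0.7, -0.5]
finger_gap: 93.8
```

```bash
python3 plan.py 438.2 117 77 -4.3
```

```text
t 1.98 pos [437.6 115.2 150.6] yaw -4.5 gap 93.8 F [ 0.1  0.7 -0.5] j6 14.4
n 2 turn/row [-0.1 -0.  -0.1] world d [  0.6   1.8 -73.6]
[3.68, 0.08, 0.02]
[3.68, 0.08, 0.02]
```

>>> {"api": "jog_arm", "payload": {"turn": [[0,0,0],[0,0,0],[0,0,0],[0,0,0]], "dp": [[2.5,0.1,0],[2.5,0.1,0],[2.3,0,0],[0,0,0]], "gripper": [0,0,0,0]}}

```text
clock: 2.48
eef_pos: [438.6, 113.1, 78.3]
eef_rot: [0.8, 1.566, 0.712]
wrist_force: [-0.2, 0.7, -0.2]
finger_gap: 93.8
```

```bash
python3 plan.py 438.2 117 77 -4.3; python3 -c "
from h import *
grab('scene','1'); crop('scene','1',215,110,375,260,5,'d')"
```

```text
t 2.48 pos [438.6 113.1  78.3] yaw -5.03 gap 93.8 F [-0.2  0.7 -0.2] j6 14.7
n 1 turn/row [-0.7  0.2 -0.2] world d [-0.4  3.9 -1.3]
[0.13, 0.38, -0.07]
```

>>> {"api": "jog_arm", "payload": {"turn": [[0,0,0],[0,0,0]], "dp": [[0.1,0.4,0],[0,0,0]], "gripper": [0,0]}}

```text
clock: 2.78
eef_pos: [440.6, 117.2, 80.3]
eef_rot: [0.538, 1.561, 0.449]
wrist_force: [0.0, 0.3, 0.1]
finger_gap: 94.2
```

```bash
python3 plan.py 438.2 117 77 -4.3
```

```text
t 2.77 pos [440.6 117.2  80.3] yaw -5.1 gap 94.2 F [0.  0.3 0.1] j6 15.2
n 1 turn/row [-0.8  0.5 -0.3] world d [-2.4 -0.2 -3.3]
[0.33, -0.04, -0.24]
```

>>> {"api": "jog_arm", "payload": {"turn": [[-0.8,0.5,-0.3]], "dp": [[0.3,0,-0.2]], "gripper": [0]}}

```text
clock: 2.9
eef_pos: [438.9, 117.4, 77.8]
eef_rot: [-0.704, 1.57, -0.778]
wrist_force: [-0.7, -0.1, -0.5]
finger_gap: 94.3
```

>>> {"api": "jog_arm", "payload": {"turn": [[0,0,0]], "dp": [[0,0,0]], "gripper": [0]}}

```text
clock: 3.02
eef_pos: [438.7, 117.5, 77.8]
eef_rot: [-1.417, 1.57, -1.491]
wrist_force: [-0.3, 0.9, 0.1]
finger_gap: 94.0
```

>>> {"api": "jog_arm", "payload": {"turn": [[0,0,0]], "dp": [[0,0,0]], "gripper": [0]}}

```text
clock: 3.15
eef_pos: [438.8, 117.5, 77.8]
eef_rot: [-1.354, 1.57, -1.428]
wrist_force: [0.4, 0.4, -0.2]
finger_gap: 93.8
```

```bash
python3 plan.py 438.2 117 77 -4.3;python3 plan.py 438.2 117 77 -4.3
```

```text
t 3.15 pos [438.8 117.5  77.8] yaw -4.22 gap 93.8 F [ 0.4  0.4 -0.2] j6 14.6
n 1 turn/row [0.1 0.  0. ] world d [-0.6 -0.5 -0.8]
[0.08, -0.06, -0.05]
t 3.15 pos [438.8 117.5  77.8] yaw -4.22 gap 93.8 F [ 0.4  0.4 -0.2] j6 14.6
n 1 turn/row [0.1 0.  0. ] world d [-0.6 -0.5 -0.8]
[0.08, -0.06, -0.05]
```

>>> {"api": "jog_arm", "payload": {"turn": [[0,0,0],[0,0,0],[0,0,0],[0,0,0],[0,0,0],[0,0,0]], "dp": [[0,0,0],[0,0,0],[0,0,0],[0,0,0],[0,0,0],[0,0,0]], "gripper": [0.5,0.5,0.5,0.5,0.5,0.5], "grip_force": 25}}

```text
clock: 3.9
eef_pos: [438.8, 117.5, 77.9]
eef_rot: [-1.292, 1.57, -1.365]
wrist_force: [0.3, 0.1, -0.4]
finger_gap: 60.0
```

```bash
python3 plan.py 438.2 117 200 -4.3;python3 -c "
from h import *
grab('scene','2'); crop('scene','2',215,110,375,260,5,'d')"
```

```text
t 3.9 pos [438.8 117.5  77.9] yaw -4.22 gap 60.0 F [ 0.3  0.1 -0.4] j6 14.6
n 3 turn/row [0. 0. 0.] world d [ -0.6  -0.5 122.1]
[-4.07, -0.02, -0.02]
[-4.07, -0.02, -0.02]
[-4.07, -0.02, -0.02]
```

```bash
python3 - <<'E'
from h import *
def q(X): 
    u=proj("scene",np.array(X)); return ((u-[215,110]+.5)*5-.5).round(0)
a=np.radians(-4.2); ex=np.array([np.cos(a),np.sin(a),0]); ey=np.array([-np.sin(a),np.cos(a),0]); c=np.array([438.8,117.5,77.9])
for dx in (30,42.5):
    for dy in (-8,8): print("finger tip",dx,dy,q(c+ex*dx+ey*dy))
for y in (-3,3): print("card edge",q(np.array([438.3,116.8,0])+ex*30+ey*y+[0,0,65]))
E
```

```text
finger tip 30 -8 [485. 532.]
finger tip 30 8 [526. 522.]
finger tip 42.5 -8 [496. 556.]
finger tip 42.5 8 [537. 545.]
card edge [495. 551.]
card edge [510. 548.]
```

>>> {"api": "jog_arm", "payload": {"turn": [[0,0,0],[0,0,0],[0,0,0],[0,0,0],[0,0,0]], "dp": [[-3,0,0],[-4,0,0],[-4,0,0],[-2,0,0],[0,0,0]], "gripper": [0.5,0.5,0.5,0.5,0.5]}}

```text
clock: 4.58
eef_pos: [438.2, 117.4, 211.1]
eef_rot: [-2.621, 1.569, -2.695]
wrist_force: [-0.1, -0.8, -1.5]
finger_gap: 59.6
```

```bash
python3 plan.py 609 215.7 205 -1.7
```

```text
t 4.58 pos [438.2 117.4 211.1] yaw -4.22 gap 59.6 F [-0.1 -0.8 -1.5] j6 14.6
n 4 turn/row [-0.6 -0.   0. ] world d [170.8  98.3  -6.1]
[0.14, 2.76, 4.08]
[0.15, 2.72, 4.11]
[0.15, 2.67, 4.14]
[0.15, 2.63, 4.17]
```

>>> {"api": "jog_arm", "payload": {"turn": [[-0.6,0,0],[-0.6,0,0],[-0.6,0,0],[-0.6,0,0],[0,0,0],[0,0,0]], "dp": [[0,2.75,4.1],[0,2.7,4.1],[0,2.65,4.15],[0,2.2,3.7],[0,0,0],[0,0,0]], "gripper": [0.5,0.5,0.5,0.5,0.5,0.5]}}

```text
clock: 5.32
eef_pos: [606.9, 212.9, 201.0]
eef_rot: [-2.789, 1.559, -2.82]
wrist_force: [-0.5, 0.6, -0.3]
finger_gap: 59.5
```

```bash
python3 plan.py 609 215.7 145 -1.7
```

```text
t 5.33 pos [606.9 212.9 201. ] yaw -1.8 gap 59.5 F [-0.5  0.6 -0.3] j6 17.9
n 1 turn/row [-0.1 -0.6  0.2] world d [  2.1   2.8 -56. ]
[5.59, 0.31, 0.26]
```

>>> {"api": "jog_arm", "payload": {"turn": [[0,-0.6,0.2],[0,0,0],[0,0,0],[0,0,0]], "dp": [[3,0.3,0.2],[2.6,0,0],[0,0,0],[0,0,0]], "gripper": [0.5,0.5,0.5,0.5]}}

```text
clock: 5.82
eef_pos: [606.7, 214.2, 145.4]
eef_rot: [0.029, 1.569, -0.003]
wrist_force: [-0.1, -0.1, -0.4]
finger_gap: 59.7
```

```bash
python3 plan.py 609 215.7 140 -1.7
```

```text
t 5.83 pos [606.7 214.2 145.4] yaw -1.87 gap 59.7 F [-0.1 -0.1 -0.4] j6 18.1
n 1 turn/row [-0.2  0.1 -0. ] world d [ 2.3  1.5 -5.4]
[0.54, 0.16, 0.22]
```

>>> {"api": "jog_arm", "payload": {"turn": [[-0.2,0.1,0],[0,0,0],[0,0,0]], "dp": [[0.55,0.16,0.22],[0,0,0],[0,0,0]], "gripper": [0.5,0.5,0.5]}}

```text
clock: 6.2
eef_pos: [609.7, 215.8, 142.0]
eef_rot: [0.343, 1.568, 0.314]
wrist_force: [0.6, -0.5, -0.6]
finger_gap: 60.1
```

```bash
python3 plan.py 609 215.7 140 -1.7;python3 -c "
from h import *
grab('scene','3'); crop('scene','3',320,150,450,310,5,'d')
grab('top','3'); crop('top','3',200,130,340,230,5.5,'e')"
```

```text
t 6.2 pos [609.7 215.8 142. ] yaw -1.66 gap 60.1 F [ 0.6 -0.5 -0.6] j6 17.9
n 1 turn/row [ 0.   0.2 -0.1] world d [-0.7 -0.1 -2. ]
[0.2, -0.01, -0.07]
```

```bash
python3 - <<'E'
from h import *
def q(X): 
    u=proj("scene",np.array(X)); return ((u-[320,150]+.5)*5-.5).round(0)
a=np.radians(-1.7); ex=np.array([np.cos(a),np.sin(a),0]); ey=np.array([-np.sin(a),np.cos(a),0]); c=np.array([609.,215.0,0])
for z in (69,):
  for y in (-3,3): print("bottom corner +x",q(c+ex*30+ey*y+[0,0,z]), "top",q(c+ex*30+ey*y+[0,0,z+110]),q(c-ex*30+ey*y+[0,0,z+110]))
print("clip top far +-7",[q(c+ex*39.5+ey*y+[0,0,62]) for y in (-6,0,6)])
E
```

```text
bottom corner +x [432. 603.] top [483. 394.] [394. 263.]
bottom corner +x [447. 598.] top [500. 389.] [410. 259.]
clip top far +-7 [array([434., 639.]), array([449., 633.]), array([465., 628.])]
```

>>> {"api": "jog_arm", "payload": {"turn": [[0,0.2,0],[0,0,0],[0,0,0],[0,0,0],[0,0,0]], "dp": [[1,0,0],[1,0,0],[1,0,0],[0,0,0],[0,0,0]], "gripper": [0.5,0.5,0.5,0.5,0.5]}}

```text
clock: 6.92
eef_pos: [609.2, 215.7, 108.8]
eef_rot: [2.981, 1.568, 2.952]
wrist_force: [-0.1, 0.2, -0.1]
finger_gap: 59.6
```

```bash
python3 plan.py 609 215.7 78 -1.7
```

```text
t 6.92 pos [609.2 215.7 108.8] yaw -1.66 gap 59.6 F [-0.1  0.2 -0.1] j6 17.9
n 1 turn/row [ 0.  -0.2 -0. ] world d [ -0.2  -0.  -30.8]
[3.08, -0.0, -0.01]
```

>>> {"api": "jog_arm", "payload": {"turn": [[0,0,0],[0,0,0],[0,0,0],[0,0,0],[0,0,0]], "dp": [[1,0,0],[1,0,0],[0.8,0,0],[0,0,0],[0,0,0]], "gripper": [0.5,0.5,0.5,0.5,0.5]}}

```text
clock: 7.55
eef_pos: [609.2, 215.8, 78.9]
eef_rot: [2.93, 1.568, 2.901]
wrist_force: [-0.6, -0.8, 0.1]
finger_gap: 60.1
```

```bash
python3 plan.py 609 215.7 78 -1.7
```

```text
t 7.55 pos [609.2 215.8  78.9] yaw -1.66 gap 60.1 F [-0.6 -0.8  0.1] j6 17.9
n 1 turn/row [ 0.  -0.1 -0. ] world d [-0.2 -0.1 -0.9]
[0.09, -0.01, -0.02]
```

Push the last bit to the floor, watching the force.

>>> {"api": "jog_arm", "payload": {"turn": [[0,0,0],[0,0,0],[0,0,0]], "dp": [[0.15,0,0],[0.1,0,0],[0,0,0]], "gripper": [0.5,0.5,0.5]}}

```text
clock: 7.92
eef_pos: [609.5, 216.0, 78.2]
eef_rot: [2.202, 1.569, 2.173]
wrist_force: [-0.6, -0.3, -0.9]
finger_gap: 59.9
```

>>> {"api": "jog_arm", "payload": {"turn": [[0,0,0],[0,0,0],[0,0,0],[0,0,0]], "dp": [[0,0,0],[0,0,0],[0,0,0],[0,0,0]], "gripper": [0,0,0,0]}}

```text
clock: 8.43
eef_pos: [609.7, 216.0, 78.3]
eef_rot: [1.954, 1.569, 1.925]
wrist_force: [0.9, 0.3, -0.7]
finger_gap: 93.5
```

```bash
python3 plan.py 436 83.3 180 -4.3
```

```text
t 8.43 pos [609.7 216.   78.3] yaw -1.66 gap 93.5 F [ 0.9  0.3 -0.7] j6 17.9
n 5 turn/row [ 0.5 -0.  -0. ] world d [-173.7 -132.7  101.7]
[-2.04, -2.75, -3.4]
[-2.04, -2.78, -3.37]
[-2.04, -2.81, -3.34]
[-2.04, -2.85, -3.32]
[-2.04, -2.88, -3.29]
```

>>> {"api": "jog_arm", "payload": {"turn": [[0,0,0],[0,0,0],[0.6,0,0],[0.6,0,0],[0.6,0,0],[0.6,0,0],[0,0,0],[0,0,0]], "dp": [[-4,0,0],[-5,0,0],[0,-3.4,-4.1],[0,-3.4,-4.1],[0,-3.4,-4.1],[0,-3,-3.8],[0,0,0],[0,0,0]], "gripper": [0,0,0,0,0,0,0,0]}}

```text
clock: 9.43
eef_pos: [439.2, 88.2, 171.4]
eef_rot: [0.488, 1.567, 0.415]
wrist_force: [-0.6, 0.9, 0.3]
finger_gap: 94.0
```

```bash
python3 plan.py 436 83.5 140 -4.3; python3 -c "
from h import *
grab('scene','4'); crop('scene','4',280,180,430,330,5,'d')"
```

```text
t 9.43 pos [439.2  88.2 171.4] yaw -4.14 gap 94.0 F [-0.6  0.9  0.3] j6 10.7
n 1 turn/row [ 0.2  0.2 -0.1] world d [ -3.2  -4.7 -31.4]
[3.14, -0.5, -0.29]
```

Yellow stands level with the neighbouring grey cards, top corner at about (660,365). Next is red.

>>> {"api": "jog_arm", "payload": {"turn": [[0.2,0.2,0],[0,0,0],[0,0,0]], "dp": [[2.5,-0.5,-0.3],[0,0,0],[0,0,0]], "gripper": [0,0,0]}}

```text
clock: 9.85
eef_pos: [438.0, 84.8, 146.4]
eef_rot: [1.461, 1.569, 1.387]
wrist_force: [-0.1, -0.7, -0.4]
finger_gap: 94.0
```

```bash
python3 plan.py 436 83.7 78 -4.3
```

```text
t 9.85 pos [438.   84.8 146.4] yaw -4.23 gap 94.0 F [-0.1 -0.7 -0.4] j6 10.4
n 2 turn/row [ 0.   0.  -0.1] world d [ -2.   -1.1 -68.4]
[3.42, -0.07, -0.1]
[3.42, -0.07, -0.1]
```

>>> {"api": "jog_arm", "payload": {"turn": [[0,0,0],[0,0,0],[0,0,0],[0,0,0],[0,0,0]], "dp": [[2,-0.1,-0.2],[2.5,0,0],[2,0,0],[0,0,0],[0,0,0]], "gripper": [0,0,0,0,0]}}

```text
clock: 10.48
eef_pos: [439.7, 85.7, 83.9]
eef_rot: [0.466, 1.564, 0.394]
wrist_force: [0.3, -0.2, 1.9]
finger_gap: 94.0
```

```bash
python3 plan.py 436 83.7 78 -4.3
```

```text
t 10.47 pos [439.7  85.7  83.9] yaw -4.13 gap 94.0 F [ 0.3 -0.2  1.9] j6 10.3
n 1 turn/row [ 0.2  0.4 -0.2] world d [-3.7 -2.  -5.9]
[0.59, -0.22, -0.36]
```

>>> {"api": "jog_arm", "payload": {"turn": [[0.2,0.4,0],[0,0,0],[0,0,0]], "dp": [[0.6,-0.2,-0.35],[0,0,0],[0,0,0]], "gripper": [0,0,0]}}

```text
clock: 10.85
eef_pos: [436.7, 83.9, 79.2]
eef_rot: [1.199, 1.567, 1.124]
wrist_force: [-0.3, -1.1, 0.7]
finger_gap: 93.9
```

```bash
python3 plan.py 436 83.7 78 -4.3
```

```text
t 10.85 pos [436.7  83.9  79.2] yaw -4.33 gap 93.9 F [-0.3 -1.1  0.7] j6 10.2
n 1 turn/row [-0.   0.1 -0.2] world d [-0.7 -0.2 -1.2]
[0.12, -0.03, -0.07]
```

>>> {"api": "jog_arm", "payload": {"turn": [[0,0,0],[0,0,0],[0,0,0],[0,0,0],[0,0,0]], "dp": [[0.1,0,0],[0,0,0],[0,0,0],[0,0,0],[0,0,0]], "gripper": [0.5,0.5,0.5,0.5,0.5]}}

```text
clock: 11.48
eef_pos: [436.8, 84.0, 78.4]
eef_rot: [1.138, 1.567, 1.062]
wrist_force: [-0.2, -0.1, 0.1]
finger_gap: 60.1
```

>>> {"api": "jog_arm", "payload": {"turn": [[0,0,0],[0,0,0],[0,0,0],[0,0,0],[0,0,0],[0,0,0]], "dp": [[-3,0,0],[-4,0,0],[-4,0,0],[-1.5,0,0],[0,0,0],[0,0,0]], "gripper": [0.5,0.5,0.5,0.5,0.5,0.5]}}

```text
clock: 12.22
eef_pos: [435.8, 83.4, 205.9]
eef_rot: [1.804, 1.567, 1.728]
wrist_force: [0.5, -0.6, -0.3]
finger_gap: 59.5
```

```bash
python3 plan.py 607.6 164 205 -1.7
```

```text
t 12.22 pos [435.8  83.4 205.9] yaw -4.34 gap 59.5 F [ 0.5 -0.6 -0.3] j6 10.3
n 4 turn/row [-0.7 -0.  -0. ] world d [171.8  80.6  -0.9]
[0.03, 2.33, 4.13]
[0.02, 2.29, 4.16]
[0.02, 2.24, 4.18]
[0.02, 2.19, 4.21]
```

>>> {"api": "jog_arm", "payload": {"turn": [[-0.7,0,0],[-0.7,0,0],[-0.6,0,0],[-0.6,0,0],[0,0,0],[0,0,0]], "dp": [[0,2.3,4.1],[0,2.3,4.1],[0,2.2,4.1],[0,2,3.8],[0,0,0],[0,0,0]], "gripper": [0.5,0.5,0.5,0.5,0.5,0.5]}}

```text
clock: 12.98
eef_pos: [604.2, 163.7, 197.6]
eef_rot: [3.064, 1.56, 3.034]
wrist_force: [0.0, 0.7, -0.3]
finger_gap: 59.8
```

```bash
python3 plan.py 607.5 164.2 140 -1.7
```

```text
t 12.97 pos [604.2 163.7 197.6] yaw -1.7 gap 59.8 F [ 0.   0.7 -0.3] j6 13.4
n 1 turn/row [-0.  -0.6 -0. ] world d [  3.3   0.5 -57.6]
[5.76, 0.06, 0.39]
```

>>> {"api": "jog_arm", "payload": {"turn": [[0,-0.6,0],[0,0,0],[0,0,0],[0,0,0]], "dp": [[3,0.1,0.4],[2.3,0,0],[0,0,0],[0,0,0]], "gripper": [0.5,0.5,0.5,0.5]}}

```text
clock: 13.48
eef_pos: [606.0, 163.2, 145.1]
eef_rot: [0.561, 1.569, 0.53]
wrist_force: [0.2, -0.0, -0.8]
finger_gap: 59.8
```

```bash
python3 plan.py 607.5 164.2 140 -1.7
```

```text
t 13.47 pos [606.  163.2 145.1] yaw -1.77 gap 59.8 F [ 0.2 -0.  -0.8] j6 13.5
n 1 turn/row [-0.1  0.1 -0.1] world d [ 1.5  1.  -5.1]
[0.51, 0.1, 0.15]
```

>>> {"api": "jog_arm", "payload": {"turn": [[0,0,0],[0,0,0],[0,0,0]], "dp": [[0.3,0.1,0.15],[0,0,0],[0,0,0]], "gripper": [0.5,0.5,0.5]}}

```text
clock: 13.85
eef_pos: [608.1, 164.2, 144.2]
eef_rot: [0.373, 1.566, 0.342]
wrist_force: [-1.0, 0.7, -0.9]
finger_gap: 59.9
```

```bash
python3 plan.py 607.5 164.2 110 -1.7
```

```text
t 13.85 pos [608.1 164.2 144.2] yaw -1.78 gap 59.9 F [-1.   0.7 -0.9] j6 13.5
n 1 turn/row [-0.1  0.3 -0.1] world d [ -0.6  -0.  -34.2]
[3.42, -0.01, -0.07]
```

>>> {"api": "jog_arm", "payload": {"turn": [[0,0.2,0],[0,0,0],[0,0,0],[0,0,0],[0,0,0]], "dp": [[1.1,0,0],[1.1,0,0],[1.1,0,0],[0,0,0],[0,0,0]], "gripper": [0.5,0.5,0.5,0.5,0.5]}}

```text
clock: 14.48
eef_pos: [607.8, 164.2, 108.0]
eef_rot: [1.964, 1.569, 1.932]
wrist_force: [0.7, 0.1, -1.5]
finger_gap: 59.9
```

```bash
python3 plan.py 607.5 164.2 78 -1.7
```

```text
t 14.47 pos [607.8 164.2 108. ] yaw -1.78 gap 59.9 F [ 0.7  0.1 -1.5] j6 13.5
n 1 turn/row [-0.1 -0.  -0.1] world d [ -0.3  -0.  -30. ]
[3.0, -0.01, -0.03]
```

>>> {"api": "jog_arm", "payload": {"turn": [[0,0,0],[0,0,0],[0,0,0],[0,0,0],[0,0,0],[0,0,0]], "dp": [[1,0,0],[1,0,0],[0.9,0,0],[0.15,0,0],[0,0,0],[0,0,0]], "gripper": [0.5,0.5,0.5,0.5,0.5,0.5]}}

```text
clock: 15.22
eef_pos: [607.8, 164.6, 77.4]
eef_rot: [1.463, 1.569, 1.432]
wrist_force: [-1.1, -0.9, 2.7]
finger_gap: 59.7
```

```bash
python3 plan.py 607.5 164.2 78 -1.7
```

```text
t 15.22 pos [607.8 164.6  77.4] yaw -1.77 gap 59.7 F [-1.1 -0.9  2.7] j6 13.5
n 1 turn/row [-0.1  0.  -0.1] world d [-0.3 -0.4  0.6]
[-0.06, -0.04, -0.03]
```

>>> {"api": "jog_arm", "payload": {"turn": [[0,0,0],[0,0,0],[0,0,0],[0,0,0],[0,0,0],[0,0,0]], "dp": [[0,0,0],[0,0,0],[0,0,0],[-4,0,0],[-5,0,0],[0,0,0]], "gripper": [0,0,0,0,0,0]}}

```text
clock: 15.98
eef_pos: [607.5, 164.3, 168.2]
eef_rot: [2.414, 1.568, 2.383]
wrist_force: [-1.1, 0.4, -0.0]
finger_gap: 94.0
```

```bash
python3 plan.py 430.8 16.5 160 -4.3
```

```text
t 15.97 pos [607.5 164.3 168.2] yaw -1.78 gap 94.0 F [-1.1  0.4 -0. ] j6 13.5
n 4 turn/row [ 0.6 -0.  -0. ] world d [-176.7 -147.8   -8.2]
[0.21, -3.83, -4.3]
[0.2, -3.88, -4.26]
[0.2, -3.92, -4.22]
[0.2, -3.97, -4.17]
```

>>> {"api": "jog_arm", "payload": {"turn": [[0.6,0,0],[0.6,0,0],[0.6,0,0],[0.6,0,0],[0,0,0],[0,0,0]], "dp": [[0,-3.8,-4.3],[0,-3.9,-4.2],[0,-3.9,-4.2],[0,-3.5,-3.8],[0,0,0],[0,0,0]], "gripper": [0,0,0,0,0,0]}}

```text
clock: 16.73
eef_pos: [429.0, 17.7, 162.8]
eef_rot: [3.059, 1.564, 2.984]
wrist_force: [0.8, -1.3, 0.3]
finger_gap: 93.8
```

```bash
python3 plan.py 430.8 16.5 140 -4.3; python3 -c "
from h import *
grab('scene','5'); crop('scene','5',210,130,430,330,3.6,'d')"
```

```text
t 16.73 pos [429.   17.7 162.8] yaw -4.24 gap 93.8 F [ 0.8 -1.3  0.3] j6 1.7
n 1 turn/row [ 0.1 -0.4 -0. ] world d [  1.8  -1.2 -22.8]
[2.28, -0.1, 0.2]
```

Red is home in the red slot, top corner at about (622,475). Green and purple are still in the stand. Now purple.

>>> {"api": "jog_arm", "payload": {"turn": [[0,-0.4,0],[0,0,0],[0,0,0]], "dp": [[2.3,-0.1,0.2],[0,0,0],[0,0,0]], "gripper": [0,0,0]}}

```text
clock: 17.15
eef_pos: [432.5, 18.1, 139.2]
eef_rot: [2.632, 1.57, 2.561]
wrist_force: [0.5, -0.1, 0.9]
finger_gap: 94.1
```

>>> {"api": "jog_arm", "payload": {"turn": [[0,0,0],[0,0,0],[0,0,0],[0,0,0],[0,0,0]], "dp": [[2,0,0],[2,0,0],[1.7,0,0],[0,0,0],[0,0,0]], "gripper": [0,0,0,0,0]}}

```text
clock: 17.77
eef_pos: [435.5, 19.1, 84.4]
eef_rot: [0.255, 1.567, 0.185]
wrist_force: [-0.1, 0.3, 0.7]
finger_gap: 93.8
```

```bash
python3 plan.py 430.8 16.5 78 -4.3
```

```text
t 17.77 pos [435.5  19.1  84.4] yaw -3.98 gap 93.8 F [-0.1  0.3  0.7] j6 1.6
n 1 turn/row [ 0.3  0.2 -0.1] world d [-4.7 -2.6 -6.4]
[0.64, -0.3, -0.45]
```

>>> {"api": "jog_arm", "payload": {"turn": [[0.3,0.2,0],[0,0,0],[0,0,0]], "dp": [[0.6,-0.3,-0.45],[0,0,0],[0,0,0]], "gripper": [0,0,0]}}

```text
clock: 18.15
eef_pos: [431.1, 16.3, 79.4]
eef_rot: [0.503, 1.569, 0.428]
wrist_force: [-0.0, 0.5, 0.3]
finger_gap: 94.0
```

```bash
python3 plan.py 430.8 16.5 78 -4.3
```

```text
t 18.15 pos [431.1  16.3  79.4] yaw -4.3 gap 94.0 F [-0.   0.5  0.3] j6 1.5
n 1 turn/row [ 0.   0.1 -0.1] world d [-0.3  0.2 -1.4]
[0.14, 0.02, -0.04]
```

>>> {"api": "jog_arm", "payload": {"turn": [[0,0,0],[0,0,0],[0,0,0],[0,0,0],[0,0,0]], "dp": [[0.1,0,0],[0,0,0],[0,0,0],[0,0,0],[0,0,0]], "gripper": [0.5,0.5,0.5,0.5,0.5]}}

```text
clock: 18.77
eef_pos: [431.3, 16.3, 78.5]
eef_rot: [0.443, 1.568, 0.368]
wrist_force: [-0.9, 0.4, -0.8]
finger_gap: 59.7
```

>>> {"api": "jog_arm", "payload": {"turn": [[0,0,0],[0,0,0],[0,0,0],[0,0,0],[0,0,0],[0,0,0]], "dp": [[-3,0,0],[-4,0,0],[-4,0,0],[-1.5,0,0],[0,0,0],[0,0,0]], "gripper": [0.5,0.5,0.5,0.5,0.5,0.5]}}

```text
clock: 19.52
eef_pos: [430.2, 16.2, 206.0]
eef_rot: [1.983, 1.57, 1.908]
wrist_force: [-0.0, -0.4, -0.8]
finger_gap: 60.0
```

```bash
python3 plan.py 604.7 60.5 205 -1.7
```

```text
t 19.52 pos [430.2  16.2 206. ] yaw -4.29 gap 60.0 F [-0.  -0.4 -0.8] j6 1.5
n 4 turn/row [-0.6 -0.  -0. ] world d [174.5  44.3  -1. ]
[0.03, 1.43, 4.27]
[0.03, 1.38, 4.28]
[0.03, 1.33, 4.3]
[0.03, 1.28, 4.31]
```

>>> {"api": "jog_arm", "payload": {"turn": [[-0.6,0,0],[-0.6,0,0],[-0.7,0,0],[-0.7,0,0],[0,0,0],[0,0,0]], "dp": [[0,1.4,4.2],[0,1.4,4.2],[0,1.3,4.2],[0,1.1,4],[0,0,0],[0,0,0]], "gripper": [0.5,0.5,0.5,0.5,0.5,0.5]}}

```text
clock: 20.27
eef_pos: [601.7, 59.5, 197.9]
eef_rot: [3.124, 1.56, 3.095]
wrist_force: [-0.7, 0.6, -0.5]
finger_gap: 59.9
```

```bash
python3 plan.py 604.7 60.4 145 -1.7
```

```text
t 20.27 pos [601.7  59.5 197.9] yaw -1.65 gap 59.9 F [-0.7  0.6 -0.5] j6 3.8
n 1 turn/row [ 0.1 -0.6 -0. ] world d [  3.    0.9 -52.9]
[5.29, 0.1, 0.35]
```

>>> {"api": "jog_arm", "payload": {"turn": [[0,-0.6,0],[0,0,0],[0,0,0],[0,0,0]], "dp": [[3,0.1,0.35],[2.2,0,0],[0,0,0],[0,0,0]], "gripper": [0.5,0.5,0.5,0.5]}}

```text
clock: 20.78
eef_pos: [602.7, 59.6, 146.1]
eef_rot: [0.106, 1.569, 0.076]
wrist_force: [0.4, 0.8, 0.5]
finger_gap: 59.9
```

```bash
python3 plan.py 604.7 60.4 140 -1.7
```

```text
t 20.77 pos [602.7  59.6 146.1] yaw -1.71 gap 59.9 F [0.4 0.8 0.5] j6 3.9
n 1 turn/row [-0.   0.1 -0. ] world d [ 2.   0.8 -6.1]
[0.61, 0.09, 0.2]
```

>>> {"api": "jog_arm", "payload": {"turn": [[0,0,0],[0,0,0],[0,0,0]], "dp": [[0.3,0.1,0.2],[0,0,0],[0,0,0]], "gripper": [0.5,0.5,0.5]}}

```text
clock: 21.15
eef_pos: [605.3, 60.5, 145.1]
eef_rot: [0.088, 1.566, 0.058]
wrist_force: [0.5, -0.0, -0.7]
finger_gap: 59.9
```

```bash
python3 plan.py 604.7 60.4 110 -1.7
```

```text
t 21.15 pos [605.3  60.5 145.1] yaw -1.72 gap 59.9 F [ 0.5 -0.  -0.7] j6 4.0
n 1 turn/row [-0.   0.3 -0. ] world d [ -0.6  -0.1 -35.1]
[3.51, -0.02, -0.08]
```

>>> {"api": "jog_arm", "payload": {"turn": [[0,0.2,0],[0,0,0],[0,0,0],[0,0,0],[0,0,0]], "dp": [[1.1,0,0],[1.1,0,0],[1.1,0,0],[0,0,0],[0,0,0]], "gripper": [0.5,0.5,0.5,0.5,0.5]}}

```text
clock: 21.78
eef_pos: [605.0, 60.6, 108.9]
eef_rot: [2.724, 1.57, 2.694]
wrist_force: [0.5, -0.9, -0.2]
finger_gap: 59.9
```

```bash
python3 plan.py 604.7 60.4 77.5 -1.7
```

```text
t 21.77 pos [605.   60.6 108.9] yaw -1.72 gap 59.9 F [ 0.5 -0.9 -0.2] j6 4.0
n 1 turn/row [-0. -0. -0.] world d [ -0.3  -0.2 -31.4]
[3.14, -0.02, -0.03]
```

>>> {"api": "jog_arm", "payload": {"turn": [[0,0,0],[0,0,0],[0,0,0],[0,0,0],[0,0,0],[0,0,0]], "dp": [[1,0,0],[1,0,0],[1,0,0],[0.15,0,0],[0,0,0],[0,0,0]], "gripper": [0.5,0.5,0.5,0.5,0.5,0.5]}}

```text
clock: 22.52
eef_pos: [604.9, 60.7, 77.2]
eef_rot: [2.223, 1.57, 2.193]
wrist_force: [-2.3, -0.8, 4.4]
finger_gap: 59.8
```

```bash
python3 plan.py 604.7 60.4 77.5 -1.7
```

```text
t 22.52 pos [604.9  60.7  77.2] yaw -1.71 gap 59.8 F [-2.3 -0.8  4.4] j6 4.0
n 1 turn/row [-0. -0. -0.] world d [-0.2 -0.3  0.3]
[-0.03, -0.03, -0.02]
```

Seated. Release, then move to the batch card at about (433, 50).

>>> {"api": "jog_arm", "payload": {"turn": [[0,0,0],[0,0,0],[0,0,0],[0,0,0],[0,0,0],[0,0,0]], "dp": [[0,0,0],[0,0,0],[0,0,0],[-4,0,0],[-5,0,0],[0,0,0]], "gripper": [0,0,0,0,0,0]}}

```text
clock: 23.28
eef_pos: [604.6, 60.6, 167.7]
eef_rot: [3.05, 1.568, 3.02]
wrist_force: [1.0, 0.1, -0.1]
finger_gap: 93.8
```

```bash
python3 plan.py 433.5 50 160 -4.3
```

```text
t 23.27 pos [604.6  60.6 167.7] yaw -1.72 gap 93.8 F [ 1.   0.1 -0.1] j6 4.0
n 3 turn/row [ 0.9 -0.  -0. ] world d [-171.1  -10.6   -7.7]
[0.27, -0.52, -5.69]
[0.27, -0.61, -5.68]
[0.26, -0.69, -5.67]
```

>>> {"api": "jog_arm", "payload": {"turn": [[0.9,0,0],[0.8,0,0],[0.8,0,0],[0,0,0],[0,0,0],[0,0,0]], "dp": [[0,-0.5,-5],[0,-0.6,-5],[0,-0.6,-4.5],[0,-0.1,-1.5],[0,0,0],[0,0,0]], "gripper": [0,0,0,0,0,0]}}

```text
clock: 24.02
eef_pos: [438.2, 49.8, 163.0]
eef_rot: [-3.084, 1.563, 3.124]
wrist_force: [-0.2, 0.5, -0.1]
finger_gap: 94.3
```

```bash
python3 plan.py 433.5 50 140 -4.3; python3 -c "
from h import *
grab('scene','6'); crop('scene','6',210,130,430,330,3.6,'d')"
```

```text
t 24.02 pos [438.2  49.8 163. ] yaw -4.3 gap 94.3 F [-0.2  0.5 -0.1] j6 6.0
n 1 turn/row [-0.  -0.4  0. ] world d [ -4.7   0.2 -23. ]
[2.31, -0.02, -0.45]
```

Purple is home at about (408,540). The batch card is alone in the stand with its whole -y face green.

>>> {"api": "jog_arm", "payload": {"turn": [[0,-0.4,0],[0,0,0],[0,0,0]], "dp": [[2.3,0,-0.45],[0,0,0],[0,0,0]], "gripper": [0,0,0]}}

```text
clock: 24.45
eef_pos: [435.3, 50.2, 139.7]
eef_rot: [-2.745, 1.57, -2.821]
wrist_force: [-0.8, -0.3, 0.2]
finger_gap: 94.2
```

>>> {"api": "jog_arm", "payload": {"turn": [[0,0,0],[0,0,0],[0,0,0],[0,0,0],[0,0,0]], "dp": [[2,0,0],[2,0,-0.1],[1.7,0,-0.1],[0,0,0],[0,0,0]], "gripper": [0,0,0,0,0]}}

```text
clock: 25.08
eef_pos: [436.9, 50.4, 85.1]
eef_rot: [0.036, 1.567, -0.039]
wrist_force: [0.4, 0.9, -0.4]
finger_gap: 93.9
```

```bash
python3 plan.py 433.5 50 78 -4.3
```

```text
t 25.07 pos [436.9  50.4  85.1] yaw -4.32 gap 93.9 F [ 0.4  0.9 -0.4] j6 6.1
n 1 turn/row [-0.   0.2 -0. ] world d [-3.4 -0.4 -7.1]
[0.7, -0.06, -0.34]
```

>>> {"api": "jog_arm", "payload": {"turn": [[0,0.2,0],[0,0,0],[0,0,0]], "dp": [[0.7,-0.05,-0.35],[0,0,0],[0,0,0]], "gripper": [0,0,0]}}

```text
clock: 25.45
eef_pos: [434.0, 50.1, 79.0]
eef_rot: [0.161, 1.568, 0.085]
wrist_force: [-0.2, -0.2, 1.3]
finger_gap: 93.9
```

>>> {"api": "jog_arm", "payload": {"turn": [[0,0,0],[0,0,0],[0,0,0],[0,0,0],[0,0,0]], "dp": [[0,0,0],[0,0,0],[0,0,0],[0,0,0],[0,0,0]], "gripper": [0.5,0.5,0.5,0.5,0.5]}}

```text
clock: 26.08
eef_pos: [434.1, 50.1, 79.2]
eef_rot: [0.146, 1.568, 0.071]
wrist_force: [0.9, -0.4, 0.2]
finger_gap: 59.7
```

>>> {"api": "jog_arm", "payload": {"turn": [[0,0,0],[0,0,0],[0,0,0],[0,0,0],[0,0,0],[0,0,0]], "dp": [[-3,0,0],[-4,0,0],[-4,0,0],[-1.5,0,0],[0,0,0],[0,0,0]], "gripper": [0.5,0.5,0.5,0.5,0.5,0.5]}}

```text
clock: 26.82
eef_pos: [432.9, 50.1, 206.7]
eef_rot: [0.787, 1.571, 0.711]
wrist_force: [-0.1, 0.1, -0.5]
finger_gap: 59.9
```

```bash
python3 plan.py 598 -286.2 205 3.3
```

```text
t 26.82 pos [432.9  50.1 206.7] yaw -4.32 gap 59.9 F [-0.1  0.1 -0.5] j6 6.1
n 7 turn/row [-1.1  0.  -0. ] world d [ 165.1 -336.3   -1.7]
[0.02, -4.61, 2.71]
[0.02, -4.66, 2.63]
[0.02, -4.71, 2.54]
[0.02, -4.76, 2.45]
[0.02, -4.81, 2.36]
[0.02, -4.85, 2.26]
[0.02, -4.89, 2.17]
```

>>> {"api": "jog_arm", "payload": {"turn": [[-1.1,0,0],[-1.1,0,0],[-1.1,0,0],[-1.1,0,0],[-1.1,0,0],[-1.1,0,0],[-1,0,0],[0,0,0]], "dp": [[0,-4.6,2.7],[0,-4.7,2.6],[0,-4.7,2.5],[0,-4.8,2.4],[0,-4.8,2.3],[0,-4.8,2.2],[0,-3.5,1.5],[0,0,0]], "gripper": [0.5,0.5,0.5,0.5,0.5,0.5,0.5,0.5]}}

```text
clock: 27.82
eef_pos: [591.4, -281.5, 194.3]
eef_rot: [2.637, 1.557, 2.701]
wrist_force: [-0.0, 0.4, -0.4]
finger_gap: 59.8
```

>>> {"api": "jog_arm", "payload": {"turn": [[0,0,0],[0,0,0]], "dp": [[0,0,0],[0,0,0]], "gripper": [0.5,0.5]}}

```text
clock: 28.08
eef_pos: [590.8, -280.1, 192.8]
eef_rot: [2.618, 1.555, 2.682]
wrist_force: [0.8, 0.4, -0.9]
finger_gap: 60.0
```

```bash
python3 plan.py 598 -286.2 195 3.3
```

```text
t 28.07 pos [ 590.8 -280.1  192.8] yaw 3.7 gap 60.0 F [ 0.8  0.4 -0.9] j6 -32.2
n 1 turn/row [ 0.4 -0.8 -0.5] world d [ 7.2 -6.1  2.2]
[-0.24, -0.65, 0.67]
```

>>> {"api": "jog_arm", "payload": {"turn": [[0.4,-0.8,-0.5],[0,0,0],[0,0,0]], "dp": [[0,-0.65,0.65],[0,0,0],[0,0,0]], "gripper": [0.5,0.5,0.5]}}

```text
clock: 28.45
eef_pos: [598.4, -285.2, 193.5]
eef_rot: [-0.77, 1.568, -0.712]
wrist_force: [0.2, -0.0, -1.3]
finger_gap: 59.7
```

```bash
python3 plan.py 598 -286.2 140 3.3
```

```text
t 28.45 pos [ 598.4 -285.2  193.5] yaw 3.35 gap 59.7 F [ 0.2 -0.  -1.3] j6 -32.0
n 1 turn/row [0.1 0.1 0.1] world d [ -0.4  -1.  -53.5]
[5.35, -0.09, -0.05]
```

>>> {"api": "jog_arm", "payload": {"turn": [[0,0,0],[0,0,0],[0,0,0],[0,0,0],[0,0,0]], "dp": [[2,-0.1,0],[2,0,0],[1,0,0],[0,0,0],[0,0,0]], "gripper": [0.5,0.5,0.5,0.5,0.5]}}

```text
clock: 29.08
eef_pos: [599.1, -286.1, 144.1]
eef_rot: [-0.656, 1.565, -0.597]
wrist_force: [0.5, 0.1, -0.8]
finger_gap: 59.4
```

```bash
python3 plan.py 598 -286.2 143 3.3; python3 -c "from h import *; st()"
```

```text
t 29.07 pos [ 599.1 -286.1  144.1] yaw 3.38 gap 59.4 F [ 0.5  0.1 -0.8] j6 -32.0
n 1 turn/row [0.1 0.2 0.2] world d [-1.1 -0.1 -1.1]
[0.11, 0.0, -0.11]
t 29.07 pos [ 599.1 -286.1  144.1] gap 59.4 F [ 0.5  0.1 -0.8]
x [ 0.0044 -0.003  -1.    ] y [-0.0589  0.9983 -0.0032] z [0.9983 0.0589 0.0042] j [-0.5   0.6   1.23 -0.    1.3  -0.56]
```

```bash
python3 -c "
from h import *
grab('scene','7'); crop('scene','7',10,230,170,430,3.9,'d')
def q(X): 
    u=proj('scene',np.array(X)); return ((u-[10,230]+.5)*3.9-.5).round(0)
a=np.radians(3.35); ex=np.array([np.cos(a),np.sin(a),0]); ey=np.array([-np.sin(a),np.cos(a),0]); c=np.array([598.5,-287.0,0])
for y in (-3,3): print('bottom',q(c+ex*30+ey*y+[0,0,70]),'top',q(c+ex*30+ey*y+[0,0,180]),q(c-ex*30+ey*y+[0,0,180]))
print('slot',[q(c+ex*33*s+[0,0,48]) for s in (-1,1)])
"
```

```text
bottom [389. 544.] top [294. 400.] [262. 267.]
bottom [405. 537.] top [312. 394.] [279. 261.]
slot [array([379., 436.]), array([415., 572.])]
```

>>> {"api": "jog_arm", "payload": {"turn": [[0,0.2,0.2],[0,0,0],[0,0,0],[0,0,0],[0,0,0]], "dp": [[1,0,-0.1],[1,0,0],[1,0,0],[0,0,0],[0,0,0]], "gripper": [0.5,0.5,0.5,0.5,0.5]}}

```text
clock: 29.75
eef_pos: [598.2, -286.3, 112.3]
eef_rot: [0.318, 1.57, 0.377]
wrist_force: [0.3, 0.4, -0.2]
finger_gap: 59.9
```

```bash
python3 plan.py 598 -286.2 78 3.3
```

```text
t 29.75 pos [ 598.2 -286.3  112.3] yaw 3.37 gap 59.9 F [ 0.3  0.4 -0.2] j6 -32.1
n 1 turn/row [ 0.1  0.1 -0. ] world d [ -0.2   0.1 -34.3]
[3.43, 0.01, -0.02]
```

>>> {"api": "jog_arm", "payload": {"turn": [[0,0,0],[0,0,0],[0,0,0],[0,0,0],[0,0,0],[0,0,0]], "dp": [[1,0,0],[1.1,0,0],[1,0,0],[0.15,0,0],[0,0,0],[0,0,0]], "gripper": [0.5,0.5,0.5,0.5,0.5,0.5]}}

```text
clock: 30.5
eef_pos: [599.4, -287.3, 80.6]
eef_rot: [-0.597, 1.565, -0.538]
wrist_force: [-2.7, 2.0, 5.4]
finger_gap: 60.2
```

```bash
python3 plan.py 598 -286.2 78 3.3
```

```text
t 30.5 pos [ 599.4 -287.3   80.6] yaw 3.39 gap 60.2 F [-2.7  2.   5.4] j6 -32.1
n 1 turn/row [0.1 0.3 0.2] world d [-1.4  1.1 -2.6]
[0.26, 0.12, -0.13]
```

>>> {"api": "jog_arm", "payload": {"turn": [[0,0.3,0.2],[0,0,0],[0,0,0]], "dp": [[0.15,0.1,-0.1],[0,0,0],[0,0,0]], "gripper": [0.5,0.5,0.5]}}

```text
clock: 30.88
eef_pos: [599.4, -287.0, 80.7]
eef_rot: [-0.647, 1.567, -0.588]
wrist_force: [-2.2, 1.1, 3.7]
finger_gap: 59.8
```

```bash
python3 plan.py 598 -286.2 78 3.3
```

```text
t 30.88 pos [ 599.4 -287.    80.7] yaw 3.39 gap 59.8 F [-2.2  1.1  3.7] j6 -32.1
n 1 turn/row [0.1 0.2 0.1] world d [-1.4  0.8 -2.7]
[0.27, 0.09, -0.13]
```

>>> {"api": "jog_arm", "payload": {"turn": [[0,0.2,0.1],[0,0,0],[0,0,0]], "dp": [[-0.05,0.08,-0.3],[0,0,0],[0,0,0]], "gripper": [0.5,0.5,0.5]}}

```text
clock: 31.25
eef_pos: [597.0, -286.5, 81.4]
eef_rot: [-0.701, 1.569, -0.641]
wrist_force: [0.7, 0.5, 4.4]
finger_gap: 59.9
```

```bash
python3 plan.py 598 -286.2 78 3.3
```

```text
t 31.25 pos [ 597.  -286.5   81.4] yaw 3.4 gap 59.9 F [0.7 0.5 4.4] j6 -32.2
n 1 turn/row [0.1 0.1 0.1] world d [ 1.   0.3 -3.4]
[0.34, 0.02, 0.1]
```

>>> {"api": "jog_arm", "payload": {"turn": [[0,0,0],[0,0,0],[0,0,0]], "dp": [[0.2,0,0],[0.2,0,0],[0,0,0]], "gripper": [0.5,0.5,0.5]}}

```text
clock: 31.62
eef_pos: [597.1, -287.5, 81.3]
eef_rot: [-1.036, 1.566, -0.977]
wrist_force: [-1.5, 1.7, 3.4]
finger_gap: 60.0
```

```bash
python3 plan.py 598 -286.2 78 3.3; python3 -c "
from h import *
grab('scene','8'); crop('scene','8',10,230,170,430,3.9,'d')"
```

```text
t 31.62 pos [ 597.1 -287.5   81.3] yaw 3.4 gap 60.0 F [-1.5  1.7  3.4] j6 -32.2
n 1 turn/row [0.1 0.1 0.2] world d [ 0.9  1.3 -3.3]
[0.33, 0.13, 0.09]
```

>>> {"api": "jog_arm", "payload": {"turn": [[0,0,0],[0,0,0]], "dp": [[0.4,0.12,0.05],[0,0,0]], "gripper": [0.5,0.5]}}

```text
clock: 31.92
eef_pos: [598.0, -287.3, 80.6]
eef_rot: [-1.009, 1.563, -0.949]
wrist_force: [-2.3, -0.3, 1.9]
finger_gap: 60.0
```

```bash
python3 plan.py 598 -286.2 78 3.3
```

```text
t 31.93 pos [ 598.  -287.3   80.6] yaw 3.4 gap 60.0 F [-2.3 -0.3  1.9] j6 -32.1
n 1 turn/row [0.1 0.2 0.4] world d [-0.   1.1 -2.6]
[0.26, 0.11, 0.0]
```

>>> {"api": "jog_arm", "payload": {"turn": [[0,0.2,0.4],[0,0,0],[0,0,0]], "dp": [[0.4,0.1,0],[0.2,0,0],[0,0,0]], "gripper": [0.5,0.5,0.5]}}

```text
clock: 32.3
eef_pos: [598.6, -288.1, 80.2]
eef_rot: [-0.878, 1.565, -0.819]
wrist_force: [-1.2, -0.2, 3.8]
finger_gap: 60.2
```

```bash
python3 plan.py 598 -286.2 78 3.3
```

```text
t 32.3 pos [ 598.6 -288.1   80.2] yaw 3.41 gap 60.2 F [-1.2 -0.2  3.8] j6 -32.2
n 1 turn/row [0.1 0.2 0.3] world d [-0.6  1.9 -2.2]
[0.22, 0.2, -0.05]
```

>>> {"api": "jog_arm", "payload": {"turn": [[0,0,0],[0,0,0],[0,0,0],[0,0,0]], "dp": [[0,0,0],[0,0,0],[0,0,0],[0,0,0]], "gripper": [0,0,0,0]}}

```text
clock: 32.8
eef_pos: [597.6, -287.7, 78.5]
eef_rot: [-1.377, 1.568, -1.318]
wrist_force: [0.8, 0.1, -0.2]
finger_gap: 93.4
```

>>> {"api": "jog_arm", "payload": {"turn": [[0,0,0],[0,0,0],[0,0,0],[0,0,0],[0,0,0]], "dp": [[-3,0,0],[-4,0,0],[-2,-1,-4],[0,-1,-5],[0,0,0]], "gripper": [0,0,0,0,0]}}

```text
clock: 33.42
eef_pos: [506.3, -312.9, 170.1]
eef_rot: [-2.206, 1.568, -2.145]
wrist_force: [0.3, 0.2, -0.5]
finger_gap: 93.9
```

```bash
python3 plan.py 598 -286.2 78 3.3; python3 -c "
from h import *
grab('scene','9'); crop('scene','9',10,230,170,430,3.9,'d')
p,d=grab('top','9'); crop('top','9',420,140,530,290,4,'e')"
```

```text
t 33.42 pos [ 506.3 -312.9  170.1] yaw 3.45 gap 93.9 F [ 0.3  0.2 -0.5] j6 -38.6
n 3 turn/row [ 0.1 -0.   0. ] world d [ 91.7  26.7 -92.1]
[3.06, 0.71, 3.11]
[3.07, 0.71, 3.11]
[3.07, 0.71, 3.1]
```

```bash
cat > card.py <<'E'
from meas import *
def green(tag,box,z=115,n="top"):
    p,d=load(n,tag); W=cloud(n,d)
    for c,a,px,w in comps(n,tag,None,None,box,dict(green=(45,80)))["green"]:
        Wp=np.array([ray_z(n,*q,z)[:2] for q in px]); m=Wp.mean(0); u,s,vt=np.linalg.svd(Wp-m)
        print(a,"depth med",w.round(1),"at z",z,m.round(1),'ang',np.degrees(np.arctan2(vt[0,1],vt[0,0])).round(2),'ext',np.ptp((Wp-m)@vt[0]).round(1),np.ptp((Wp-m)@vt[1]).round(1))
E
python3 - <<'E'
from card import *
green("9",(450,170,490,215)); green("9",(80,310,115,365),115,"scene")
E
```

```text
56 depth med [ 600.  -287.4  116.1] at z 115 [ 600.3 -288.2] ang -174.8 ext 52.8 5.4
107 depth med [ 602.1 -289.3  116.2] at z 115 [ 601.7 -289.7] ang 4.01 ext 53.9 4.9
```

```bash
python3 - <<'E'
from card import *
for n,tag,box in (("top","9",(450,170,490,215)),("scene","9",(80,310,115,365)),("top","0",(270,245,365,295)),("scene","0",(215,170,335,260))):
    p,d=load(n,tag);W=cloud(n,d)
    for c,a,px,w in comps(n,tag,None,None,box,dict(green=(45,80)))["green"]:
        w=W[px[:,1],px[:,0]]; k=w[:,2]>108; w=w[k]; f=np.polyfit(w[:,0]-w[:,0].mean(),w[:,2],1); print(n,tag,len(w),"z mean",w[:,2].mean().round(2),"slope",f[0].round(3),"se",(w[:,2].std()/np.sqrt(len(w))).round(2), (w[:,2].std()/np.sqrt(len(w))/w[:,0].std()).round(3), w[:,0].min().round(1),w[:,0].max().round(1))
# floor reference
for n in("top","scene"):
    for tag in "09":
        W=cloud(n,load(n,tag)[1]); 
        print(n,tag,"mat z",np.nanmedian(W[180:195,365:385,2]) if n=="top" else np.nanmedian(W[345:365,225:255,2]))
crop("scene","9",60,300,150,410,8,"f")
E
```

```text
top 9 52 z mean 116.46 slope -0.055 se 0.34 0.021 574.5 627.3
scene 9 106 z mean 116.41 slope -0.05 se 0.13 0.009 576.0 629.8
top 0 68 z mean 115.79 slope 0.043 se 0.37 0.024 406.2 458.3
scene 0 44 z mean 114.92 slope 0.005 se 0.18 0.012 408.4 457.9
top 0 mat z 3.55860895226715
top 9 mat z 3.215806364907735
scene 0 mat z 2.6821117157883805
scene 9 mat z 2.6520579201774126
```

```bash
python3 - <<'E'
from h import *
def q(X): 
    u=proj('scene',np.array(X)); return ((u-[60,300]+.5)*8-.5).round(0)
a=np.radians(3.5); ex=np.array([np.cos(a),np.sin(a),0]); ey=np.array([-np.sin(a),np.cos(a),0])
for name,bx,tx,by,ty,dz in (("vertical",600.5,600.5,-288.5,-288.5,0),("tilt",595.5,601,-287.5,-289,1.4)):
  b=np.array([bx,by,5+dz]);t=np.array([tx,ty,115+dz])
  for s in (-30,30):
    for y in (-3,3):
      zs=-s*0.05 if name=="tilt" else 0
      B=b+ex*s+ey*y+[0,0,zs];T=t+ex*s+ey*y+[0,0,zs]; M=B+(T-B)*0.45
      print(name,s,y,"top",q(T),"mid(z~55)",q(M))
E
```

```text
vertical -30 -3 top [250. 191.] mid(z~55) [349. 348.]
vertical -30 3 top [283. 179.] mid(z~55) [379. 336.]
vertical 30 -3 top [318. 456.] mid(z~55) [417. 604.]
vertical 30 3 top [352. 443.] mid(z~55) [448. 591.]
tilt -30 -3 top [243. 186.] mid(z~55) [344. 330.]
tilt -30 3 top [275. 174.] mid(z~55) [375. 318.]
tilt 30 -3 top [316. 460.] mid(z~55) [416. 592.]
tilt 30 3 top [350. 446.] mid(z~55) [448. 579.]
```

```bash
python3 plan.py 590 -287.5 150 3.4
```

```text
t 33.52 pos [ 508.6 -312.3  170. ] yaw 3.55 gap 94.0 F [0.4 0.6 0.4] j6 -38.5
n 2 turn/row [ 0.1 -0.   0.1] world d [ 81.4  24.8 -20. ]
[0.99, 0.99, 4.14]
[1.0, 0.99, 4.14]
```

>>> {"api": "jog_arm", "payload": {"turn": [[0,0,0],[0,0,0],[0,0,0],[0,0,0],[0,0,0],[0,0,0],[0,0,0]], "dp": [[0,0,0],[0,1,3.5],[0,1,3.5],[0,0.3,1],[0,0,0],[0,0,0],[0,0,0]], "gripper": [1,1,1,1,1,1,1]}}

```text
clock: 34.4
eef_pos: [590.8, -282.3, 167.6]
eef_rot: [-2.871, 1.568, -2.807]
wrist_force: [0.8, -0.5, -0.2]
finger_gap: 27.7
```

```bash
python3 plan.py 588 -287.5 130 3.4
```

```text
t 34.4 pos [ 590.8 -282.3  167.6] yaw 3.69 gap 27.7 F [ 0.8 -0.5 -0.2] j6 -32.4
n 1 turn/row [ 0.3 -0.2  0. ] world d [ -2.8  -5.2 -37.6]
[3.76, -0.49, -0.3]
```

>>> {"api": "jog_arm", "payload": {"turn": [[0.3,0,0],[0,0,0],[0,0,0],[0,0,0]], "dp": [[2,-0.5,-0.2],[1.5,0,0],[0,0,0],[0,0,0]], "gripper": [1,1,1,1]}}

```text
clock: 34.9
eef_pos: [588.2, -288.7, 133.2]
eef_rot: [-2.183, 1.568, -2.126]
wrist_force: [-0.1, -0.1, 1.0]
finger_gap: 0.5
```

```bash
python3 plan.py 588 -287.5 117 3.4
```

```text
t 34.9 pos [ 588.2 -288.7  133.2] yaw 3.29 gap 0.5 F [-0.1 -0.1  1. ] j6 -32.5
n 1 turn/row [-0.1 -0.1  0.1] world d [ -0.2   1.2 -16.2]
[1.62, 0.12, -0.02]
```

>>> {"api": "jog_arm", "payload": {"turn": [[0,0,0],[0,0,0],[0,0,0],[0,0,0]], "dp": [[0.9,0.1,0],[0.5,0,0],[0,0,0],[0,0,0]], "gripper": [1,1,1,1]}}

```text
clock: 35.4
eef_pos: [588.6, -287.5, 119.2]
eef_rot: [-1.672, 1.568, -1.614]
wrist_force: [0.8, 0.4, -0.7]
finger_gap: 0.3
```

>>> {"api": "jog_arm", "payload": {"turn": [[0,0,0],[0,0,0]], "dp": [[0.25,0,0],[0,0,0]], "gripper": [1,1]}}

```text
clock: 35.65
eef_pos: [588.9, -287.8, 117.4]
eef_rot: [-1.299, 1.567, -1.241]
wrist_force: [-0.7, -0.7, 1.9]
finger_gap: 0.6
```

>>> {"api": "jog_arm", "payload": {"turn": [[0,0,0],[0,0,0]], "dp": [[0.25,0,0],[0,0,0]], "gripper": [1,1]}}

```text
clock: 35.9
eef_pos: [589.7, -288.7, 117.6]
eef_rot: [-0.979, 1.563, -0.922]
wrist_force: [-1.4, -0.2, 2.1]
finger_gap: 0.5
```

>>> {"api": "jog_arm", "payload": {"turn": [[0,0.2,0.2],[0,0,0]], "dp": [[0.5,0.1,-0.1],[0,0,0]], "gripper": [1,1]}}

```text
clock: 36.15
eef_pos: [590.0, -289.3, 117.6]
eef_rot: [-0.877, 1.561, -0.82]
wrist_force: [-0.6, -0.1, 1.4]
finger_gap: 0.1
```

>>> {"api": "jog_arm", "payload": {"turn": [[0,0.2,0.2],[0,0,0]], "dp": [[0.8,0.1,-0.1],[0,0,0]], "gripper": [1,1]}}

```text
clock: 36.4
eef_pos: [591.0, -290.0, 117.8]
eef_rot: [-0.74, 1.555, -0.683]
wrist_force: [0.4, -0.4, -1.1]
finger_gap: 0.5
```

```bash
python3 plan.py 590 -287.5 115 3.4; python3 -c "
from h import *
s,_=st(); print(s['effort'].round(1), s['moment'].round(2), s['qd'].round(3), s['joints'])
grab('scene','10'); crop('scene','10',10,200,170,430,3.4,'d')"
```

```text
t 36.4 pos [ 591.  -290.   117.8] yaw 3.29 gap 0.5 F [ 0.4 -0.4 -1.1] j6 -32.5
n 1 turn/row [-0.1  0.7  0.6] world d [-1.   2.5 -2.8]
[0.27, 0.26, -0.09]
t 36.4 pos [ 591.  -290.   117.8] gap 0.5 F [ 0.4 -0.4 -1.1]
x [ 0.0121 -0.0098 -0.9999] y [-0.0573  0.9983 -0.0105] z [0.9983 0.0574 0.0115] j [-0.51  0.61  1.29 -0.    1.23 -0.57]
[ -0.4 -70.  -35.2  -0.1   0.1  -0. ] [-0.04 -0.07  0.01] [-0.    -0.021 -0.018 -0.005  0.003  0.002] [-0.51070754  0.60719716  1.28749221 -0.00282571  1.23158736 -0.56716187]
```

>>> {"api": "jog_arm", "payload": {"turn": [[0,0.7,0.6],[0,0,0]], "dp": [[-0.3,0.25,-0.1],[0,0,0]], "gripper": [1,1]}}

```text
clock: 36.7
eef_pos: [589.6, -287.2, 119.6]
eef_rot: [2.631, 1.568, 2.689]
wrist_force: [0.3, -0.3, -0.3]
finger_gap: 0.6
```

>>> {"api": "jog_arm", "payload": {"turn": [[0,0,0]], "dp": [[0.6,0,0]], "gripper": [1]}}

```text
clock: 36.83
eef_pos: [590.5, -288.0, 116.0]
eef_rot: [-1.296, 1.57, -1.239]
wrist_force: [-10.5, 0.0, 49.0]
finger_gap: 0.6
```

```bash
python3 plan.py 590 -287.5 115 3.4
```

```text
t 36.83 pos [ 590.5 -288.   116. ] yaw 3.29 gap 0.6 F [-10.5   0.   49. ] j6 -32.5
n 1 turn/row [-0.1  0.   0.1] world d [-0.5  0.5 -1. ]
[0.1, 0.06, -0.04]
```

>>> {"api": "jog_arm", "payload": {"turn": [[0,0,0],[0,0,0],[0,0,0]], "dp": [[-0.5,0,0],[0,0,0],[0,0,0]], "gripper": [1,1,1]}}

```text
clock: 37.2
eef_pos: [590.1, -288.0, 119.7]
eef_rot: [-2.571, 1.57, -2.514]
wrist_force: [-0.2, 0.2, -0.0]
finger_gap: 0.5
```

>>> {"api": "jog_arm", "payload": {"turn": [[0,0,0],[0,0,0],[0,0,0],[0,0,0],[0,0,0]], "dp": [[-3,0,0],[-3,0,-1],[0,-1,-4],[0,-1,-4],[0,0,0]], "gripper": [1,1,1,1,1]}}

```text
clock: 37.83
eef_pos: [498.4, -312.7, 178.0]
eef_rot: [2.703, 1.565, 2.761]
wrist_force: [-0.0, 0.4, 0.3]
finger_gap: 0.4
```

```bash
python3 plan.py 590 -287.5 115 3.4; python3 - <<'E'
from card import *
grab("scene","11"); grab("top","11")
green("11",(450,170,490,215)); green("11",(80,310,115,365),115,"scene")
for n,tag,box in (("top","11",(450,170,490,215)),("scene","11",(80,310,115,365))):
    p,d=load(n,tag);W=cloud(n,d)
    for c,a,px,w in comps(n,tag,None,None,box,dict(green=(45,80)))["green"]:
        w=W[px[:,1],px[:,0]]; k=w[:,2]>108; w=w[k]; f=np.polyfit(w[:,0]-w[:,0].mean(),w[:,2],1); print(n,tag,len(w),"z mean",w[:,2].mean().round(2),"slope",f[0].round(3))
crop("scene","11",60,300,150,410,8,"f")
E
```

```text
t 37.83 pos [ 498.4 -312.7  178. ] yaw 3.34 gap 0.4 F [-0.   0.4  0.3] j6 -39.0
n 2 turn/row [-0.  -0.2 -0.1] world d [ 91.6  25.2 -63. ]
[3.13, 0.98, 4.66]
[3.14, 0.99, 4.65]
54 depth med [ 600.4 -287.9  116.6] at z 115 [ 601.3 -288.6] ang -175.47 ext 52.7 4.9
105 depth med [ 603.3 -290.2  116.5] at z 115 [ 602.1 -290.5] ang 4.64 ext 53.5 4.9
top 11 54 z mean 116.73 slope -0.044
scene 11 105 z mean 116.44 slope -0.038
```

```bash
python3 - <<'E'
from card import *
for n,box,tag in (("scene",(275,190,430,335),"11"),("top",(225,165,345,220),"11"),("scene",(215,170,335,260),"0"),("top",(270,245,365,295),"0"),("scene",(80,310,115,365),"11"),("top",(450,170,490,215),"11")):
    p,d=load(n,tag);W=cloud(n,d)
    for k,v in comps(n,tag,110,122,box,HU).items():
        for c,a,px,w in v:
            if a<15: continue
            w=W[px[:,1],px[:,0]]; r=cv2.minAreaRect(px.astype(np.float32))
            # keep only top edge: z>112
            w=w[w[:,2]>111]
            f=np.polyfit(w[:,0]-w[:,0].mean(),w[:,2],1); print(n,tag,k,len(w),"z",w[:,2].mean().round(2),"slope",f[0].round(3),"x",w[:,0].mean().round(1),"y",w[:,1].mean().round(1))
E
```

```text
scene 11 yellow 124 z 114.26 slope -0.001 x 609.1 y 212.8
scene 11 red 103 z 114.66 slope -0.011 x 608.7 y 161.0
top 11 yellow 79 z 115.36 slope 0.012 x 608.2 y 215.2
top 11 red 85 z 115.63 slope -0.01 x 608.2 y 162.9
top 11 purple 42 z 115.68 slope -0.011 x 600.0 y 59.5
scene 0 yellow 93 z 113.98 slope -0.008 x 439.8 y 114.4
scene 0 red 85 z 114.46 slope -0.009 x 438.1 y 80.6
scene 0 green 44 z 114.92 slope 0.005 x 435.4 y 47.3
top 0 yellow 83 z 115.4 slope -0.007 x 436.9 y 117.0
top 0 red 81 z 115.41 slope -0.006 x 435.6 y 83.1
top 0 green 63 z 115.84 slope 0.029 x 432.9 y 48.7
top 0 purple 46 z 115.82 slope -0.018 x 427.8 y 15.2
scene 11 green 105 z 116.44 slope -0.038 x 603.1 y -290.2
top 11 green 54 z 116.73 slope -0.044 x 600.9 y -288.1
```

```bash
python3 - <<'E'
from h import *
def q(n,X,Y,s,x0,y0,z): return ray_z(n,x0+(X+.5)/s-.5,y0+(Y+.5)/s-.5,z).round(1)
print([q("top",*P,10,435,170,8)[:2] for P in ((25,455),(420,430))])
# scene crop b2 5x: plate corner near (612,430) and edges
print([q("scene",*P,5,20,260,8)[:2] for P in ((612,430),(545,452),(508,105))])
crop("scene","0",85,320,140,400,10,"g")
E
```

```text
[array([ 566. , -241.4]), array([ 571.2, -336.8])]
[array([ 569.6, -243.2]), array([ 569.2, -265.4]), array([ 422.4, -252.5])]
```

```bash
python3 plan.py 600 -287.6 160 3.4
```

```text
t 37.92 pos [ 500.2 -312.   177.7] yaw 3.43 gap 0.5 F [-0.3  1.2 -0.1] j6 -38.9
n 2 turn/row [ 0.  -0.1 -0.1] world d [ 99.8  24.4 -17.7]
[0.86, 0.92, 5.06]
[0.87, 0.92, 5.06]
```

>>> {"api": "jog_arm", "payload": {"turn": [[0,0,0],[0,0,0],[0,0,0],[0,0,0],[0,0,0],[0,0,0]], "dp": [[0,0,0],[0,0.8,4.5],[0,0.8,4.5],[0.5,0.2,0.5],[0,0,0],[0,0,0]], "gripper": [0,0,0,0,0,0]}}

```text
clock: 38.67
eef_pos: [598.3, -285.6, 169.5]
eef_rot: [2.625, 1.562, 2.688]
wrist_force: [1.1, 0.2, 0.8]
finger_gap: 57.2
```

```bash
python3 plan.py 600 -287.6 130 3.4
```

```text
t 38.67 pos [ 598.3 -285.6  169.5] yaw 3.58 gap 57.2 F [1.1 0.2 0.8] j6 -32.3
n 1 turn/row [ 0.2 -0.4 -0.2] world d [  1.7  -2.  -39.5]
[3.95, -0.23, 0.19]
```

>>> {"api": "jog_arm", "payload": {"turn": [[0.2,-0.4,-0.2],[0,0,0],[0,0,0],[0,0,0]], "dp": [[1.5,-0.2,0.2],[1.3,0,0],[0,0,0],[0,0,0]], "gripper": [0,0,0,0]}}

```text
clock: 39.17
eef_pos: [599.0, -288.5, 139.6]
eef_rot: [2.195, 1.57, 2.252]
wrist_force: [-0.0, -0.0, 0.5]
finger_gap: 93.2
```

```bash
python3 plan.py 600 -287.6 81 3.4
```

```text
t 39.17 pos [ 599.  -288.5  139.6] yaw 3.26 gap 93.2 F [-0.  -0.   0.5] j6 -32.1
n 1 turn/row [-0.1 -0.  -0. ] world d [  1.    0.9 -58.6]
[5.86, 0.08, 0.11]
```

>>> {"api": "jog_arm", "payload": {"turn": [[0,0,0],[0,0,0],[0,0,0],[0,0,0],[0,0,0]], "dp": [[2,0.1,0.1],[2,0,0],[1.5,0,0],[0,0,0],[0,0,0]], "gripper": [0,0,0,0,0]}}

```text
clock: 39.8
eef_pos: [599.9, -287.1, 80.8]
eef_rot: [2.196, 1.57, 2.253]
wrist_force: [0.5, 0.1, 0.2]
finger_gap: 94.0
```

```bash
python3 plan.py 600 -287.6 81 3.4
```

```text
t 39.8 pos [ 599.9 -287.1   80.8] yaw 3.27 gap 94.0 F [0.5 0.1 0.2] j6 -32.0
n 1 turn/row [-0.1 -0.  -0. ] world d [ 0.1 -0.5  0.2]
[-0.02, -0.05, 0.0]
```

Grip, then lift about 6 mm.

>>> {"api": "jog_arm", "payload": {"turn": [[0,0,0],[0,0,0],[0,0,0],[0,0,0],[0,0,0],[0,0,0],[0,0,0],[0,0,0]], "dp": [[0,0,0],[0,0,0],[0,0,0],[0,0,0],[0,0,0],[-0.6,0,0],[0,0,0],[0,0,0]], "gripper": [0.5,0.5,0.5,0.5,0.5,0.5,0.5,0.5]}}

```text
clock: 40.8
eef_pos: [600.6, -287.5, 89.1]
eef_rot: [-0.391, 1.569, -0.334]
wrist_force: [0.2, -0.6, -0.9]
finger_gap: 60.6
```

```bash
python3 plan.py 602.5 -286.8 87 3.4; python3 - <<'E'
from card import *
grab("scene","12"); crop("scene","12",60,300,150,410,8,"f")
E
```

```text
t 40.8 pos [ 600.6 -287.5   89.1] yaw 3.27 gap 60.6 F [ 0.2 -0.6 -0.9] j6 -32.0
n 1 turn/row [-0.1  0.1  0. ] world d [ 1.9  0.7 -2.1]
[0.21, 0.06, 0.2]
```

>>> {"api": "jog_arm", "payload": {"turn": [[0,0,0],[0,0,0],[0,0,0]], "dp": [[0,0.05,0.2],[0,0,0],[0,0,0]], "gripper": [0.5,0.5,0.5]}}

```text
clock: 41.22
eef_pos: [602.7, -286.8, 88.9]
eef_rot: [-0.363, 1.569, -0.306]
wrist_force: [0.1, -0.0, -0.6]
finger_gap: 60.5
```

```bash
python3 plan.py 602.5 -286.8 78 3.4
```

```text
t 41.23 pos [ 602.7 -286.8   88.9] yaw 3.27 gap 60.5 F [ 0.1 -0.  -0.6] j6 -31.9
n 1 turn/row [-0.1  0.1  0. ] world d [ -0.2  -0.  -10.9]
[1.09, 0.0, -0.02]
```

No +x wall contact yet. Descend gently.

>>> {"api": "jog_arm", "payload": {"turn": [[0,0,0],[0,0,0],[0,0,0],[0,0,0]], "dp": [[0.4,0,0],[0.3,0,0],[0,0,0],[0,0,0]], "gripper": [0.5,0.5,0.5,0.5]}}

```text
clock: 41.72
eef_pos: [602.8, -287.1, 82.1]
eef_rot: [-0.562, 1.568, -0.505]
wrist_force: [-0.3, -0.6, 1.3]
finger_gap: 60.5
```

>>> {"api": "jog_arm", "payload": {"turn": [[0,0,0]], "dp": [[0.15,0,0]], "gripper": [0.5]}}

```text
clock: 41.85
eef_pos: [603.0, -287.6, 81.8]
eef_rot: [-0.676, 1.567, -0.619]
wrist_force: [-7.0, 0.5, 17.0]
finger_gap: 60.4
```

>>> {"api": "jog_arm", "payload": {"turn": [[0,0,0]], "dp": [[0.15,0,0]], "gripper": [0.5]}}

```text
clock: 41.98
eef_pos: [603.1, -288.1, 81.8]
eef_rot: [-0.789, 1.565, -0.732]
wrist_force: [-8.0, -0.4, 15.8]
finger_gap: 60.5
```

>>> {"api": "jog_arm", "payload": {"turn": [[0,0,0]], "dp": [[0.15,0,0]], "gripper": [0.5]}}

```text
clock: 42.1
eef_pos: [603.0, -288.7, 81.8]
eef_rot: [-0.868, 1.564, -0.811]
wrist_force: [-6.5, 0.0, 13.3]
finger_gap: 60.4
```

>>> {"api": "jog_arm", "payload": {"turn": [[0,0,0],[0,0,0],[0,0,0],[0,0,0],[0,0,0],[0,0,0]], "dp": [[-2,0.05,0],[-3,0.05,0],[-4,0,0],[-2,0,0],[0,0,0],[0,0,0]], "gripper": [0.5,0.5,0.5,0.5,0.5,0.5]}}

```text
clock: 42.85
eef_pos: [602.6, -286.5, 197.5]
eef_rot: [-0.735, 1.564, -0.678]
wrist_force: [0.8, 0.6, -1.0]
finger_gap: 60.6
```

```bash
python3 plan.py 602.5 -286.8 87 3.4; python3 - <<'E'
from card import *
grab("scene","13"); crop("scene","13",20,200,150,400,4,"f"); crop("scene","13",60,250,140,380,6,"g")
E
```

```text
t 42.85 pos [ 602.6 -286.5  197.5] yaw 3.26 gap 60.6 F [ 0.8  0.6 -1. ] j6 -31.8
n 2 turn/row [-0.1  0.2  0.1] world d [-1.000e-01 -3.000e-01 -1.105e+02]
[5.52, 0.01, -0.03]
[5.52, -0.0, -0.02]
```

>>> {"api": "jog_arm", "payload": {"turn": [[0,0.2,0.1],[0,0,0],[0,0,0],[0,0,0],[0,0,0],[0,0,0]], "dp": [[1.5,0,0],[2,0,0],[2,0,0],[1,0,0],[0,0,0],[0,0,0]], "gripper": [0.5,0.5,0.5,0.5,0.5,0.5]}}

```text
clock: 43.65
eef_pos: [601.0, -285.7, 123.4]
eef_rot: [2.897, 1.565, 2.954]
wrist_force: [-0.1, 0.5, -0.0]
finger_gap: 60.2
```

```bash
python3 plan.py 603 -286.6 83 3.4
```

```text
t 43.65 pos [ 601.  -285.7  123.4] yaw 3.26 gap 60.2 F [-0.1  0.5 -0. ] j6 -31.8
n 1 turn/row [-0.1 -0.3 -0.1] world d [  2.   -0.9 -40.4]
[4.04, -0.1, 0.22]
```

>>> {"api": "jog_arm", "payload": {"turn": [[0,-0.3,0],[0,0,0],[0,0,0],[0,0,0],[0,0,0]], "dp": [[1.2,-0.1,0.2],[1.2,0,0],[0.7,0,0],[0,0,0],[0,0,0]], "gripper": [0.5,0.5,0.5,0.5,0.5]}}

```text
clock: 44.28
eef_pos: [603.4, -286.8, 91.0]
eef_rot: [0.471, 1.569, 0.528]
wrist_force: [0.6, 0.4, -0.5]
finger_gap: 60.5
```

```bash
python3 plan.py 603 -286.6 82 3.4
```

```text
t 44.27 pos [ 603.4 -286.8   91. ] yaw 3.26 gap 60.5 F [ 0.6  0.4 -0.5] j6 -31.9
n 1 turn/row [-0.1  0.1 -0. ] world d [-0.4  0.2 -9. ]
[0.9, 0.02, -0.04]
```

>>> {"api": "jog_arm", "payload": {"turn": [[0,0,0],[0,0,0],[0,0,0],[0,0,0],[0,0,0],[0,0,0],[0,0,0],[0,0,0]], "dp": [[0.4,0,0],[0.35,0,0],[0,0,0],[0,0,0],[0,0,0],[0,0,0],[0,0,0],[0,0,0]], "gripper": [0.5,0.5,0.5,0.5,0,0,0,0]}}

```text
clock: 45.28
eef_pos: [603.8, -287.0, 84.1]
eef_rot: [-0.072, 1.568, -0.015]
wrist_force: [-0.7, -0.8, 0.2]
finger_gap: 93.4
```

>>> {"api": "jog_arm", "payload": {"turn": [[0,0,0],[0,0,0],[0,0,0],[0,0,0],[0,0,0]], "dp": [[-3,0,0],[-4,0,0],[-2,-1,-4],[0,-1,-5],[0,0,0]], "gripper": [0,0,0,0,0]}}

```text
clock: 45.9
eef_pos: [512.5, -312.4, 176.3]
eef_rot: [-0.197, 1.569, -0.139]
wrist_force: [0.8, 0.0, 0.0]
finger_gap: 94.3
```

```bash
cat > slope.py <<'E'
from card import *
def slope(tag):
  for n,box in (("top",(450,165,490,215)),("scene",(80,310,120,368))):
    grab(n,tag); green(tag,box,115,n)
    p,d=load(n,tag);W=cloud(n,d)
    for c,a,px,w in comps(n,tag,None,None,box,dict(green=(45,80)))["green"]:
        w=W[px[:,1],px[:,0]]; k=w[:,2]>108; w=w[k]; f=np.polyfit(w[:,0]-w[:,0].mean(),w[:,2],1); print(n,tag,len(w),"z mean",w[:,2].mean().round(2),"slope",f[0].round(3))
  crop("scene",tag,60,300,150,410,7,"f")
E
python3 plan.py 603 -286.6 82 3.4; python3 -c "
from slope import *
slope('14')"
```

```text
t 45.9 pos [ 512.5 -312.4  176.3] yaw 3.31 gap 94.3 F [0.8 0.  0. ] j6 -38.2
n 3 turn/row [-0.  0.  0.] world d [ 90.5  25.8 -94.3]
[3.15, 0.69, 3.06]
[3.15, 0.68, 3.06]
[3.14, 0.68, 3.06]
57 depth med [ 599.4 -287.6  115. ] at z 115 [ 599.1 -287.5] ang -175.87 ext 52.5 5.6
top 14 56 z mean 114.95 slope 0.008
103 depth med [ 599.5 -289.1  115. ] at z 115 [ 600.  -289.2] ang 4.13 ext 51.4 5.1
scene 14 103 z mean 114.98 slope 0.005
```

Now the top edge is level at z = 115 with near-zero slope, so the card is home with its green face to the head. Next is the pedal.

```bash
python3 plan.py 460 -295 110 3.4
```

```text
t 46.0 pos [ 514.8 -311.8  176.2] yaw 3.4 gap 93.8 F [-0.1  1.1 -0.7] j6 -38.1
n 2 turn/row [0.  0.1 0. ] world d [-54.8  16.8 -66.2]
[3.3, 1.0, -2.69]
[3.31, 1.0, -2.69]
```

>>> {"api": "jog_arm", "payload": {"turn": [[0,0,0],[0,0,0],[0,0,0],[0,0,0],[0,0,0],[0,0,0],[0,0,0]], "dp": [[0,1,-2.5],[0,0.9,-2.5],[2,0,0],[2.5,0,0],[0,0,0],[0,0,0],[0,0,0]], "gripper": [1,1,1,1,1,1,1]}}

```text
clock: 46.88
eef_pos: [468.9, -293.8, 130.6]
eef_rot: [-0.272, 1.566, -0.206]
wrist_force: [-1.0, 0.6, 0.6]
finger_gap: 27.2
```

```bash
python3 plan.py 460 -295 60 3.4
```

```text
t 46.88 pos [ 468.9 -293.8  130.6] yaw 3.73 gap 27.2 F [-1.   0.6  0.6] j6 -39.7
n 2 turn/row [0.2 0.1 0. ] world d [ -8.9  -1.2 -70.6]
[3.53, -0.03, -0.47]
[3.53, -0.03, -0.46]
```

>>> {"api": "jog_arm", "payload": {"turn": [[0,0,0],[0,0,0],[0,0,0],[0,0,0],[0,0,0]], "dp": [[2.5,0,-0.5],[2.5,0,-0.5],[1.2,0,0],[0,0,0],[0,0,0]], "gripper": [1,1,1,1,1]}}

```text
clock: 47.5
eef_pos: [461.8, -295.8, 71.2]
eef_rot: [-0.509, 1.559, -0.444]
wrist_force: [0.0, 0.2, -0.8]
finger_gap: 0.4
```

```bash
python3 plan.py 460 -295 52 3.4; python3 - <<'E'
from h import *
grab("scene","15"); crop("scene","15",10,190,170,400,3.6,"d")
E
```

```text
t 47.5 pos [ 461.8 -295.8   71.2] yaw 3.76 gap 0.4 F [ 0.   0.2 -0.8] j6 -40.4
n 1 turn/row [0.4 0.6 0.3] world d [ -1.8   0.8 -19.2]
[1.92, 0.1, -0.19]
```

The closed gripper is above the pad and the card is upright. Now press down in steps.

>>> {"api": "jog_arm", "payload": {"turn": [[0.3,0.5,0.2],[0,0,0],[0,0,0]], "dp": [[1.2,0.1,-0.2],[0,0,0],[0,0,0]], "gripper": [1,1,1]}}

```text
clock: 47.92
eef_pos: [460.1, -295.1, 59.3]
eef_rot: [-0.993, 1.567, -0.933]
wrist_force: [-0.1, 0.6, -0.1]
finger_gap: 0.7
```

>>> {"api": "jog_arm", "payload": {"turn": [[0,0,0],[0,0,0],[0,0,0]], "dp": [[0.8,0,0],[0.6,0,0],[0.5,0,0]], "gripper": [1,1,1]}}

```text
clock: 48.3
eef_pos: [460.1, -295.6, 39.9]
eef_rot: [-1.086, 1.567, -1.025]
wrist_force: [-4.4, 0.3, 8.0]
finger_gap: 0.4
```

>>> {"api": "jog_arm", "payload": {"turn": [[0,0,0],[0,0,0]], "dp": [[0.5,0,0],[0.4,0,0]], "gripper": [1,1]}}

```text
clock: 48.55
eef_pos: [459.3, -295.7, 30.7]
eef_rot: [-1.552, 1.568, -1.491]
wrist_force: [-6.3, 2.0, 10.4]
finger_gap: 0.5
```

>>> {"api": "jog_arm", "payload": {"turn": [[0,0,0]], "dp": [[0.3,0,0]], "gripper": [1]}}

```text
clock: 48.68
eef_pos: [459.4, -295.9, 29.4]
eef_rot: [-1.54, 1.567, -1.48]
wrist_force: [-16.3, 10.9, 47.2]
finger_gap: 0.3
```

```bash
python3 - <<'E'
from h import *
s,_=st(); grab("scene","16"); crop("scene","16",10,230,170,400,3.6,"d"); st()
E
```

```text
t 48.67 pos [ 459.4 -295.9   29.4] gap 0.3 F [-16.3  10.9  47.2]
x [ 3.0e-04 -3.4e-03 -1.0e+00] y [-0.0601  0.9982 -0.0034] z [9.982e-01 6.010e-02 1.000e-04] j [-0.64  0.5   1.69 -0.    0.95 -0.7 ]
t 48.73 pos [ 459.4 -295.9   29.6] gap 0.2 F [-15.    9.5  38.8]
x [ 3.0e-04 -3.5e-03 -1.0e+00] y [-0.0602  0.9982 -0.0035] z [9.982e-01 6.020e-02 1.000e-04] j [-0.64  0.5   1.69 -0.    0.95 -0.7 ]
```

>>> {"api": "jog_arm", "payload": {"turn": [[0,0,0],[0,0,0],[0,0,0],[0,0,0],[0,0,0],[0,0,0],[0,0,0]], "dp": [[-0.5,0,0],[-2,0,0],[-3,0,0],[-4,0,-2],[-3,0,-3],[0,0,0],[0,0,0]], "gripper": [1,1,1,1,0,0,0]}}

```text
clock: 49.6
eef_pos: [409.3, -298.2, 156.7]
eef_rot: [-1.051, 1.567, -0.991]
wrist_force: [0.9, 0.4, -0.7]
finger_gap: 27.0
```

```bash
python3 plan.py 603 -286.6 170 3.4; python3 -c "
from slope import *
slope('17'); crop('scene','17',10,190,170,400,3.6,'d')"
```

```text
t 49.6 pos [ 409.3 -298.2  156.7] yaw 3.46 gap 27.0 F [ 0.9  0.4 -0.7] j6 -43.6
n 4 turn/row [0. 0. 0.] world d [193.7  11.6  13.3]
[-0.32, -0.0, 4.85]
[-0.33, -0.0, 4.85]
[-0.33, -0.0, 4.85]
[-0.33, 0.0, 4.85]
57 depth med [ 600.  -287.8  115.1] at z 115 [ 598.6 -287.8] ang -175.99 ext 52.5 5.5
top 17 57 z mean 115.28 slope 0.024
110 depth med [ 599.4 -289.1  114.9] at z 115 [ 599.8 -289.1] ang 3.85 ext 52.0 5.4
scene 17 109 z mean 114.93 slope 0.01
```

```bash
python3 plan.py 603 -291.8 165 3.4 -15
```

```text
t 49.7 pos [ 409.4 -298.   156.5] yaw 3.48 gap 34.9 F [-0.1 -0.3 -1.4] j6 -43.6
n 4 turn/row [ 0.   0.  -3.7] world d [193.6   6.2   8.5]
[-0.21, -0.14, 4.84]
[-0.2, -0.15, 4.84]
[-0.19, -0.16, 4.84]
[-0.18, -0.17, 4.84]
```

>>> {"api": "jog_arm", "payload": {"turn": [[0,0,-3.7],[0,0,-3.7],[0,0,-3.7],[0,0,-3.7],[0,0,0],[0,0,0]], "dp": [[-0.5,-0.2,4.8],[-0.5,-0.2,4.8],[-0.2,-0.2,4.8],[-0.2,-0.2,4],[0,0,0],[0,0,0]], "gripper": [0,0,0,0,0,0]}}

```text
clock: 50.45
eef_pos: [600.0, -291.5, 163.0]
eef_rot: [-1.594, 1.307, -1.531]
wrist_force: [-0.2, 0.4, 0.5]
finger_gap: 92.7
```

```bash
python3 plan.py 603 -291.8 135 3.4 -15
```

```text
t 50.45 pos [ 600.  -291.5  163. ] yaw 3.56 gap 92.7 F [-0.2  0.4  0.5] j6 -22.4
n 1 turn/row [ 0.2 -0.3  0.1] world d [  3.   -0.3 -28. ]
[2.72, 0.68, 0.32]
```

>>> {"api": "jog_arm", "payload": {"turn": [[0.2,-0.3,0.1],[0,0,0],[0,0,0]], "dp": [[2.7,0.7,0.3],[0,0,0],[0,0,0]], "gripper": [0,0,0]}}

```text
clock: 50.82
eef_pos: [601.2, -292.7, 135.4]
eef_rot: [-1.571, 1.31, -1.513]
wrist_force: [0.6, 0.4, 0.7]
finger_gap: 94.1
```

```bash
python3 plan.py 603 -291.8 79.5 3.4 -15
```

```text
t 50.83 pos [ 601.2 -292.7  135.4] yaw 3.33 gap 94.1 F [0.6 0.4 0.7] j6 -21.6
n 1 turn/row [-0.1 -0.  -0.1] world d [  1.8   0.9 -55.9]
[5.38, 1.52, 0.18]
```

>>> {"api": "jog_arm", "payload": {"turn": [[0,0,0],[0,0,0],[0,0,0],[0,0,0],[0,0,0]], "dp": [[1.8,0.52,0.1],[1.8,0.5,0.1],[1.4,0.4,0],[0,0,0],[0,0,0]], "gripper": [0,0,0,0,0]}}

```text
clock: 51.45
eef_pos: [603.1, -292.0, 80.6]
eef_rot: [-1.569, 1.31, -1.512]
wrist_force: [-0.4, -0.4, -0.5]
finger_gap: 93.8
```

```bash
python3 plan.py 603 -291.8 79.5 3.4 -15
```

```text
t 51.45 pos [ 603.1 -292.    80.6] yaw 3.3 gap 93.8 F [-0.4 -0.4 -0.5] j6 -19.7
n 1 turn/row [-0.1 -0.  -0.1] world d [-0.1  0.2 -1.1]
[0.1, 0.05, -0.01]
```

>>> {"api": "jog_arm", "payload": {"turn": [[0,0,0],[0,0,0],[0,0,0],[0,0,0],[0,0,0]], "dp": [[0,0,0],[0,0,0],[0,0,0],[0,0,0],[0,0,0]], "gripper": [0.5,0.5,0.5,0.5,0.5], "grip_force": 30}}

```text
clock: 52.08
eef_pos: [603.6, -292.3, 82.2]
eef_rot: [-1.562, 1.309, -1.504]
wrist_force: [-0.0, -0.0, -1.5]
finger_gap: 59.9
```

>>> {"api": "jog_arm", "payload": {"turn": [[0,0,0],[0,0,0],[0,0,0],[0,0,0],[0,0,0],[0,0,0]], "dp": [[-2.9,-0.78,0],[-3.9,-1.04,0],[-4.3,-1.15,0],[-2.4,-0.65,0],[0,0,0],[0,0,0]], "gripper": [0.5,0.5,0.5,0.5,0.5,0.5]}}

```text
clock: 52.82
eef_pos: [602.6, -291.9, 223.5]
eef_rot: [-1.573, 1.311, -1.516]
wrist_force: [0.0, 0.6, -0.4]
finger_gap: 60.0
```

```bash
python3 plan.py 590 -285 225 -50 0
```

```text
t 52.83 pos [ 602.6 -291.9  223.5] yaw 3.31 gap 60.0 F [ 0.   0.6 -0.4] j6 -24.1
n 6 turn/row [8.8 1.1 2.3] world d [-12.6   6.9   1.5]
[-0.06, 0.12, -0.2]
[-0.05, 0.09, -0.22]
[-0.04, 0.05, -0.23]
[-0.03, 0.02, -0.24]
[-0.03, -0.02, -0.24]
[-0.03, -0.05, -0.23]
```

>>> {"api": "jog_arm", "payload": {"turn": [[8.8,1.1,2.3],[8.8,1.1,2.3],[8.8,1.1,2.3],[8.8,1.1,2.3],[8.8,1.1,2.3],[8.8,1.1,2.3],[0,0,0],[0,0,0]], "dp": [[-0.1,0,0],[-0.1,0,0],[-0.1,0,0],[-0.1,0,0],[-0.1,0,0],[0,0,0],[0,0,0],[0,0,0]], "gripper": [0.5,0.5,0.5,0.5,0.5,0.5,0.5,0.5]}}

```text
clock: 53.82
eef_pos: [600.2, -289.5, 214.4]
eef_rot: [-3.118, 1.555, 2.271]
wrist_force: [0.4, -0.7, -0.4]
finger_gap: 60.3
```

```bash
python3 plan.py 595 -285 230 -120 0
```

```text
t 53.83 pos [ 600.2 -289.5  214.4] yaw -51.2 gap 60.3 F [ 0.4 -0.7 -0.4] j6 22.1
n 7 turn/row [ 9.8 -0.1  0.1] world d [-5.2  4.5 15.6]
[-0.22, -0.02, -0.1]
[-0.22, -0.03, -0.09]
[-0.22, -0.05, -0.09]
[-0.22, -0.06, -0.08]
[-0.22, -0.08, -0.06]
[-0.22, -0.08, -0.05]
[-0.22, -0.09, -0.03]
```

>>> {"api": "jog_arm", "payload": {"turn": [[9.8,-0.1,0.1],[9.8,0,0],[9.8,0,0],[9.8,0,0],[9.8,0,0],[9.8,0,0],[9.8,0,0],[0,0,0]], "dp": [[-0.3,0,0],[-0.3,0,0],[-0.3,0,0],[-0.3,0,0],[-0.3,0,0],[-0.3,0,0],[-0.2,0,0],[0,0,0]], "gripper": [0.5,0.5,0.5,0.5,0.5,0.5,0.5,0.5]}}

```text
clock: 54.82
eef_pos: [600.7, -286.7, 231.4]
eef_rot: [-1.532, 1.554, 2.65]
wrist_force: [-0.3, 0.1, -0.3]
finger_gap: 59.8
```

```bash
python3 plan.py 602 -281 230 -176.6 -15
```

```text
t 54.83 pos [ 600.7 -286.7  231.4] yaw -120.38 gap 59.8 F [-0.3  0.1 -0.3] j6 91.7
n 6 turn/row [ 9.3  1.3 -2.2] world d [ 1.3  5.7 -1.4]
[0.02, -0.03, -0.09]
[0.03, -0.04, -0.09]
[0.03, -0.06, -0.08]
[0.04, -0.07, -0.07]
[0.04, -0.07, -0.05]
[0.04, -0.08, -0.04]
```

>>> {"api": "jog_arm", "payload": {"turn": [[9.3,1.3,-2.2],[9.3,1.3,-2.2],[9.3,1.3,-2.2],[9.3,1.3,-2.2],[9.3,1.3,-2.2],[9.3,1.3,-2.2],[0,0,0],[0,0,0]], "dp": [[0,0,-0.1],[0,0,-0.1],[0,-0.1,-0.1],[0,-0.1,-0.1],[0,-0.1,0],[0,-0.1,0],[0,0,0],[0,0,0]], "gripper": [0.5,0.5,0.5,0.5,0.5,0.5,0.5,0.5]}}

```text
clock: 55.82
eef_pos: [602.0, -278.3, 229.4]
eef_rot: [-1.559, 1.299, 1.665]
wrist_force: [0.8, 0.1, -0.6]
finger_gap: 60.2
```

```bash
python3 plan.py 603 -281.5 200 -176.6 -15; python3 -c "
from h import *
st(); grab('scene','18'); crop('scene','18',10,170,190,400,3.4,'d')"
```

```text
t 55.83 pos [ 602.  -278.3  229.4] yaw -175.29 gap 60.2 F [ 0.8  0.1 -0.6] j6 142.7
n 1 turn/row [1.2 0.5 0.5] world d [  1.   -3.2 -29.4]
[2.74, 1.1, -0.08]
t 55.83 pos [ 602.  -278.3  229.4] gap 60.2 F [ 0.8  0.1 -0.6]
x [-0.0252  0.2668 -0.9634] y [ 0.0783 -0.9602 -0.268 ] z [-0.9966 -0.0822  0.0033] j [-0.57  0.65  0.98  0.21  1.68  2.49]
```

>>> {"api": "jog_arm", "payload": {"turn": [[1.2,0.5,0.5],[0,0,0],[0,0,0],[0,0,0]], "dp": [[1.5,0.7,-0.1],[1.9,0.5,0],[0,0,0],[0,0,0]], "gripper": [0.5,0.5,0.5,0.5]}}

```text
clock: 56.38
eef_pos: [604.0, -280.1, 194.1]
eef_rot: [-1.584, 1.312, 1.63]
wrist_force: [-0.2, 0.7, -0.7]
finger_gap: 60.2
```

```bash
python3 plan.py 603 -280.9 148 -176.6 -15
```

```text
t 56.38 pos [ 604.  -280.1  194.1] yaw -175.87 gap 60.2 F [-0.2  0.7 -0.7] j6 142.3
n 1 turn/row [ 0.8  0.  -0.2] world d [ -1.   -0.8 -46.1]
[4.44, 1.25, 0.12]
```

>>> {"api": "jog_arm", "payload": {"turn": [[0.8,0,-0.2],[0,0,0],[0,0,0],[0,0,0]], "dp": [[2,0.6,0.1],[2,0.55,0],[0,0,0],[0,0,0]], "gripper": [0.5,0.5,0.5,0.5]}}

```text
clock: 56.88
eef_pos: [603.2, -281.2, 150.9]
eef_rot: [-1.573, 1.309, 1.627]
wrist_force: [-0.3, 0.4, 0.3]
finger_gap: 60.6
```

```bash
python3 plan.py 603 -280.9 146 -176.6 -15
```

```text
t 56.88 pos [ 603.2 -281.2  150.9] yaw -176.64 gap 60.6 F [-0.3  0.4  0.3] j6 142.0
n 1 turn/row [-0. -0. -0.] world d [-0.2  0.3 -4.9]
[0.48, 0.1, 0.02]
```

>>> {"api": "jog_arm", "payload": {"turn": [[0,0,0],[0,0,0],[0,0,0],[0,0,0],[0,0,0]], "dp": [[1,0.25,0],[1.1,0.29,0],[1,0.27,0],[0,0,0],[0,0,0]], "gripper": [0.5,0.5,0.5,0.5,0.5]}}

```text
clock: 57.5
eef_pos: [605.2, -282.4, 123.6]
eef_rot: [-1.61, 1.314, 1.591]
wrist_force: [0.3, -0.0, 1.0]
finger_gap: 59.7
```

```bash
python3 plan.py 603 -280.9 83 -176.6 -15
```

```text
t 57.5 pos [ 605.2 -282.4  123.6] yaw -176.66 gap 59.7 F [ 0.3 -0.   1. ] j6 141.2
n 1 turn/row [ 0.1 -0.6 -0.3] world d [ -2.2   1.5 -40.6]
[3.97, 0.88, 0.25]
```

>>> {"api": "jog_arm", "payload": {"turn": [[0,-0.6,-0.3],[0,0,0]], "dp": [[0,-0.15,0.22],[0,0,0]], "gripper": [0.5,0.5]}}

```text
clock: 57.75
eef_pos: [602.9, -281.0, 123.8]
eef_rot: [-1.569, 1.309, 1.634]
wrist_force: [-0.7, -0.5, 4.1]
finger_gap: 60.1
```

```bash
python3 plan.py 603 -280.9 83 -176.6 -15
```

```text
t 57.75 pos [ 602.9 -281.   123.8] yaw -176.49 gap 60.1 F [-0.7 -0.5  4.1] j6 141.3
n 1 turn/row [0.1 0.1 0. ] world d [  0.1   0.1 -40.8]
[3.94, 1.04, -0.01]
```

```bash
python3 -c "
from h import *
grab('scene','19'); crop('scene','19',50,250,160,410,5,'d')
a=np.radians(3.35); ex=np.array([np.cos(a),np.sin(a),0]); ey=np.array([-np.sin(a),np.cos(a),0]); c=np.array([599.5,-287.0,0])
def q(X): 
    u=proj('scene',np.array(X)); return ((u-[50,250]+.5)*5-.5).round(0)
for y in (-3,3): print('bottom',q(c+ex*30+ey*y+[0,0,47]),'top',q(c+ex*30+ey*y+[0,0,157]),q(c-ex*30+ey*y+[0,0,157]))
"
```

```text
bottom [322. 634.] top [206. 459.] [164. 289.]
bottom [341. 626.] top [228. 450.] [185. 282.]
```

```bash
cat > face.py <<'E'
from card import *
def face(tag,box=(70,295,125,385)):
    p,d=load("scene",tag); W=cloud("scene",d); hsv=cv2.cvtColor(p,cv2.COLOR_RGB2HSV)
    m=(hsv[...,0]>45)&(hsv[...,0]<80)&(hsv[...,1]>90); b=np.zeros_like(m); b[box[1]:box[3],box[0]:box[2]]=1; m&=b
    P=W[m]; P=P[~np.isnan(P).any(1)]
    a=np.radians(3.35); ex=np.array([np.cos(a),np.sin(a)]); ey=np.array([-np.sin(a),np.cos(a)]); c=np.array([599.5,-287.0])
    v=(P[:,:2]-c)@ey; u=(P[:,:2]-c)@ex; z=P[:,2]
    top=z>z.max()-6
    k=np.ones(len(z),bool)
    for _ in range(5):
        A=np.c_[np.ones(k.sum()),u[k],z[k]-50]; s=np.linalg.lstsq(A,v[k],rcond=None)[0]
        r=v-np.c_[np.ones(len(z)),u,z-50]@s; k=np.abs(r)<2.5*max(r[k].std(),1)
    print(tag,"n",k.sum(),"face v at z50",s[0].round(2),"yaw",np.degrees(s[1]).round(2),"lean dv/dz",s[2].round(4),"rms",r[k].std().round(2),"z range",z.min().round(0),z.max().round(0),"u",u.min().round(0),u.max().round(0))
E
python3 -c "
from face import *
face('19')"
```

```text
19 n 286 face v at z50 8.17 yaw -0.72 lean dv/dz -0.0336 rms 1.33 z range 32.0 164.0 u -81.0 31.0
```

```bash
sed -i 's/k=np.ones(len(z),bool)/k=(np.abs(u)<36)\&(z<ZT)\&(z>ZB)\&(np.abs(v)<20);k0=k.copy()/; s/k=np.abs(r)<2.5\*max(r\[k\].std(),1)/k=k0\&(np.abs(r)<2.5*max(r[k].std(),1))/; s/def face(tag,/def face(tag,ZB,ZT,/' face.py; python3 -c "
from face import *
face('19',45,148)
face('19',45,100)
p,d=load('scene','19');W=cloud('scene',d)
h=cv2.cvtColor(p,cv2.COLOR_RGB2HSV)
for v in range(308,380,6):
    for u in range(85,125,2):
        if 45<h[v,u,0]<80 and h[v,u,1]>90: print((u,v),W[v,u].round(0),end=' ')
    print()
"
```

```text
19 n 173 face v at z50 6.07 yaw -0.32 lean dv/dz 0.0055 rms 0.22 z range 32.0 164.0 u -81.0 31.0
19 n 49 face v at z50 6.06 yaw -0.39 lean dv/dz 0.0061 rms 0.2 z range 32.0 164.0 u -81.0 31.0

(87, 314) [ 587. -286.  162.] (89, 314) [ 587. -284.  161.] 
(89, 320) [ 598. -285.  161.] (91, 320) [ 599. -282.  161.] (95, 320) [ 587. -281.  142.] 
(91, 326) [ 607. -284.  160.] (97, 326) [ 595. -281.  137.] (99, 326) [ 583. -282.  119.] 
(91, 332) [ 618. -285.  161.] (93, 332) [ 619. -282.  161.] (97, 332) [ 614. -279.  151.] (99, 332) [ 605. -280.  136.] (101, 332) [ 593. -281.  118.] (103, 332) [ 583. -281.  101.] 
(99, 338) [ 621. -279.  146.] (101, 338) [ 611. -280.  130.] (103, 338) [ 603. -280.  115.] (105, 338) [ 591. -281.   96.] 
(105, 344) [ 610. -280.  110.] (107, 344) [ 599. -281.   92.] (109, 344) [ 590. -281.   76.] 

(111, 356) [ 617. -280.   85.] (113, 356) [ 607. -280.   66.]
```

>>> {"api": "jog_arm", "payload": {"turn": [[0,0,0],[0,0,0],[0,0,0],[0,0,0]], "dp": [[-0.6,-0.15,0],[-0.12,0.45,0],[0,0,0],[0,0,0]], "gripper": [0.5,0.5,0.5,0.5]}}

```text
clock: 58.3
eef_pos: [602.7, -285.9, 129.2]
eef_rot: [-1.561, 1.307, 1.641]
wrist_force: [0.3, -0.7, 0.2]
finger_gap: 59.8
```

```bash
python3 plan.py 603 -285.6 128 -176.6 -15;  python3 -c "
from face import *
grab('scene','20'); face('20',50,154)"
```

```text
t 58.3 pos [ 602.7 -285.9  129.2] yaw -176.49 gap 59.8 F [ 0.3 -0.7  0.2] j6 141.2
n 1 turn/row [0.1 0.2 0.1] world d [ 0.3  0.3 -1.2]
[0.12, 0.0, -0.03]
20 n 215 face v at z50 1.92 yaw -0.44 lean dv/dz -0.0025 rms 0.25 z range 64.0 169.0 u -23.0 29.0
```

>>> {"api": "jog_arm", "payload": {"turn": [[0,0.2,0],[0,0,0],[0,0,0],[0,0,0],[0,0,0]], "dp": [[0.8,0.27,0],[1,0.25,0.03],[1,0.25,0.03],[0,0,0],[0,0,0]], "gripper": [0.5,0.5,0.5,0.5,0.5]}}

```text
clock: 58.98
eef_pos: [604.4, -290.1, 114.8]
eef_rot: [-1.637, 1.317, 1.567]
wrist_force: [0.9, -1.0, 0.1]
finger_gap: 59.5
```

```bash
python3 plan.py 603 -286.2 86 -176.6 -15
```

```text
t 58.98 pos [ 604.4 -290.1  114.8] yaw -176.58 gap 59.5 F [ 0.9 -1.   0.1] j6 140.3
n 1 turn/row [ 0.3 -0.9 -0.5] world d [ -1.4   3.9 -28.8]
[2.89, 0.34, 0.17]
```

```bash
python3 -c "
from face import *
grab('scene','21'); face('21',50,140); crop('scene','21',50,250,160,410,5,'d')"
```

```text
21 n 273 face v at z50 2.46 yaw -3.01 lean dv/dz -0.0139 rms 0.29 z range 57.0 165.0 u -21.0 32.0
```

>>> {"api": "jog_arm", "payload": {"turn": [[0,-0.5,-0.3],[-1.5,0,0],[-1.5,0,0],[0,0,0],[0,0,0]], "dp": [[-1,-0.27,0.1],[-0.5,-0.12,0.2],[0,0,0],[0,0,0],[0,0,0]], "gripper": [0.5,0.5,0.5,0.5,0.5], "grip_force": 45}}

```text
clock: 59.65
eef_pos: [600.8, -289.6, 129.4]
eef_rot: [-1.648, 1.31, 1.613]
wrist_force: [0.2, 0.6, -0.9]
finger_gap: 58.9
```

```bash
cat >> face.py <<'E'
def topedge(tag,box=(70,285,125,385)):
    p,d=load("scene",tag); W=cloud("scene",d); hsv=cv2.cvtColor(p,cv2.COLOR_RGB2HSV)
    m=(hsv[...,0]>45)&(hsv[...,0]<80)&(hsv[...,1]>90)&(hsv[...,2]>90); b=np.zeros_like(m); b[box[1]:box[3],box[0]:box[2]]=1; m&=b
    P=W[m]; P=P[~np.isnan(P).any(1)]; zt=np.percentile(P[:,2],92); P=P[P[:,2]>zt-6]
    a=np.radians(3.35); ex=np.array([np.cos(a),np.sin(a)]); ey=np.array([-np.sin(a),np.cos(a)]); c=np.array([599.5,-287.0])
    u=(P[:,:2]-c)@ex; v=(P[:,:2]-c)@ey
    print(tag,"top n",len(P),"z",np.median(P[:,2]).round(1),"u mid",((np.percentile(u,2)+np.percentile(u,98))/2).round(1),"range",np.percentile(u,[2,98]).round(1),"v",np.median(v).round(2),"slope z/u",np.polyfit(u,P[:,2],1)[0].round(3),"yaw",np.degrees(np.polyfit(u,v,1)[0]).round(1))
E
python3 plan.py 601 -290 128 -173.6 -15;  python3 -c "
from face import *
grab('scene','22'); face('22',60,158); topedge('22'); topedge('17'); topedge('20'); topedge('21')"
```

```text
t 59.65 pos [ 600.8 -289.6  129.4] yaw -173.29 gap 58.9 F [ 0.2  0.6 -0.9] j6 137.3
n 1 turn/row [ 0.6 -1.  -0.1] world d [ 0.2 -0.4 -1.4]
[0.13, 0.07, -0.01]
22 n 248 face v at z50 3.5 yaw 0.35 lean dv/dz -0.0208 rms 0.26 z range 75.0 179.0 u -27.0 28.0
22 top n 95 z 176.0 u mid 2.4 range [-21.1  25.9] v -2.42 slope z/u 0.041 yaw 0.4
17 top n 108 z 114.9 u mid 0.6 range [-24.1  25.2] v -2.14 slope z/u 0.01 yaw 0.5
20 top n 86 z 166.8 u mid 4.9 range [-18.6  28.5] v -1.7 slope z/u 0.007 yaw -1.4
21 top n 99 z 161.5 u mid 4.7 range [-19.4  28.8] v -2.86 slope z/u 0.029 yaw -2.7
```

>>> {"api": "jog_arm", "payload": {"turn": [[0.3,-2.2,1.0],[0,0,0],[0,0,0],[0,0,0]], "dp": [[0,0.09,0.4],[0,0,0],[0,0,0],[0,0,0]], "gripper": [0.5,0.5,0.5,0.5]}}

```text
clock: 60.2
eef_pos: [596.7, -290.9, 128.8]
eef_rot: [-1.479, 1.329, 1.782]
wrist_force: [-0.7, -0.3, -1.0]
finger_gap: 59.3
```

```bash
python3 plan.py 597 -290 128 -173.6 -15;  python3 -c "
from face import *
grab('scene','23'); face('23',60,158); topedge('23');crop('scene','23',50,250,160,410,5,'d')"
```

```text
t 60.2 pos [ 596.7 -290.9  128.8] yaw -173.02 gap 59.3 F [-0.7 -0.3 -1. ] j6 138.5
n 1 turn/row [ 0.2  1.4 -1.2] world d [ 0.3  0.9 -0.8]
[0.1, -0.06, -0.05]
23 n 192 face v at z50 0.8 yaw 0.54 lean dv/dz 0.0008 rms 0.23 z range 75.0 237.0 u -28.0 53.0
23 top n 53 z 175.6 u mid 6.6 range [-10.4  23.6] v -2.0 slope z/u -0.016 yaw -1.6
```

```bash
python3 plan.py 597.3 -290.4 103.8 -173.0 -13.8
```

```text
t 60.25 pos [ 596.7 -290.9  128.8] yaw -173.02 gap 59.2 F [ 0.2  0.4 -0.6] j6 138.5
n 1 turn/row [-0.3  1.2  0. ] world d [  0.6   0.5 -25. ]
[2.44, 0.55, -0.12]
```

>>> {"api": "jog_arm", "payload": {"turn": [[0,0,0],[0,0,0],[0,0,0],[0,0,0]], "dp": [[0.6,0.14,-0.03],[0.6,0.14,-0.01],[0,0,0],[0,0,0]], "gripper": [0.5,0.5,0.5,0.5]}}

```text
clock: 60.75
eef_pos: [596.6, -290.8, 115.3]
eef_rot: [-1.479, 1.328, 1.782]
wrist_force: [-0.1, 0.4, 0.2]
finger_gap: 59.0
```

```bash
python3 plan.py 597 -290.4 103.8 -173.0 -13.8;  python3 -c "
from face import *
grab('scene','24'); face('24',56,148); topedge('24')"
```

```text
t 60.75 pos [ 596.6 -290.8  115.3] yaw -173.03 gap 59.0 F [-0.1  0.4  0.2] j6 138.3
n 1 turn/row [-0.3  1.2  0. ] world d [  0.4   0.4 -11.5]
[1.12, 0.24, -0.07]
24 n 194 face v at z50 0.98 yaw 0.51 lean dv/dz 0.0003 rms 0.23 z range 62.0 223.0 u -26.0 50.0
24 top n 55 z 161.6 u mid 6.1 range [-11.2  23.4] v -1.85 slope z/u -0.016 yaw -1.2
```

>>> {"api": "jog_arm", "payload": {"turn": [[0,0,0],[0,0,0],[0,0,0],[0,0,0]], "dp": [[0.6,0.11,-0.04],[0.6,0.14,-0.02],[0,0,0],[0,0,0]], "gripper": [0.5,0.5,0.5,0.5]}}

```text
clock: 61.3
eef_pos: [596.9, -290.2, 102.1]
eef_rot: [-1.478, 1.328, 1.782]
wrist_force: [0.6, 0.6, -0.3]
finger_gap: 59.2
```

```bash
python3 plan.py 597 -290.4 85 -173.0 -13.8;  python3 -c "
from face import *
grab('scene','25'); face('25',56,138); topedge('25')"
```

```text
t 61.3 pos [ 596.9 -290.2  102.1] yaw -173.03 gap 59.2 F [ 0.6  0.6 -0.3] j6 138.1
n 1 turn/row [-0.3  1.2  0. ] world d [  0.1  -0.2 -17.1]
[1.65, 0.43, -0.05]
25 n 182 face v at z50 1.55 yaw 0.61 lean dv/dz 0.0001 rms 0.22 z range 52.0 210.0 u -28.0 51.0
25 top n 47 z 148.7 u mid 7.2 range [-9.9 24.3] v -1.26 slope z/u -0.013 yaw -1.1
```

>>> {"api": "jog_arm", "payload": {"turn": [[0,0,0],[0,0,0],[0,0,0],[0,0,0],[0,0,0]], "dp": [[0.7,0.17,-0.03],[0.7,0.17,-0.02],[0.7,0.17,-0.02],[0,0,0],[0,0,0]], "gripper": [0.5,0.5,0.5,0.5,0.5]}}

```text
clock: 61.98
eef_pos: [597.0, -290.1, 78.6]
eef_rot: [-1.477, 1.328, 1.783]
wrist_force: [0.5, 0.0, -1.0]
finger_gap: 59.0
```

```bash
python3 plan.py 597.8 -290.4 70 -173.0 -13.8;  python3 -c "
from face import *
grab('scene','26'); face('26',56,118); topedge('26')"
```

```text
t 61.98 pos [ 597.  -290.1   78.6] yaw -173.03 gap 59.0 F [ 0.5  0.  -1. ] j6 137.7
n 1 turn/row [-0.3  1.2  0.1] world d [ 0.8 -0.3 -8.6]
[0.82, 0.25, -0.09]
26 n 139 face v at z50 1.62 yaw 0.52 lean dv/dz 0.0019 rms 0.23 z range 52.0 188.0 u -25.0 52.0
26 top n 53 z 125.1 u mid 4.7 range [-14.7  24.1] v -1.22 slope z/u 0.007 yaw -1.1
```

>>> {"api": "jog_arm", "payload": {"turn": [[0,0,0],[0,0,0],[0,0,0],[0,0,0],[0,0,0],[0,0,0]], "dp": [[0,0,-0.14],[0,0,0],[0.5,0.12,0],[0.3,0.08,0],[0,0,0],[0,0,0]], "gripper": [0.5,0.5,0.5,0.5,0.5,0.5]}}

```text
clock: 62.78
eef_pos: [598.6, -290.1, 70.9]
eef_rot: [-1.481, 1.329, 1.78]
wrist_force: [-1.1, 0.6, 2.3]
finger_gap: 59.0
```

```bash
python3 plan.py 597.8 -290.4 68.5 -173.0 -13.8;  python3 -c "
from face import *
grab('scene','27'); face('27',56,108); topedge('27')"
```

```text
t 62.77 pos [ 598.6 -290.1   70.9] yaw -173.03 gap 59.0 F [-1.1  0.6  2.3] j6 137.7
n 1 turn/row [-0.3  1.2  0. ] world d [-0.8 -0.3 -2.4]
[0.23, 0.08, 0.07]
27 n 119 face v at z50 1.52 yaw 0.41 lean dv/dz 0.0009 rms 0.22 z range 52.0 180.0 u -25.0 54.0
27 top n 49 z 117.3 u mid 7.0 range [-12.5  26.5] v -1.23 slope z/u 0.006 yaw -0.3
```

>>> {"api": "jog_arm", "payload": {"turn": [[0,0,0]], "dp": [[0.15,0.04,0.03]], "gripper": [0.5]}}

```text
clock: 62.95
eef_pos: [598.6, -290.3, 70.3]
eef_rot: [-1.485, 1.329, 1.775]
wrist_force: [-1.0, 1.6, 11.6]
finger_gap: 59.2
```

>>> {"api": "jog_arm", "payload": {"turn": [[0,0,0],[0,0,0],[0,0,0],[0,0,0],[0,0,0]], "dp": [[0,0,0],[0,0,0],[0,0,0],[0,0,0],[0,0,0]], "gripper": [0,0,0,0,0], "grip_force": 25}}

```text
clock: 63.58
eef_pos: [598.4, -290.2, 69.4]
eef_rot: [-1.483, 1.329, 1.778]
wrist_force: [0.1, 0.3, -0.2]
finger_gap: 93.9
```

```bash
python3 plan.py 597.8 -290.4 160 -173.0 -13.8;  python3 -c "
from face import *
grab('scene','28'); face('28',56,108); topedge('28');crop('scene','28',50,250,160,410,5,'d')"
```

```text
t 63.58 pos [ 598.4 -290.2   69.4] yaw -173.04 gap 93.9 F [ 0.1  0.3 -0.2] j6 137.6
n 2 turn/row [-0.2  0.6  0. ] world d [-0.6 -0.2 90.6]
[-4.4, -1.07, 0.13]
[-4.4, -1.07, 0.08]
28 n 131 face v at z50 1.34 yaw 0.19 lean dv/dz -0.0001 rms 0.22 z range 51.0 177.0 u -23.0 64.0
28 top n 41 z 116.5 u mid 4.1 range [-13.1  21.2] v -1.53 slope z/u -0.017 yaw 2.6
```

>>> {"api": "jog_arm", "payload": {"turn": [[0,0,0],[0,0,0],[0,0,0],[0,0,0],[-9,0,1.8],[-9,0,1.8],[-9,0,1.8],[-9,0,1.8]], "dp": [[-3,-0.73,0],[-4,-0.97,0],[-3,-0.7,0],[0,0,4],[0,0,4],[0,0,2],[0,0,0],[0,0,0]], "gripper": [0,0,0,0,1,1,1,1]}}

```text
clock: 64.62
eef_pos: [498.8, -306.3, 176.8]
eef_rot: [-2.37, 1.45, 1.535]
wrist_force: [0.3, -0.0, -0.3]
finger_gap: 57.4
```

```bash
python3 plan.py 480 -295 170 -90 0;  python3 -c "
from face import *
grab('scene','29'); face('29',60,108); topedge('29');crop('scene','29',50,280,160,410,5.5,'d')
grab('top','29'); green('29',(445,160,495,220))"
```

```text
t 64.62 pos [ 498.8 -306.3  176.8] yaw -136.48 gap 57.4 F [ 0.3 -0.  -0.3] j6 97.2
n 5 turn/row [-9.2 -1.3  0.5] world d [-18.8  11.3  -6.8]
[0.16, -0.41, 0.13]
[0.16, -0.43, 0.06]
[0.16, -0.43, -0.02]
[0.15, -0.42, -0.09]
[0.14, -0.4, -0.16]
29 n 78 face v at z50 1.4 yaw 0.43 lean dv/dz 0.0001 rms 0.22 z range 54.0 120.0 u -19.0 32.0
29 top n 72 z 116.3 u mid 10.6 range [-9.1 30.3] v -1.82 slope z/u -0.027 yaw 0.4
53 depth med [ 604.5 -287.2  117.1] at z 115 [ 604.3 -287.5] ang -173.56 ext 52.6 7.4
4 depth med [ 623.6 -281.6   74.6] at z 115 [ 614.5 -270.7] ang 159.13 ext 5.1 2.1
4 depth med [ 605.3 -283.5   75.5] at z 115 [ 596.3 -272.7] ang -169.05 ext 4.8 2.7
6 depth med [ 586.9 -284.6   77.1] at z 115 [ 578.4 -273.7] ang -177.06 ext 6.9 2.7
```

>>> {"api": "jog_arm", "payload": {"turn": [[-9.6,-1.3,0.5],[-9.6,-1.3,0.5],[-9.6,-1.3,0.5],[-9.6,-1.3,0.5],[-9.6,-1.3,0.5],[-10,0,0],[-10,0,0],[-10,0,0]], "dp": [[-0.3,0,0],[-0.3,0,0],[-0.3,0,0],[-0.3,0,0],[-0.3,0,0],[-0.3,0,0],[-0.3,0,0],[-0.3,0,0]], "gripper": [0,0,0,0,0,0,0,0]}}

```text
clock: 65.72
eef_pos: [499.3, -307.1, 201.0]
eef_rot: [-3.061, 1.564, 2.21]
wrist_force: [0.1, -0.0, -0.2]
finger_gap: 94.2
```

```bash
python3 plan.py 600 -287 170 3.4
```

```text
t 65.72 pos [ 499.3 -307.1  201. ] yaw -57.97 gap 94.2 F [ 0.1 -0.  -0.2] j6 22.7
n 7 turn/row [-8.8 -0.1 -0. ] world d [100.7  20.1 -31. ]
[0.44, 1.37, 0.52]
[0.44, 1.28, 0.72]
[0.44, 1.15, 0.91]
[0.44, 1.0, 1.07]
[0.44, 0.82, 1.21]
[0.44, 0.63, 1.33]
[0.44, 0.42, 1.41]
```

>>> {"api": "jog_arm", "payload": {"turn": [[-8.8,0,0],[-8.8,0,0],[-8.8,0,0],[-8.8,0,0],[-8.8,0,0],[-8.8,0,0],[-8.2,0,0],[0,0,0]], "dp": [[0.2,1.4,0.5],[0.3,1.3,0.7],[0.3,1.2,0.9],[0.4,1,1.1],[0.4,0.8,1.2],[0.4,0.6,1.3],[0.4,0.4,1.4],[0,0,0]], "gripper": [0,0,0,0,0,0,0,0]}}

```text
clock: 66.72
eef_pos: [603.3, -285.5, 174.9]
eef_rot: [2.264, 1.557, 2.317]
wrist_force: [0.3, 0.9, -0.3]
finger_gap: 93.9
```

>>> {"api": "jog_arm", "payload": {"turn": [[0,0,0],[0,0,0]], "dp": [[0,0,0],[0,0,0]], "gripper": [0,0]}}

```text
clock: 66.97
eef_pos: [602.7, -285.9, 175.2]
eef_rot: [2.282, 1.556, 2.326]
wrist_force: [-0.5, -0.0, 0.5]
finger_gap: 93.9
```

```bash
python3 plan.py 604 -286.8 140 3.4
```

```text
t 66.97 pos [ 602.7 -285.9  175.2] yaw 2.55 gap 93.9 F [-0.5 -0.   0.5] j6 -31.2
n 1 turn/row [-0.8 -0.5 -0.6] world d [  1.3  -0.9 -35.2]
[3.52, -0.14, 0.16]
```

>>> {"api": "jog_arm", "payload": {"turn": [[-0.8,-0.5,-0.6],[0,0,0],[0,0,0]], "dp": [[3,-0.1,0.2],[0,0,0],[0,0,0]], "gripper": [0,0,0]}}

```text
clock: 67.35
eef_pos: [604.2, -287.3, 147.3]
eef_rot: [-0.467, 1.569, -0.415]
wrist_force: [-0.7, -0.3, -0.5]
finger_gap: 94.2
```

```bash
python3 plan.py 604.5 -287 81 3.4
```

```text
t 67.35 pos [ 604.2 -287.3  147.3] yaw 3.01 gap 94.2 F [-0.7 -0.3 -0.5] j6 -31.6
n 2 turn/row [-0.2  0.1  0. ] world d [  0.3   0.3 -66.3]
[3.31, 0.02, 0.01]
[3.31, 0.02, 0.01]
```

>>> {"api": "jog_arm", "payload": {"turn": [[-0.3,0,0],[0,0,0],[0,0,0],[0,0,0],[0,0,0]], "dp": [[2,0,0],[2.3,0,0],[1.8,0,0],[0,0,0],[0,0,0]], "gripper": [0,0,0,0,0]}}

```text
clock: 67.97
eef_pos: [604.7, -287.9, 84.5]
eef_rot: [-0.477, 1.567, -0.42]
wrist_force: [0.6, -0.3, 0.5]
finger_gap: 93.9
```

```bash
python3 plan.py 604.5 -287 81 3.4
```

```text
t 67.97 pos [ 604.7 -287.9   84.5] yaw 3.25 gap 93.9 F [ 0.6 -0.3  0.5] j6 -31.9
n 1 turn/row [-0.1  0.2  0.1] world d [-0.2  0.9 -3.5]
[0.35, 0.09, -0.02]
```

>>> {"api": "jog_arm", "payload": {"turn": [[0,0.2,0],[0,0,0],[0,0,0],[0,0,0],[0,0,0],[0,0,0]], "dp": [[0.2,0.09,0],[0,0,0],[0,0,0],[0,0,0],[0,0,0],[0,0,0]], "gripper": [0.2,0.5,0.5,0.5,0.5,0.5], "grip_force": 15}}

```text
clock: 68.72
eef_pos: [605.3, -287.2, 84.2]
eef_rot: [-1.028, 1.567, -0.971]
wrist_force: [-1.0, 0.3, -0.5]
finger_gap: 61.3
```

>>> {"api": "jog_arm", "payload": {"turn": [[0,0,0],[0,0,0],[0,0,0]], "dp": [[-0.9,0,0],[0,0,0],[0,0,0]], "gripper": [0.5,0.5,0.5]}}

```text
clock: 69.1
eef_pos: [605.4, -287.2, 94.1]
eef_rot: [-0.975, 1.567, -0.918]
wrist_force: [0.2, -0.0, 0.0]
finger_gap: 61.7
```

```bash
python3 plan.py 603.5 -287 85 3.4; python3 -c "
from face import *
grab('scene','30'); face('30',60,120); topedge('30');crop('scene','30',50,280,160,410,5.5,'d')"
```

```text
t 69.1 pos [ 605.4 -287.2   94.1] yaw 3.25 gap 61.7 F [ 0.2 -0.   0. ] j6 -31.7
n 1 turn/row [-0.1  0.1  0.2] world d [-1.9  0.2 -9.1]
[0.91, 0.03, -0.19]Traceback (most recent call last):
  File "<string>", line 3, in <module>
    grab('scene','30'); face('30',60,120); topedge('30');crop('scene','30',50,280,160,410,5.5,'d')
                        ~~~~^^^^^^^^^^^^^
  File "face.py", line 8, in face
    top=z>z.max()-6
          ~~~~~^^
    return umr_maximum(a, axis, None, out, keepdims, initial, where)
ValueError: zero-size array to reduction operation maximum which has no identity
```

>>> {"api": "jog_arm", "payload": {"turn": [[0,0,0],[0,0,0],[0,0,0],[0,0,0],[0,0,0],[0,0,0],[0,0,0],[0,0,0]], "dp": [[0.3,0,-0.15],[0.4,0,0],[0,0,0],[0,0,0],[0,0,0],[0,0,0],[0,0,0],[0,0,0]], "gripper": [0.5,0.5,0.5,0.5,0,0,0,0]}}

```text
clock: 70.15
eef_pos: [603.8, -287.3, 86.5]
eef_rot: [-0.984, 1.567, -0.927]
wrist_force: [-0.3, -0.7, 0.1]
finger_gap: 93.5
```

>>> {"api": "jog_arm", "payload": {"turn": [[0,0,0],[0,0,0],[0,0,0],[0,0,0],[0,0,0],[0,0,0]], "dp": [[-3,0,0],[-4,0,0],[-2,-1,-4],[0,-1,-5],[0,0,0],[0,0,0]], "gripper": [0,0,0,0,0,0]}}

```text
clock: 70.9
eef_pos: [512.9, -312.5, 179.3]
eef_rot: [-1.046, 1.566, -0.989]
wrist_force: [0.3, 0.0, 0.9]
finger_gap: 93.5
```

```bash
python3 plan.py 460 -295 110 3.4; python3 -c "
from face import *
grab('scene','31'); face('31',60,108); topedge('31');crop('scene','31',50,280,160,410,5.5,'d')
grab('top','31'); green('31',(445,160,495,220))"
```

```text
t 70.9 pos [ 512.9 -312.5  179.3] yaw 3.29 gap 93.5 F [0.3 0.  0.9] j6 -38.1
n 2 turn/row [-0.1  0.1  0.1] world d [-52.9  17.5 -69.3]
[3.45, 1.04, -2.6]
[3.46, 1.03, -2.6]
31 n 82 face v at z50 1.54 yaw 0.16 lean dv/dz 0.0002 rms 0.24 z range 57.0 120.0 u -22.0 28.0
31 top n 85 z 116.4 u mid 2.5 range [-21.4  26.4] v -1.92 slope z/u -0.042 yaw 0.4
59 depth med [ 601.9 -286.6  116.8] at z 115 [ 601.4 -287. ] ang -175.03 ext 52.6 7.9
4 depth med [ 624.2 -281.9   74.7] at z 115 [ 614.5 -270.7] ang 159.13 ext 5.1 2.1
7 depth med [ 607.7 -283.    81.9] at z 115 [ 599.9 -273.3] ang 152.09 ext 10.3 2.9
4 depth med [ 597.8 -284.7   75. ] at z 115 [ 590. -274.] ang 160.01 ext 7.2 1.4
7 depth med [ 586.8 -283.8   77.2] at z 115 [ 579.9 -274.3] ang 150.61 ext 8.2 3.9
6 depth med [ 574.4 -285.3   82.1] at z 115 [ 569.  -276.9] ang 109.07 ext 8.0 4.2
```

>>> {"api": "jog_arm", "payload": {"turn": [[0,0,0],[0,0,0],[0,0,0],[0,0,0],[0,0,0]], "dp": [[0,0.9,4.3],[0,0.9,4.4],[1,0.2,0],[0,0,0],[0,0,0]], "gripper": [0,0,0,0,0]}}

```text
clock: 71.62
eef_pos: [602.7, -285.1, 166.4]
eef_rot: [-1.721, 1.568, -1.661]
wrist_force: [0.0, 0.2, 0.5]
finger_gap: 93.6
```

```bash
python3 plan.py 604 -287 140 3.3
```

```text
t 71.62 pos [ 602.7 -285.1  166.4] yaw 3.45 gap 93.6 F [0.  0.2 0.5] j6 -31.8
n 1 turn/row [ 0.1 -0.   0.1] world d [  1.3  -1.9 -26.4]
[2.64, -0.19, 0.12]
```

>>> {"api": "jog_arm", "payload": {"turn": [[0,0,0],[0,0,0],[0,0,0],[0,0,0],[0,0,0],[0,0,0]], "dp": [[2.5,-0.2,0.1],[2,0,0],[2,0,0],[1.5,0,0],[0,0,0],[0,0,0]], "gripper": [0,0,0,0,0,0]}}

```text
clock: 72.38
eef_pos: [602.6, -290.0, 88.1]
eef_rot: [-0.959, 1.565, -0.902]
wrist_force: [-0.6, -0.2, 0.2]
finger_gap: 94.1
```

```bash
python3 plan.py 604.2 -287 83 3.3
```

```text
t 72.38 pos [ 602.6 -290.    88.1] yaw 3.25 gap 94.1 F [-0.6 -0.2  0.2] j6 -32.0
n 1 turn/row [-0.1  0.2  0.3] world d [ 1.6  3.  -5.1]
[0.51, 0.29, 0.18]
```

>>> {"api": "jog_arm", "payload": {"turn": [[0,0.2,0.3],[0,0,0],[0,0,0]], "dp": [[0.4,0.3,0.18],[0,0,0],[0,0,0]], "gripper": [0,0,0]}}

```text
clock: 72.75
eef_pos: [604.9, -286.9, 85.4]
eef_rot: [-0.343, 1.569, -0.286]
wrist_force: [0.7, 0.0, -0.4]
finger_gap: 93.7
```

```bash
python3 plan.py 604.2 -287 83 3.3
```

```text
t 72.75 pos [ 604.9 -286.9   85.4] yaw 3.26 gap 93.7 F [ 0.7  0.  -0.4] j6 -31.8
n 1 turn/row [-0.   0.1  0. ] world d [-0.7 -0.1 -2.4]
[0.24, -0.01, -0.07]
```

>>> {"api": "jog_arm", "payload": {"turn": [[0,2.4,0],[0,0,0],[0,0,0],[0,0,0],[0,0,0],[0,0,0],[0,0,0]], "dp": [[0.1,0,0],[0,0,0],[0,0,0],[0,0,0],[0,0,0],[0,0,0],[0,0,0]], "gripper": [0,0,0.5,0.5,0.5,0.5,0.5], "grip_force": 30}}

```text
clock: 73.62
eef_pos: [604.8, -287.1, 85.0]
eef_rot: [-3.118, 1.532, -3.062]
wrist_force: [0.1, 0.1, -0.1]
finger_gap: 60.0
```

```bash
python3 plan.py 604.2 -287 93 3.3
```

```text
t 73.62 pos [ 604.8 -287.1   85. ] yaw 3.24 gap 60.0 F [ 0.1  0.1 -0.1] j6 -30.9
n 1 turn/row [-0.1 -2.2  0.1] world d [-0.6  0.1  8. ]
[-0.8, 0.02, -0.09]
```

>>> {"api": "jog_arm", "payload": {"turn": [[0,0,0],[0,-2.2,0],[0,0,0],[0,0,0]], "dp": [[-0.8,0,0],[0,0,0],[0,0,0],[0,0,0]], "gripper": [0.5,0.5,0.5,0.5]}}

```text
clock: 74.12
eef_pos: [605.3, -287.2, 94.6]
eef_rot: [-1.489, 1.57, -1.432]
wrist_force: [-0.5, 0.4, -0.2]
finger_gap: 60.7
```

```bash
python3 plan.py 604.2 -287 86 3.3
```

```text
t 74.12 pos [ 605.3 -287.2   94.6] yaw 3.25 gap 60.7 F [-0.5  0.4 -0.2] j6 -31.7
n 1 turn/row [-0.   0.   0.1] world d [-1.1  0.2 -8.6]
[0.86, 0.03, -0.11]
```

>>> {"api": "jog_arm", "payload": {"turn": [[0,0,0],[0,0,0],[0,0,0],[0,0,0]], "dp": [[0.4,0,-0.05],[0.4,0,-0.05],[0,0,0],[0,0,0]], "gripper": [0.5,0.5,0.5,0.5]}}

```text
clock: 74.62
eef_pos: [604.4, -287.1, 85.8]
eef_rot: [-2.221, 1.569, -2.164]
wrist_force: [0.1, 0.1, -0.6]
finger_gap: 60.5
```

>>> {"api": "jog_arm", "payload": {"turn": [[0,0,0]], "dp": [[0.15,0,0]], "gripper": [0.5]}}

```text
clock: 74.75
eef_pos: [604.5, -287.1, 84.4]
eef_rot: [-2.071, 1.569, -2.014]
wrist_force: [0.2, 0.1, -0.8]
finger_gap: 60.5
```

>>> {"api": "jog_arm", "payload": {"turn": [[0,0,0]], "dp": [[0.12,0,0]], "gripper": [0.5]}}

```text
clock: 74.88
eef_pos: [604.6, -287.3, 83.8]
eef_rot: [-1.665, 1.569, -1.608]
wrist_force: [-3.5, 0.0, 8.9]
finger_gap: 60.5
```

Contact at 83.8, close to the expected 83.4. Release and look.

>>> {"api": "jog_arm", "payload": {"turn": [[0,0,0],[0,0,0],[0,0,0],[0,0,0],[0,0,0]], "dp": [[0,0,0],[0,0,0],[0,0,0],[0,0,0],[0,0,0]], "gripper": [0,0,0,0,0]}}

```text
clock: 75.5
eef_pos: [604.7, -287.3, 83.7]
eef_rot: [-1.591, 1.569, -1.534]
wrist_force: [-0.2, -0.2, 0.0]
finger_gap: 94.1
```

>>> {"api": "jog_arm", "payload": {"turn": [[0,0,0],[0,0,0],[0,0,0],[0,0,0],[0,0,0],[0,0,0]], "dp": [[-3,0,0],[-4,0,0],[-2,-1,-4],[0,-1,-5],[0,0,0],[0,0,0]], "gripper": [0,0,0,0,0,0]}}

```text
clock: 76.25
eef_pos: [514.0, -312.5, 176.3]
eef_rot: [-1.753, 1.569, -1.695]
wrist_force: [-0.7, -0.4, -0.3]
finger_gap: 94.0
```

```bash
python3 plan.py 460 -295 110 3.4; python3 -c "
from face import *
grab('scene','32'); face('32',60,108); topedge('32')
grab('top','32'); green('32',(445,160,495,220))"
```

```text
t 76.25 pos [ 514.  -312.5  176.3] yaw 3.31 gap 94.0 F [-0.7 -0.4 -0.3] j6 -38.0
n 2 turn/row [-0.  -0.   0.1] world d [-54.   17.5 -66.3]
[3.31, 1.04, -2.64]
[3.31, 1.04, -2.64]
32 n 63 face v at z50 1.45 yaw 0.12 lean dv/dz 0.0049 rms 0.26 z range 59.0 118.0 u -25.0 26.0
32 top n 85 z 115.1 u mid 0.6 range [-23.9  25.1] v -1.72 slope z/u 0.002 yaw 0.1
6 depth med [ 618.3 -281.8  112.6] at z 115 [ 617.2 -280.4] ang 156.39 ext 12.4 2.5
56 depth med [ 598.1 -287.   115.8] at z 115 [ 596.4 -287.1] ang -179.13 ext 52.2 9.1
5 depth med [ 623.7 -281.8   78. ] at z 115 [ 614.8 -271.5] ang 134.25 ext 6.5 3.1
8 depth med [ 606.2 -283.1   74.3] at z 115 [ 596.6 -271.8] ang 173.53 ext 9.3 4.6
7 depth med [ 582.4 -284.6   73.3] at z 115 [ 572.8 -273.3] ang 179.99 ext 9.0 2.6
5 depth med [ 581.6 -284.5   47.6] at z 115 [ 568.7 -266.7] ang 176.34 ext 4.6 2.3
```

The card is home (z 115.1, slope 0.002, u 0.6), green face to +y, so the white face is to the head. Press the pedal again.

>>> {"api": "jog_arm", "payload": {"turn": [[0,0,0],[0,0,0],[0,0,0],[0,0,0],[0,0,0],[0,0,0],[0,0,0],[0,0,0]], "dp": [[0,1,-2.7],[0,0.9,-2.8],[2,0,0],[2.5,0,0],[0,0,0],[0,0,0],[0,0,0],[0,0,0]], "gripper": [1,1,1,1,1,1,1,1]}}

```text
clock: 77.35
eef_pos: [461.6, -294.8, 130.5]
eef_rot: [-1.534, 1.569, -1.47]
wrist_force: [-0.0, -0.7, 0.8]
finger_gap: 17.4
```

```bash
python3 plan.py 460 -295 75 3.4
```

```text
t 77.35 pos [ 461.6 -294.8  130.5] yaw 3.66 gap 17.4 F [-0.  -0.7  0.8] j6 -40.0
n 1 turn/row [0.3 0.  0.1] world d [ -1.6  -0.2 -55.5]
[5.55, 0.0, -0.16]
```

>>> {"api": "jog_arm", "payload": {"turn": [[0,0,0],[0,0,0],[0,0,0],[0,0,0],[0,0,0]], "dp": [[2.5,0,0],[2.5,0,-0.1],[1.2,0,0],[0,0,0],[0,0,0]], "gripper": [1,1,1,1,1]}}

```text
clock: 77.97
eef_pos: [462.2, -296.1, 70.0]
eef_rot: [-0.941, 1.564, -0.878]
wrist_force: [-0.2, -0.2, 0.5]
finger_gap: 0.5
```

```bash
python3 plan.py 460 -295 59 3.4
```

```text
t 77.97 pos [ 462.2 -296.1   70. ] yaw 3.66 gap 0.5 F [-0.2 -0.2  0.5] j6 -40.0
n 1 turn/row [0.3 0.2 0.3] world d [ -2.2   1.1 -11. ]
[1.1, 0.13, -0.22]
```

>>> {"api": "jog_arm", "payload": {"turn": [[0.3,0.2,0.3],[0,0,0],[0,0,0]], "dp": [[1.1,0.1,-0.2],[0,0,0],[0,0,0]], "gripper": [1,1,1]}}

```text
clock: 78.35
eef_pos: [460.5, -295.6, 59.5]
eef_rot: [-0.554, 1.569, -0.495]
wrist_force: [0.7, -0.4, 0.0]
finger_gap: 0.7
```

>>> {"api": "jog_arm", "payload": {"turn": [[0,0,0],[0,0,0],[0,0,0],[0,0,0]], "dp": [[0.8,0,0],[0.6,0,0],[0.5,0,0],[0.5,0,0]], "gripper": [1,1,1,1]}}

```text
clock: 78.85
eef_pos: [460.2, -296.0, 35.1]
eef_rot: [-1.012, 1.569, -0.954]
wrist_force: [-7.4, 0.2, 8.6]
finger_gap: 0.3
```

>>> {"api": "jog_arm", "payload": {"turn": [[0,0,0]], "dp": [[0.4,0,0]], "gripper": [1]}}

```text
clock: 78.97
eef_pos: [459.8, -296.1, 31.0]
eef_rot: [-1.542, 1.569, -1.484]
wrist_force: [-6.3, 0.9, 10.9]
finger_gap: 0.6
```

>>> {"api": "jog_arm", "payload": {"turn": [[0,0,0]], "dp": [[0.2,0,0]], "gripper": [1]}}

```text
clock: 79.1
eef_pos: [459.7, -296.2, 29.9]
eef_rot: [-1.66, 1.569, -1.601]
wrist_force: [-10.5, 6.9, 32.2]
finger_gap: 0.8
```

>>> {"api": "jog_arm", "payload": {"turn": [[0,0,0]], "dp": [[0.15,0,0]], "gripper": [1]}}

```text
clock: 79.22
eef_pos: [459.8, -296.3, 29.9]
eef_rot: [-1.664, 1.569, -1.605]
wrist_force: [-11.6, 8.3, 31.2]
finger_gap: 0.5
```

```bash
python3 - <<'E'
from h import *
grab("scene","33"); crop("scene","33",40,270,160,400,5.5,"d"); st()
E
```

```text
t 79.28 pos [ 459.8 -296.2   30. ] gap 0.2 F [-11.3   6.8  28.6]
x [-0.     -0.0018 -1.    ] y [-0.0585  0.9983 -0.0018] z [ 9.983e-01  5.850e-02 -1.000e-04] j [-0.64  0.5   1.69 -0.    0.95 -0.7 ]
```

>>> {"api": "jog_arm", "payload": {"turn": [[0,0,0],[0,0,0],[0,0,0],[0,0,0],[0,0,0],[0,0,0],[0,0,0]], "dp": [[-0.5,0,0],[-2,0,0],[-3,0,0],[-4,0,-2],[-2.5,0,0],[0,0,0],[0,0,0]], "gripper": [1,1,1,0,0,0,0]}}

```text
clock: 80.15
eef_pos: [439.8, -296.7, 151.2]
eef_rot: [-0.963, 1.57, -0.904]
wrist_force: [-0.3, 0.3, 0.0]
finger_gap: 36.9
```

```bash
python3 plan.py 603.5 -287 170 3.3; python3 -c "
from face import *
grab('scene','34'); face('34',60,108); topedge('34')"
```

```text
t 80.15 pos [ 439.8 -296.7  151.2] yaw 3.37 gap 36.9 F [-0.3  0.3  0. ] j6 -41.3
n 3 turn/row [0. 0. 0.] world d [163.7   9.7  18.8]
[-0.62, 0.0, 5.47]
[-0.62, 0.0, 5.47]
[-0.62, 0.01, 5.47]
34 n 33 face v at z50 1.51 yaw 0.07 lean dv/dz 0.0023 rms 0.32 z range 59.0 118.0 u -25.0 27.0
34 top n 92 z 115.0 u mid 0.4 range [-24.2  25. ] v -1.82 slope z/u 0.004 yaw 0.2
```

```bash
cat plan.py | head -40; python3 plan.py 603.5 -287 151 3.3
```

```text
import sys
from h import *
from scipy.spatial.transform import Rotation as R
def plan(x,y,z,yaw,tilt=0,step=60):
    """yaw: jaw-axis (tool z) heading deg; tilt: lean about jaw axis deg"""
    s=manip.read_state(); R0=R.from_euler('xyz',s['eef_rot'])
    c,q=np.cos(np.radians(yaw)),np.sin(np.radians(yaw))
    Rt=R.from_matrix(np.array([[0,-q,c],[0,c,q],[-1,0,0.]]))*R.from_euler('z',tilt,degrees=True)
    rv=(R0.inv()*Rt).as_rotvec(degrees=True); dpw=np.array([x,y,z])-s['eef_pos']
    n=max(1,int(np.ceil(np.linalg.norm(dpw)/step)),int(np.ceil(np.abs(rv).max()/10)))
    print('t',round(s['clock'],2),'pos',s['eef_pos'].round(1),'yaw',np.degrees(np.arctan2(*R0.as_matrix()[[1,0],2])).round(2),'gap',round(s['finger_gap'],1),'F',s['wrist_force'].round(1),'j6',np.degrees(s['joints'][5]).round(1))
    print('n',n,'turn/row',(rv/n).round(1),'world d',dpw.round(1))
    for i in range(n):
        Ri=R0*R.from_rotvec(rv*i/n,degrees=True); print((Ri.inv().apply(dpw/n)/10).round(2).tolist())
if __name__=="__main__": plan(*map(float,sys.argv[1:]))
t 80.2 pos [ 439.8 -296.7  151.2] yaw 3.37 gap 40.9 F [0.  1.1 0.2] j6 -41.3
n 3 turn/row [0. 0. 0.] world d [163.7   9.7  -0.2]
[0.01, 0.0, 5.47]
[0.01, 0.0, 5.47]
[0.01, 0.01, 5.47]
```

>>> {"api": "jog_arm", "payload": {"turn": [[0,0,0],[0,0,0],[0,0,0],[0,0,0],[0,0,0]], "dp": [[0,0,5.47],[0,0,5.47],[0,0,5.47],[0,0,0],[0,0,0]], "gripper": [0,0,0,0,0]}}

```text
clock: 80.82
eef_pos: [606.5, -285.7, 142.5]
eef_rot: [2.635, 1.562, 2.693]
wrist_force: [-0.6, 0.5, -0.2]
finger_gap: 91.0
```

```bash
python3 plan.py 603.5 -287 130 3.3
```

```text
t 80.83 pos [ 606.5 -285.7  142.5] yaw 3.33 gap 91.0 F [-0.6  0.5 -0.2] j6 -31.7
n 1 turn/row [ 0.  -0.5 -0.3] world d [ -3.   -1.3 -12.5]
[1.25, -0.12, -0.29]
```

>>> {"api": "jog_arm", "payload": {"turn": [[0,-0.5,-0.3],[0,0,0],[0,0,0]], "dp": [[1.25,-0.12,-0.29],[0,0,0],[0,0,0]], "gripper": [0,0,0]}}

```text
clock: 81.2
eef_pos: [601.4, -287.6, 130.0]
eef_rot: [-1.437, 1.57, -1.381]
wrist_force: [-0.7, 0.3, 0.2]
finger_gap: 93.5
```

```bash
python3 plan.py 603.5 -287 80 3.3
```

```text
t 81.2 pos [ 601.4 -287.6  130. ] yaw 3.23 gap 93.5 F [-0.7  0.3  0.2] j6 -31.9
n 1 turn/row [-0.1  0.   0. ] world d [  2.1   0.6 -50. ]
[5.0, 0.05, 0.21]
```

>>> {"api": "jog_arm", "payload": {"turn": [[0,0,0],[0,0,0],[0,0,0],[0,0,0],[0,0,0]], "dp": [[1.6,0,0.05],[1.6,0,0],[1.6,0,0],[0,0,0],[0,0,0]], "gripper": [0,0,0,0,0]}}

```text
clock: 81.82
eef_pos: [601.6, -287.6, 78.4]
eef_rot: [-3.054, 1.57, -2.998]
wrist_force: [0.4, -0.9, 0.7]
finger_gap: 93.8
```

```bash
python3 plan.py 603.5 -287 79 3.3
```

```text
t 81.83 pos [ 601.6 -287.6   78.4] yaw 3.21 gap 93.8 F [ 0.4 -0.9  0.7] j6 -31.9
n 1 turn/row [-0.1 -0.   0. ] world d [1.9 0.6 0.6]
[-0.06, 0.05, 0.2]
```

>>> {"api": "jog_arm", "payload": {"turn": [[0,0,0],[0,0,0],[0,0,0],[0,0,0],[0,0,0],[0,0,0]], "dp": [[0,0.05,0.15],[0,0,0],[0,0,0],[0,0,0],[0,0,0],[0,0,0]], "gripper": [0.5,0.5,0.5,0.5,0.5,0.5], "grip_force": 25}}

```text
clock: 82.58
eef_pos: [603.6, -287.3, 79.8]
eef_rot: [-0.802, 1.569, -0.745]
wrist_force: [-0.7, 0.9, -0.6]
finger_gap: 60.5
```

>>> {"api": "jog_arm", "payload": {"turn": [[0,0,0],[0,0,0],[0,0,0],[0,0,0],[0,0,0]], "dp": [[-3,0,0],[-4,0,0],[-4,0,0],[-1.5,0,0],[0,0,0]], "gripper": [0.5,0.5,0.5,0.5,0.5]}}

```text
clock: 83.2
eef_pos: [602.9, -286.8, 206.1]
eef_rot: [2.764, 1.569, 2.82]
wrist_force: [0.2, 0.4, -1.2]
finger_gap: 60.4
```

```bash
python3 plan.py 605.3 86.3 207 -1.7; cat card.py; python3 -c "
from h import *
grab('top','35');grab('scene','35')
crop('scene','35',200,150,520,400,2.4,'pics/35s.png')" 
```

```text
t 83.2 pos [ 602.9 -286.8  206.1] yaw 3.22 gap 60.4 F [ 0.2  0.4 -1.2] j6 -31.8
n 7 turn/row [ 0.7 -0.  -0. ] world d [  2.4 373.1   0.9]
[-0.01, 5.32, 0.33]
[-0.01, 5.32, 0.27]
[-0.01, 5.33, 0.2]
[-0.01, 5.33, 0.14]
[-0.01, 5.33, 0.07]
[-0.01, 5.33, 0.01]
[-0.01, 5.33, -0.06]
from meas import *
def green(tag,box,z=115,n="top"):
    p,d=load(n,tag); W=cloud(n,d)
    for c,a,px,w in comps(n,tag,None,None,box,dict(green=(45,80)))["green"]:
        Wp=np.array([ray_z(n,*q,z)[:2] for q in px]); m=Wp.mean(0); u,s,vt=np.linalg.svd(Wp-m)
        print(a,"depth med",w.round(1),"at z",z,m.round(1),'ang',np.degrees(np.arctan2(vt[0,1],vt[0,0])).round(2),'ext',np.ptp((Wp-m)@vt[0]).round(1),np.ptp((Wp-m)@vt[1]).round(1))
```

>>> {"api": "jog_arm", "payload": {"turn": [[0.7,0,0],[0.7,0,0],[0.7,0,0],[0.7,0,0],[0.7,0,0],[0.7,0,0],[0.7,0,0],[0,0,0]], "dp": [[-1.2,5.32,0.33],[-0.2,5.32,0.27],[-0.1,5.33,0.2],[-0.1,5.33,0.14],[0,5.33,0.07],[0,5.33,0],[0,5.33,-0.06],[0,0,0]], "gripper": [0.5,0.5,0.5,0.5,0.5,0.5,0.5,0.5]}}

```text
clock: 84.3
eef_pos: [601.2, 98.0, 206.7]
eef_rot: [2.971, 1.546, 2.936]
wrist_force: [0.9, 0.1, -0.1]
finger_gap: 60.8
```

```bash
python3 plan.py 605.3 86.3 190 -1.7
```

```text
t 84.3 pos [601.2  98.  206.7] yaw -1.97 gap 60.8 F [ 0.9  0.1 -0.1] j6 7.5
n 1 turn/row [-0.3 -1.4 -0.2] world d [  4.1 -11.7 -16.7]
[1.65, -1.16, 0.5]
```

>>> {"api": "jog_arm", "payload": {"turn": [[-0.3,-1.4,-0.2],[0,0,0],[0,0,0]], "dp": [[0.6,-1.1,0.5],[0,0,0],[0,0,0]], "gripper": [0.5,0.5,0.5]}}

```text
clock: 84.68
eef_pos: [604.7, 85.7, 197.0]
eef_rot: [-3.121, 1.565, 3.133]
wrist_force: [-0.9, 0.3, -0.4]
finger_gap: 60.6
```

```bash
python3 plan.py 605.3 86.3 147 -1.7
```

```text
t 84.67 pos [604.7  85.7 197. ] yaw -1.68 gap 60.6 F [-0.9  0.3 -0.4] j6 6.3
n 1 turn/row [ 0.  -0.3  0. ] world d [  0.6   0.6 -50. ]
[5.0, 0.07, 0.09]
```

>>> {"api": "jog_arm", "payload": {"turn": [[0,-0.3,0],[0,0,0],[0,0,0],[0,0,0],[0,0,0]], "dp": [[1.6,0.06,0.05],[1.6,0,0],[1.5,0,0],[0,0,0],[0,0,0]], "gripper": [0.5,0.5,0.5,0.5,0.5]}}

```text
clock: 85.3
eef_pos: [605.2, 85.4, 148.0]
eef_rot: [3.094, 1.57, 3.063]
wrist_force: [0.3, -0.3, 0.5]
finger_gap: 60.3
```

```bash
python3 plan.py 605.3 86.3 147 -1.7; python3 - <<'E'
from h import *
from card import green
grab('top','36'); p=green('36',(225,165,345,225),z=182)
crop('top','36',215,155,355,235,5,'pics/36t.png')
E
```

```text
t 85.3 pos [605.2  85.4 148. ] yaw -1.78 gap 60.3 F [ 0.3 -0.3  0.5] j6 6.4
n 1 turn/row [-0.1 -0.1 -0. ] world d [ 0.1  0.9 -1. ]
[0.1, 0.09, 0.01]
```

```bash
grep -n "def crop" -A8 h.py; ls -t pics | head -3; ls -t pics/pics 2>/dev/null | head
```

```text
20:def crop(n,tag,x0,y0,x1,y1,s,out):
21-    im=cv2.imread(f"pics/{n}{tag}.png")[y0:y1,x0:x1]
22-    cv2.imwrite(f"pics/{out}.png",cv2.resize(im,None,fx=s,fy=s,interpolation=cv2.INTER_CUBIC))
23-def st():
24-    s=manip.read_state()
25-    from scipy.spatial.transform import Rotation as R
26-    Rm=R.from_euler('xyz',s['eef_rot']).as_matrix()
27-    print('t',round(s['clock'],2),'pos',s['eef_pos'].round(1),'gap',round(s['finger_gap'],1),'F',s['wrist_force'].round(1)); print('x',Rm[:,0].round(4),'y',Rm[:,1].round(4),'z',Rm[:,2].round(4), 'j',s['joints'].round(2))
28-    return s,Rm
top36.npy
top36.png
scene35.npy
```

>>> {"api": "jog_arm", "payload": {"turn": [[0,0,0],[0,0,0],[0,0,0]], "dp": [[0.1,0.08,0],[0,0,0],[0,0,0]], "gripper": [0.5,0.5,0.5]}}

```text
clock: 85.72
eef_pos: [605.6, 86.4, 148.0]
eef_rot: [0.577, 1.57, 0.546]
wrist_force: [-0.1, -1.0, -1.0]
finger_gap: 60.7
```

>>> {"api": "jog_arm", "payload": {"turn": [[0,0,0],[0,0,0],[0,0,0],[0,0,0],[0,0,0]], "dp": [[1.1,0,0],[1.1,0,0],[1.1,0,0],[0,0,0],[0,0,0]], "gripper": [0.5,0.5,0.5,0.5,0.5]}}

```text
clock: 86.35
eef_pos: [610.9, 86.6, 118.9]
eef_rot: [0.111, 1.553, 0.079]
wrist_force: [1.6, -0.0, 5.8]
finger_gap: 62.9
```

```bash
python3 plan.py 605.3 86.3 79.5 -1.7
```

```text
t 86.35 pos [610.9  86.6 118.9] yaw -1.79 gap 62.9 F [ 1.6 -0.   5.8] j6 6.5
n 1 turn/row [-0.1  1.  -0.1] world d [ -5.6  -0.3 -39.4]
[3.93, -0.05, -0.63]
```

>>> {"api": "jog_arm", "payload": {"turn": [[0,0,0],[0,0.5,0],[0,0,0],[0,0,0]], "dp": [[-2.0,0,0],[-1.0,0,-0.2],[0,0,0],[0,0,0]], "gripper": [0.5,0.5,0.5,0.5]}}

```text
clock: 86.85
eef_pos: [606.6, 86.5, 145.8]
eef_rot: [0.597, 1.569, 0.566]
wrist_force: [-0.3, -0.3, 0.2]
finger_gap: 63.0
```

```bash
python3 plan.py 605.3 86.3 148 -1.7;  python3 - <<'E'
from h import *
grab('scene','37')
crop('scene','37',260,130,440,335,4,'37s')
E
```

```text
t 86.85 pos [606.6  86.5 145.8] yaw -1.78 gap 63.0 F [-0.3 -0.3  0.2] j6 6.4
n 1 turn/row [-0.1  0.1 -0.1] world d [-1.3 -0.2  2.2]
[-0.22, -0.02, -0.12]
```

View pics/37s.png

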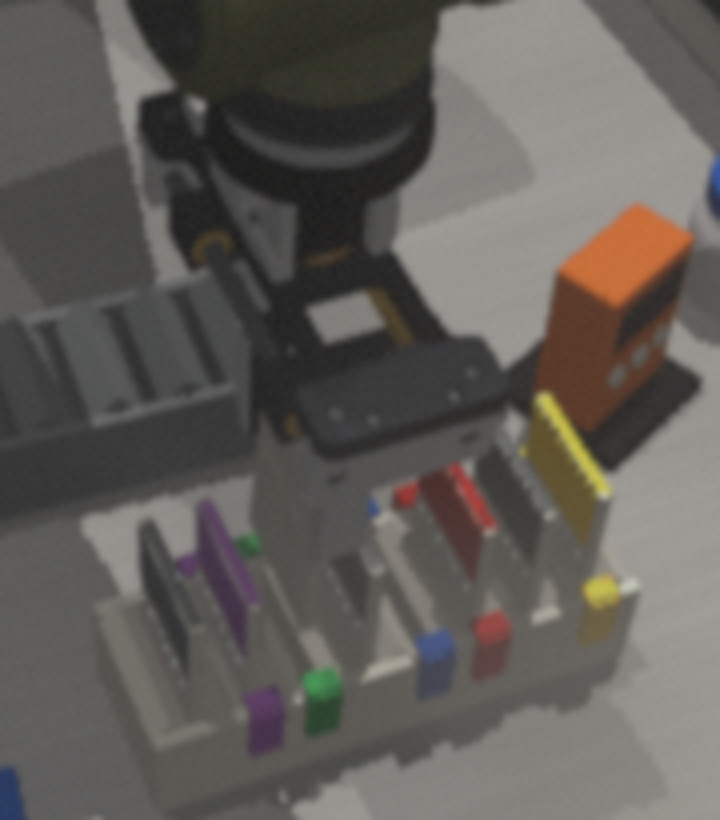

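>>> {"api": "jog_arm", "payload": {"turn": [[0,0,0],[0,0,0],[0,0,0]], "dp": [[-4,0,0],[-4,0,0],[0,0,0]], "gripper": [0.5,0.5,0.5]}}

```text
clock: 87.28
eef_pos: [605.8, 86.3, 225.5]
eef_rot: [2.791, 1.568, 2.76]
wrist_force: [0.8, 0.9, -0.3]
finger_gap: 62.7
```

```bash
python3 plan.py 605.3 86.3 220 -1.7;  python3 - <<'E'
from h import *
grab('scene','38')
crop('scene','38',260,60,440,335,3,'38s')
E
cat h.py | head -20; cat face.py
```

```text
t 87.28 pos [605.8  86.3 225.5] yaw -1.79 gap 62.7 F [ 0.8  0.9 -0.3] j6 6.4
n 1 turn/row [-0.1 -0.1 -0. ] world d [-0.5 -0.  -5.5]
[0.55, -0.0, -0.05]
import numpy as np, cv2
from cell import manip, camera, calibration, order
def grab(n,tag):
    p,d=camera(n); cv2.imwrite(f"pics/{n}{tag}.png",p[:,:,::-1]); np.save(f"pics/{n}{tag}.npy",d); return p,d
def load(n,tag):
    return cv2.imread(f"pics/{n}{tag}.png")[:,:,::-1], np.load(f"pics/{n}{tag}.npy")
def cloud(n,d):
    c=calibration(n);K=c["K"];T=c["world_from_camera"]
    v,u=np.mgrid[0:d.shape[0],0:d.shape[1]]
    P=np.stack([(u-K[0,2])/K[0,0]*d,(v-K[1,2])/K[1,1]*d,d],-1)
    W=P@T[:3,:3].T+T[:3,3]; W[d<=0]=np.nan
    return W
def ray_z(n,u,v,z):
    c=calibration(n);K=c["K"];T=c["world_from_camera"]
    r=T[:3,:3]@np.array([(u-K[0,2])/K[0,0],(v-K[1,2])/K[1,1],1]);o=T[:3,3]
    return o+r*(z-o[2])/r[2]
def proj(n,X):
    c=calibration(n);K=c["K"];T=c["world_from_camera"]
    p=(np.asarray(X)-T[:3,3])@T[:3,:3]; q=p@K.T; return q[...,:2]/q[...,2:]
def crop(n,tag,x0,y0,x1,y1,s,out):
from card import *
def face(tag,ZB,ZT,box=(70,295,
[... 1006 characters left out ...]
 hsv=cv2.cvtColor(p,cv2.COLOR_RGB2HSV)
    m=(hsv[...,0]>45)&(hsv[...,0]<80)&(hsv[...,1]>90)&(hsv[...,2]>90); b=np.zeros_like(m); b[box[1]:box[3],box[0]:box[2]]=1; m&=b
    P=W[m]; P=P[~np.isnan(P).any(1)]; zt=np.percentile(P[:,2],92); P=P[P[:,2]>zt-6]
    a=np.radians(3.35); ex=np.array([np.cos(a),np.sin(a)]); ey=np.array([-np.sin(a),np.cos(a)]); c=np.array([599.5,-287.0])
    u=(P[:,:2]-c)@ex; v=(P[:,:2]-c)@ey
    print(tag,"top n",len(P),"z",np.median(P[:,2]).round(1),"u mid",((np.percentile(u,2)+np.percentile(u,98))/2).round(1),"range",np.percentile(u,[2,98]).round(1),"v",np.median(v).round(2),"slope z/u",np.polyfit(u,P[:,2],1)[0].round(3),"yaw",np.degrees(np.polyfit(u,v,1)[0]).round(1))
```

View pics/38s.png

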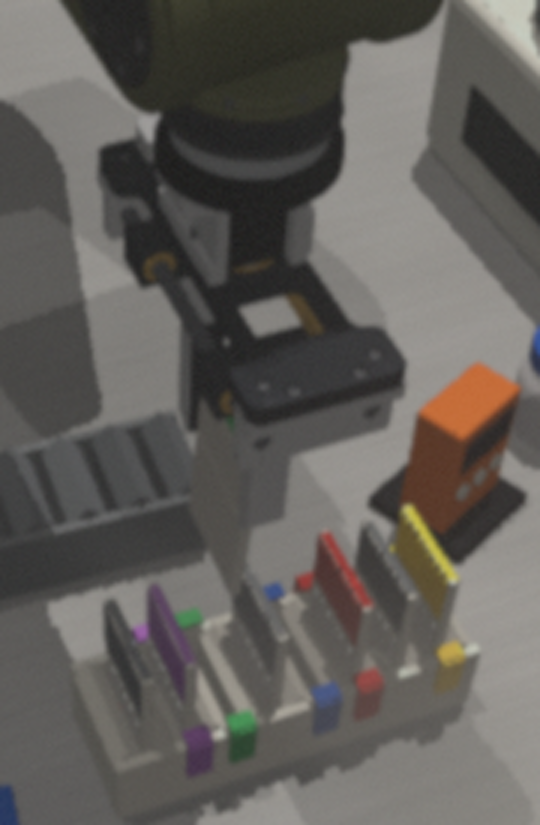

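```bash
python3 - <<'E'
from h import *
p,d=load('scene','38'); W=cloud('scene',d)
sub=W[190:275,315:352]
m=(abs(sub[...,1]-85)<9)&(sub[...,2]>130)&(sub[...,0]>550)&(sub[...,0]<660)
P=sub[m]
for z in range(135,240,8):
    k=abs(P[:,2]-z)<4
    if k.sum()>2: print(z,k.sum(),P[k,0].min().round(1),P[k,0].max().round(1),np.median(P[k,1]).round(1))
k=P[:,2]<160
for x in range(565,650,8):
    k=abs(P[:,0]-x)<4
    if k.sum(): print('x',x,P[k,2].min().round(1))
E
```

```text
151 5 624.9 628.2 82.0
159 42 572.9 629.2 81.3
167 58 572.7 629.9 81.1
175 64 571.7 630.2 81.0
183 68 572.4 631.5 81.1
191 63 574.6 632.7 81.1
199 66 575.0 633.3 81.3
207 73 575.2 634.5 81.0
215 55 577.4 634.6 80.9
223 67 572.5 628.9 81.3
231 75 563.4 650.4 80.7
239 118 564.1 651.6 80.8
x 565 231.3
x 573 160.7
x 581 159.9
x 589 159.3
x 597 158.7
x 605 156.7
x 613 156.8
x 621 154.3
x 629 153.7
x 637 198.6
x 645 237.5
```

```bash
python3 - <<'E'
from h import *
p,d=load('scene','38'); W=cloud('scene',d)
def q(yc,name):
    sub=W[190:335,275:420].reshape(-1,3)
    m=(abs(sub[:,1]-yc)<9)&(sub[:,2]>75)&(sub[:,2]<108)&(sub[:,0]>550)&(sub[:,0]<660); P=sub[m]
    x,y=P[:,0],P[:,1]
    h,e=np.histogram(y,np.arange(yc-9,yc+9,1.0)); print(name,len(P),'x',np.percentile(x,[1,99]).round(1),dict(zip(e.round(1),h)))
    k=abs(y-e[h.argmax()]-.5)<2; print('   face y',np.median(y[k]).round(2),'slope',np.polyfit(x[k],y[k],1).round(3), 'x',x[k].min().round(1),x[k].max().round(1))
q(59,'purple');q(111,'kept4');q(33.7,'kept7');q(163,'red')
hsv=cv2.cvtColor(p,cv2.COLOR_RGB2HSV)
m=(hsv[...,0]>45)&(hsv[...,0]<80)&(hsv[...,1]>90); 
n,l,s,c=cv2.connectedComponentsWithStats(m.astype('uint8'))
for i in range(1,n):
    if s[i,4]>8: P=W[l==i]; print(c[i].round(0),s[i,4],'min',np.nanmin(P,0).round(1),'max',np.nanmax(P,0).round(1),'med',np.nanmedian(P,0).round(1))
sub=W[190:275,315:352].reshape(-1,3)
m=(abs(sub[:,1]-83)<9)&(sub[:,2]>155)&(sub[:,2]<215)&(sub[:,0]>570)&(sub[:,0]<640);P=sub[m]
print(np.linalg.lstsq(np.c_[np.ones(len(P)),P[:,0]-605,P[:,2]-180],P[:,1],rcond=None)[0])
E
```

```text
purple 179 x [580.6 636.8] {np.float64(50.0): np.int64(0), np.float64(51.0): np.int64(0), np.float64(52.0): np.int64(21), np.float64(53.0): np.int64(70), np.float64(54.0): np.int64(58), np.float64(55.0): np.int64(4), np.float64(56.0): np.int64(9), np.float64(57.0): np.int64(4), np.float64(58.0): np.int64(8), np.float64(59.0): np.int64(1), np.float64(60.0): np.int64(4), np.float64(61.0): np.int64(0), np.float64(62.0): np.int64(0), np.float64(63.0): np.int64(0), np.float64(64.0): np.int64(0), np.float64(65.0): np.int64(0), np.float64(66.0): np.int64(0)}
   face y 53.8 slope [-2.000e-02  6.569e+01] x 580.1 636.6
kept4 203 x [584.1 639.6] {np.float64(102.0): np.int64(0), np.float64(103.0): np.int64(1), np.float64(104.0): np.int64(13), np.float64(105.0): np.int64(72), np.float64(106.0): np.int64(84), np.float64(107.0): np.int64(10), np.float64(108.0): np.int64(8), np.float64(109.0): np.int64(6), np.float64(110.0): np.int64(4), np.float64(111.0): np.int64(4), np.float64(112.0): np.int64(1), np.float64(113.0): np.int64(0), np.float64(114.0): np.int64(0), np.float64(115.0): np.int64(0), np.f
[... 1043 characters left out ...]
61.0): np.int64(5), np.float64(162.0): np.int64(7), np.float64(163.0): np.int64(1), np.float64(164.0): np.int64(0), np.float64(165.0): np.int64(0), np.float64(166.0): np.int64(0), np.float64(167.0): np.int64(0), np.float64(168.0): np.int64(0), np.float64(169.0): np.int64(0), np.float64(170.0): np.int64(0)}
   face y 157.48 slope [-2.10000e-02  1.70343e+02] x 579.3 639.9
[594. 249.] 7603 min [ 5.914e+02  5.156e+02 -5.000e-01] max [812.6 680.3  33.1] med [697.7 598.3   5.5]
[322. 266.] 27 min [565.2  79.5  59. ] max [574.4  91.6  63.7] med [569.4  85.1  61.3]
[340. 301.] 58 min [627.6  76.3  39.4] max [653.3  89.6  64.2] med [648.3  82.8  61.4]
[ 8.13600605e+01  7.18552639e-04 -5.41690218e-03]
```

>>> {"api": "jog_arm", "payload": {"turn": [[0,-5.3,0],[0,0,0],[0,0,0]], "dp": [[0.3,0,0],[0,0,0],[0,0,0]], "gripper": [0.5,0.5,0.5]}}

```text
clock: 87.7
eef_pos: [603.9, 86.1, 216.0]
eef_rot: [-0.003, 1.49, -0.034]
wrist_force: [0.5, -0.6, -1.5]
finger_gap: 62.7
```

```bash
python3 plan.py 605.3 86.3 220 -1.7; cat > tl.py <<'E'
from h import *
import sys
tag=sys.argv[1]; zt=float(sys.argv[2]) # TCP z
grab('scene',tag); p,d=load('scene',tag); W=cloud('scene',d)
sub=W[150:285,305:365].reshape(-1,3)
m=(abs(sub[:,1]-83)<9)&(sub[:,2]>zt-85)&(sub[:,2]<zt-6)&(sub[:,0]>550)&(sub[:,0]<660); P=sub[m]
L=[];Rr=[]
for z in np.arange(zt-80,zt-8,6):
    k=abs(P[:,2]-z)<3
    if k.sum()>12: L.append((z,P[k,0].min()));Rr.append((z,P[k,0].max()))
L=np.array(L);Rr=np.array(Rr)
print('L slope deg',np.degrees(np.polyfit(*L.T,1)[0]).round(2),'R',np.degrees(np.polyfit(*Rr.T,1)[0]).round(2)); print(np.c_[L,Rr[:,1]].round(1).tolist())
B=[(x,P[abs(P[:,0]-x)<3.5,2].min()) for x in range(580,630,6)if (abs(P[:,0]-x)<3.5).sum()]
B=np.array(B);print('bottom slope deg',np.degrees(np.polyfit(*B.T,1)[0]).round(2),'z at 605',np.polyval(np.polyfit(*B.T,1),605).round(1))
print('face y',np.median(P[:,1]).round(2))
E
python3 tl.py 39 $(python3 -c "
from h import *
print(manip.read_state()['eef_pos'][2])")
```

```text
t 87.7 pos [603.9  86.1 216. ] yaw -1.79 gap 62.7 F [ 0.5 -0.6 -1.5] j6 6.8
n 1 turn/row [-0.1  4.6  0. ] world d [1.4 0.2 4. ]
[-0.38, 0.02, 0.17]
L slope deg 0.83 R 1.3
[[148.0, 575.0, 632.5], [154.0, 574.6, 632.2], [160.0, 574.7, 633.6], [166.0, 573.8, 632.0], [172.0, 577.7, 632.8], [178.0, 577.1, 633.2], [184.0, 576.1, 633.2], [190.0, 577.3, 633.2], [196.0, 574.1, 632.8], [202.0, 574.8, 634.3]]
bottom slope deg -3.31 z at 605 148.0
face y 80.74
```

>>> {"api": "jog_arm", "payload": {"turn": [[0,-1.2,0],[0,0,0],[0,0,0]], "dp": [[3.0,0,0.55],[0,0,0],[0,0,0]], "gripper": [0.5,0.5,0.5]}}

```text
clock: 88.12
eef_pos: [612.6, 85.8, 186.4]
eef_rot: [-0.002, 1.471, -0.034]
wrist_force: [-0.5, -0.4, -0.3]
finger_gap: 62.7
```

```bash
python3 plan.py 607.3 86.3 180 -1.7; 
python3 tl.py 40 $(python3 -c "
from h import *
print(manip.read_state()['eef_pos'][2])")
```

```text
t 88.12 pos [612.6  85.8 186.4] yaw -1.8 gap 62.7 F [-0.5 -0.4 -0.3] j6 6.9
n 1 turn/row [-0.1  5.7  0. ] world d [-5.3  0.5 -6.4]
[0.59, 0.04, -0.59]
L slope deg 2.06 R 0.71
[[118.4, 584.0, 641.6], [124.4, 584.8, 642.7], [130.4, 584.7, 641.8], [136.4, 582.8, 642.8], [142.4, 583.9, 642.5], [148.4, 582.6, 641.9], [154.4, 585.9, 641.8], [160.4, 586.3, 642.5], [166.4, 585.7, 642.5], [172.4, 585.5, 643.1]]
bottom slope deg -12.75 z at 605 120.1
face y 80.41
```

>>> {"api": "jog_arm", "payload": {"turn": [[0,0,0],[0,0,0],[0,0,0],[0,0,0]], "dp": [[1.8,0.04,-0.5],[1.7,0,-0.3],[0,0,0],[0,0,0]], "gripper": [0.5,0.5,0.5,0.5]}}

```text
clock: 88.68
eef_pos: [609.0, 86.4, 152.6]
eef_rot: [0.002, 1.468, -0.03]
wrist_force: [-0.0, -0.2, -0.4]
finger_gap: 62.6
```

```bash
python3 plan.py 608 86.3 150 -1.7; 
python3 tl.py 41 $(python3 -c "
from h import *
print(manip.read_state()['eef_pos'][2])")
```

```text
t 88.67 pos [609.   86.4 152.6] yaw -1.81 gap 62.6 F [-0.  -0.2 -0.4] j6 7.0
n 1 turn/row [-0.1  5.9 -0. ] world d [-1.  -0.1 -2.6]
[0.25, -0.01, -0.12]
L slope deg 1.36 R 10.12
[[84.6, 580.7, 625.6], [90.6, 582.9, 631.4], [96.6, 581.2, 638.4], [102.6, 579.4, 639.2], [108.6, 582.1, 638.2], [114.6, 580.1, 639.0], [120.6, 580.4, 638.9], [126.6, 583.1, 639.1], [132.6, 582.9, 639.2], [138.6, 582.2, 638.6]]
bottom slope deg -3.79 z at 605 85.0
face y 80.98
```

>>> {"api": "jog_arm", "payload": {"turn": [[0,0,0],[0,0,0],[0,0,0],[0,0,0]], "dp": [[0.7,0,-0.17],[0.7,0,-0.08],[0,0,0],[0,0,0]], "gripper": [0.5,0.5,0.5,0.5]}}

```text
clock: 89.22
eef_pos: [608.1, 86.4, 138.0]
eef_rot: [0.003, 1.468, -0.029]
wrist_force: [0.4, 0.0, -1.3]
finger_gap: 62.6
```

```bash
python3 plan.py 608 86.3 120 -1.7
```

```text
t 89.22 pos [608.1  86.4 138. ] yaw -1.82 gap 62.6 F [ 0.4  0.  -1.3] j6 7.1
n 1 turn/row [-0.1  5.9 -0. ] world d [ -0.1  -0.1 -18. ]
[1.79, -0.01, -0.19]
```

>>> {"api": "jog_arm", "payload": {"turn": [[0,0,0],[0,0,0],[0,0,0],[0,0,0]], "dp": [[0.7,0,-0.07],[0.7,0,-0.08],[0,0,0],[0,0,0]], "gripper": [0.5,0.5,0.5,0.5]}}

```text
clock: 89.72
eef_pos: [608.0, 86.4, 122.9]
eef_rot: [0.003, 1.468, -0.029]
wrist_force: [0.3, -0.5, -1.2]
finger_gap: 62.5
```

```bash
python3 plan.py 608 86.3 110 -1.7
```

```text
t 89.72 pos [608.   86.4 122.9] yaw -1.81 gap 62.5 F [ 0.3 -0.5 -1.2] j6 7.1
n 1 turn/row [-0.1  5.9 -0. ] world d [ -0.   -0.1 -12.9]
[1.28, -0.01, -0.13]
```

No contact; the card bottom is in the slot. Continue.

>>> {"api": "jog_arm", "payload": {"turn": [[0,0,0],[0,0,0],[0,0,0],[0,0,0]], "dp": [[0.8,0,-0.08],[0.8,0,-0.08],[0,0,0],[0,0,0]], "gripper": [0.5,0.5,0.5,0.5]}}

```text
clock: 90.22
eef_pos: [608.0, 86.4, 105.6]
eef_rot: [0.003, 1.468, -0.029]
wrist_force: [1.0, -0.0, 0.6]
finger_gap: 62.5
```

>>> {"api": "jog_arm", "payload": {"turn": [[0,0,0],[0,0,0],[0,0,0],[0,0,0]], "dp": [[0.8,0,-0.08],[0.7,0,-0.07],[0,0,0],[0,0,0]], "gripper": [0.5,0.5,0.5,0.5]}}

```text
clock: 90.72
eef_pos: [608.2, 86.4, 89.5]
eef_rot: [0.003, 1.468, -0.029]
wrist_force: [0.4, -0.6, -0.3]
finger_gap: 62.7
```

>>> {"api": "jog_arm", "payload": {"turn": [[0,0,0],[0,0,0],[0,0,0],[0,0,0]], "dp": [[0.5,0,-0.05],[0.3,0,-0.03],[0,0,0],[0,0,0]], "gripper": [0.5,0.5,0.5,0.5]}}

```text
clock: 91.22
eef_pos: [608.3, 86.4, 81.1]
eef_rot: [0.003, 1.468, -0.029]
wrist_force: [0.4, -0.2, -0.6]
finger_gap: 63.0
```

>>> {"api": "jog_arm", "payload": {"turn": [[0,0,0],[0,0,0],[0,0,0]], "dp": [[0.2,0,-0.02],[0.1,0,0],[0,0,0]], "gripper": [0.5,0.5,0.5]}}

```text
clock: 91.6
eef_pos: [608.5, 86.4, 78.1]
eef_rot: [0.003, 1.467, -0.028]
wrist_force: [-0.2, 0.4, -0.6]
finger_gap: 62.8
```

>>> {"api": "jog_arm", "payload": {"turn": [[0,0,0],[0,0,0],[0,0,0]], "dp": [[0.2,0,-0.02],[0.1,0,0],[0,0,0]], "gripper": [0.5,0.5,0.5]}}

```text
clock: 91.98
eef_pos: [608.8, 86.5, 75.9]
eef_rot: [0.004, 1.466, -0.027]
wrist_force: [-0.2, -0.0, 0.6]
finger_gap: 62.6
```

>>> {"api": "jog_arm", "payload": {"turn": [[0,0,0],[0,0,0],[0,0,0],[0,0,0]], "dp": [[0,0,0],[0,0,0],[0,0,0],[0,0,0]], "gripper": [0,0,0,0]}}

```text
clock: 92.48
eef_pos: [608.8, 86.5, 75.7]
eef_rot: [0.005, 1.466, -0.027]
wrist_force: [-0.1, -0.8, 0.2]
finger_gap: 94.1
```

```bash
python3 plan.py 607 86.3 135 -1.7; python3 - <<'E'
from h import *
grab('scene','42')
crop('scene','42',260,130,440,335,4,'42s')
E
```

```text
t 92.47 pos [608.8  86.5  75.7] yaw -1.81 gap 94.1 F [-0.1 -0.8  0.2] j6 7.2
n 1 turn/row [-0.1  6.  -0. ] world d [-1.8 -0.2 59.3]
[-5.92, -0.02, 0.44]
```

View pics/42s.png

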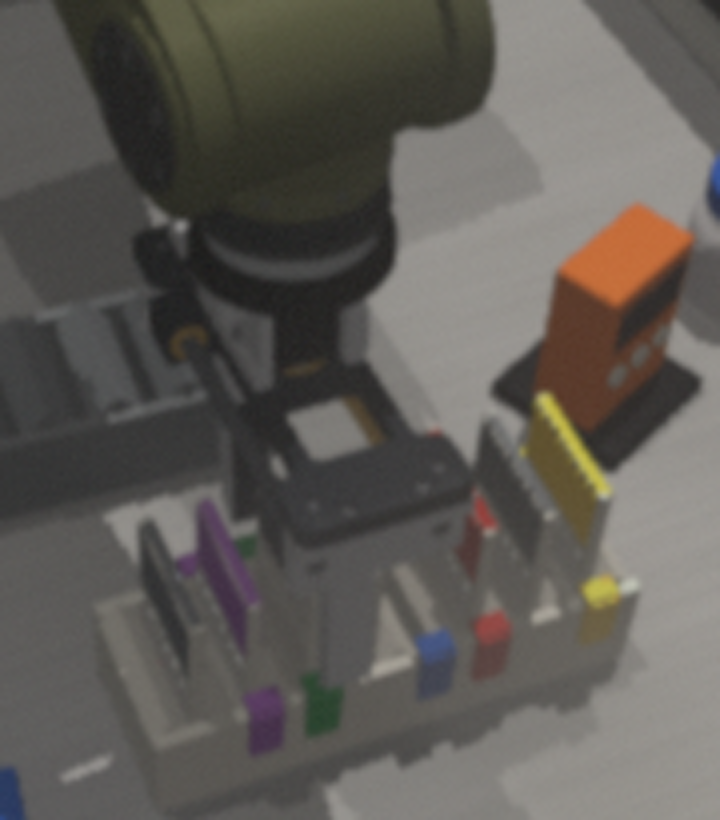

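>>> {"api": "jog_arm", "payload": {"turn": [[0,0,0],[0,0,0],[0,3,0],[0,3,0],[0,0,0]], "dp": [[-4,0,0.3],[-5,0,0.3],[-5,0,0],[-3,0,0],[0,0,0]], "gripper": [0,0,0,0,0]}}

```text
clock: 93.15
eef_pos: [597.8, 86.7, 249.9]
eef_rot: [3.074, 1.566, 3.043]
wrist_force: [0.3, -0.8, -0.6]
finger_gap: 94.1
```

```bash
python3 plan.py 560 220 235 23.6; python3 - <<'E'
from h import *
grab('scene','43'); grab('top','43')
crop('scene','43',260,130,440,335,4,'43s')
p,d=load('scene','43'); W=cloud('scene',d)
hsv=cv2.cvtColor(p,cv2.COLOR_RGB2HSV)
m=(hsv[...,0]>45)&(hsv[...,0]<80)&(hsv[...,1]>90); 
n,l,s,c=cv2.connectedComponentsWithStats(m.astype('uint8'))
for i in range(1,n):
    if s[i,4]>8 and c[i][0]<450: P=W[l==i]; print(c[i].round(0),s[i,4],'min',np.nanmin(P,0).round(1),'max',np.nanmax(P,0).round(1),'med',np.nanmedian(P,0).round(1))
E
```

```text
t 93.15 pos [597.8  86.7 249.9] yaw -1.81 gap 94.1 F [ 0.3 -0.8 -0.6] j6 6.6
n 3 turn/row [-8.5 -0.1 -0. ] world d [-37.8 133.3 -14.9]
[0.51, 4.4, -1.4]
[0.5, 4.56, -0.73]
[0.5, 4.62, -0.06]
[333. 263.] 46 min [582.5  83.  112.3] max [631.5  88.2 117.8] med [607.5  85.6 115. ]
[321. 266.] 14 min [565.5  79.6  57.7] max [574.   86.2  64.4] med [569.9  83.   61.9]
[340. 301.] 54 min [642.3  75.5  57.2] max [653.2  90.1  64.5] med [648.2  82.8  61.2]
```

View pics/43s.png

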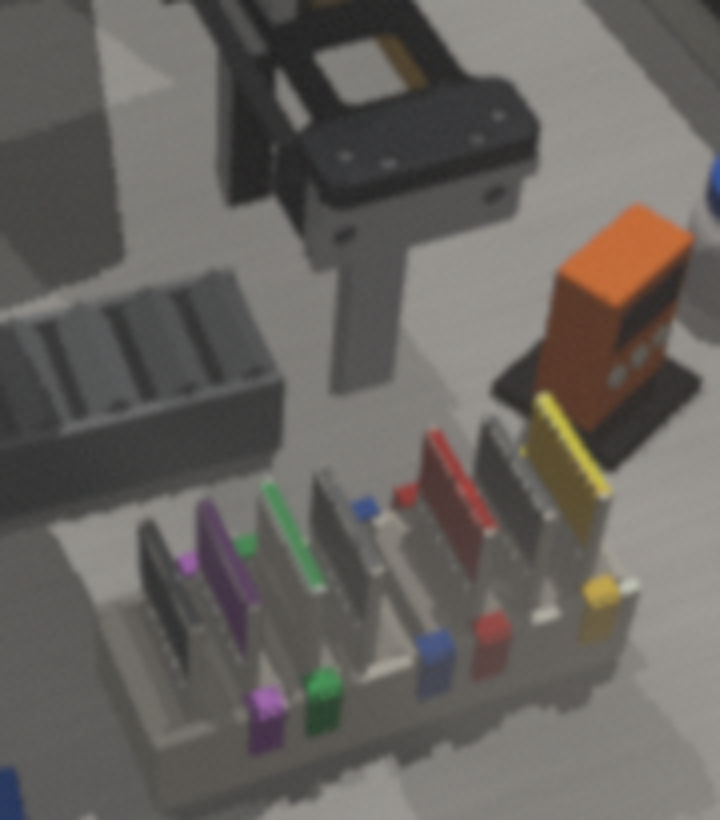

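The green-topped batch card stands in the green-clipped slot (crop px ~(295,540)), top at z≈115 like its neighbours. Now the timer.

```bash
cat meas.py; python3 - <<'E'
from h import *
p,d=load('top','43'); hsv=cv2.cvtColor(p,cv2.COLOR_RGB2HSV); W=cloud('top',d)
m=((hsv[...,0]<18)&(hsv[...,0]>3)&(hsv[...,1]>140)&(hsv[...,2]>100)).astype('uint8')
n,l,s,c=cv2.connectedComponentsWithStats(m)
for i in range(1,n):
    if s[i,4]>60:
        P=W[l==i]; print(c[i].round(1),s[i],np.nanmedian(P,0).round(1))
        k=(l==i)&(W[...,2]>92)
        px=np.argwhere(k)[:,::-1]; Q=np.array([ray_z('top',*q,100)[:2] for q in px],np.float32)
        print(cv2.minAreaRect(Q), Q.mean(0))
m=((hsv[...,0]<125)&(hsv[...,0]>100)&(hsv[...,1]>120)).astype('uint8')
n,l,s,c=cv2.connectedComponentsWithStats(m)
for i in range(1,n):
    if s[i,4]>300:
        px=np.argwhere(l==i)[:,::-1]; Q=np.array([ray_z('top',*q,3)[:2] for q in px],np.float32)
        print('blue',s[i],cv2.minAreaRect(Q))
E
```

```text
from h import *
def comps(n,tag,zlo,zhi,box,hues,smin=90,amin=4):
    p,d=load(n,tag); W=cloud(n,d); hsv=cv2.cvtColor(p,cv2.COLOR_RGB2HSV)
    out={}
    for name,(lo,hi) in hues.items():
        H=hsv[...,0].astype(int)
        m=((H>=lo)&(H<=hi) if lo<=hi else ((H>=lo)|(H<=hi)))&(hsv[...,1]>smin)&(hsv[...,2]>50)
        b=np.zeros_like(m); b[box[1]:box[3],box[0]:box[2]]=1; m&=b
        if zlo is not None: m&=(W[...,2]>zlo)&(W[...,2]<zhi)
        k,l,s,c=cv2.connectedComponentsWithStats(m.astype(np.uint8))
        out[name]=[(c[i],s[i,4],np.argwhere(l==i)[:,::-1],np.nanmedian(W[l==i],0)) for i in range(1,k) if s[i,4]>=amin]
    return out
HU=dict(yellow=(22,35),red=(172,6),green=(45,75),blue=(100,122),purple=(135,160))
[200.9 236.8] [185 225  32  25 468] [505.1 303.3 100.1]
((505.4058837890625, 303.59332275390625), (36.05537796020508, 62.74726867675781), 23.35734748840332) [505.4705 303.8369]
blue [538  79  53  24 993] ((878.947021484375, -573.7904663085938), (51.8382453918457, 126.1843032836914), 5.717224597930908)Traceback (most recent call last):
  File "<stdin>", line 15, in <module>
  File "h.py", line 14, in ray_z
    c=calibration(n);K=c["K"];T=c["world_from_camera"]
ValueError: time passes only in moves, steps and waits
```

```bash
python3 plan.py 505.9 304.3 150 23.4; python3 - <<'E'
from h import *
print(ray_z('top',157,256,75).round(0),ray_z('top',151,212,95).round(0))
E
```

```text
t 93.25 pos [596.8  86.6 247.1] yaw -1.8 gap 94.2 F [0.7 1.2 0.6] j6 6.6
n 5 turn/row [-5.  -0.1 -0. ] world d [-90.9 217.7 -97.1]
[1.96, 4.29, -1.94]
[1.95, 4.45, -1.56]
[1.95, 4.57, -1.16]
[1.95, 4.65, -0.76]
[1.94, 4.7, -0.35]
[467. 405.  75.] [563. 415.  95.]
```

>>> {"api": "jog_arm", "payload": {"turn": [[-5,0,0],[-5,0,0],[-5,0,0],[-5,0,0],[-5,0,0],[0,0,0],[0,0,0]], "dp": [[1,4.29,-1.94],[1,4.45,-1.56],[2,4.57,-1.16],[2.5,4.65,-0.76],[2,4.7,-0.35],[0,0,0],[0,0,0]], "gripper": [0,0,0,0,0,0,0]}}

```text
clock: 94.12
eef_pos: [497.5, 307.7, 148.0]
eef_rot: [3.012, 1.552, -2.854]
wrist_force: [0.3, -0.1, 0.6]
finger_gap: 93.9
```

```bash
python3 plan.py 505.9 304.3 130 23.4; python3 - <<'E'
from h import *
grab('scene','44'); p,d=load('scene','44');W=cloud('scene',d);hsv=cv2.cvtColor(p,cv2.COLOR_RGB2HSV)
m=(hsv[...,0]<18)&(hsv[...,0]>3)&(hsv[...,1]>140)&(hsv[...,2]>100)&(W[...,2]>95)&(W[...,1]>200)
Q=W[m];print(Q.shape,cv2.minAreaRect(Q[:,:2].astype(np.float32)))
E
```

```text
t 94.12 pos [497.5 307.7 148. ] yaw 23.91 gap 93.9 F [ 0.3 -0.1  0.6] j6 4.1
n 1 turn/row [ 0.5 -1.1 -0.1] world d [  8.4  -3.4 -18. ]
[1.79, -0.65, 0.67]
(279, 3) ((508.4188537597656, 302.96844482421875), (33.86980438232422, 62.25773239135742), 21.385515213012695)
```

>>> {"api": "jog_arm", "payload": {"turn": [[0.5,-1.1,0],[0,0,0],[0,0,0]], "dp": [[1.7,-0.6,0.6],[0,0,0],[0,0,0]], "gripper": [0,0,0]}}

```text
clock: 94.55
eef_pos: [506.7, 302.1, 131.8]
eef_rot: [0.804, 1.567, 1.208]
wrist_force: [0.2, 0.1, 0.2]
finger_gap: 93.9
```

```bash
python3 plan.py 505.9 304.3 66 23.4
```

```text
t 94.55 pos [506.7 302.1 131.8] yaw 23.11 gap 93.9 F [0.2 0.1 0.2] j6 4.0
n 2 turn/row [-0.1  0.1 -0.1] world d [ -0.8   2.2 -65.8]
[3.29, 0.11, -0.0]
[3.29, 0.11, 0.0]
```

>>> {"api": "jog_arm", "payload": {"turn": [[0,0,0],[0,0,0],[0,0,0],[0,0,0],[0,0,0],[0,0,0]], "dp": [[1.6,0.1,0],[1.7,0.1,0],[1.7,0,0],[1.6,0,0],[0,0,0],[0,0,0]], "gripper": [0,0,0,0,0,0]}}

```text
clock: 95.3
eef_pos: [505.7, 304.1, 61.1]
eef_rot: [1.051, 1.568, 1.454]
wrist_force: [-0.1, 0.7, 0.2]
finger_gap: 93.8
```

```bash
python3 plan.py 505.9 304.3 66 23.4
```

```text
t 95.3 pos [505.7 304.1  61.1] yaw 23.11 gap 93.8 F [-0.1  0.7  0.2] j6 4.2
n 1 turn/row [-0.3  0.1 -0.1] world d [0.2 0.2 4.9]
[-0.49, 0.01, 0.03]
```

>>> {"api": "jog_arm", "payload": {"turn": [[0,0,0],[0,0,0],[0,0,0],[0,0,0],[0,0,0],[0,0,0],[0,0,0]], "dp": [[0,0,0],[0,0,0],[0,0,0],[0,0,0],[0,0,0],[0,0,0],[0,0,0]], "gripper": [0.8,0.8,0.8,0.8,0.8,0.8,0.8], "grip_force": 30}}

```text
clock: 96.18
eef_pos: [506.3, 304.4, 62.5]
eef_rot: [0.611, 1.566, 1.014]
wrist_force: [-0.3, -0.4, -0.5]
finger_gap: 36.0
```

>>> {"api": "jog_arm", "payload": {"turn": [[0,0,0],[0,0,0],[0,0,0],[0,0,0],[0,0,0]], "dp": [[-2,0,0],[-4,0,0],[-4,0,0],[-4.2,0,0],[0,0,0]], "gripper": [0.8,0.8,0.8,0.8,0.8]}}

```text
clock: 96.8
eef_pos: [505.1, 303.3, 206.5]
eef_rot: [1.994, 1.568, 2.397]
wrist_force: [-1.0, 0.6, -3.0]
finger_gap: 35.8
```

```bash
python3 plan.py 638.7 -95 210 -10; python3 - <<'E'
from h import *
grab('scene','45'); crop('scene','45',240,60,520,340,2,'45s')
grab('top','45')
E
```

```text
t 96.8 pos [505.1 303.3 206.5] yaw 23.1 gap 35.8 F [-1.   0.6 -3. ] j6 4.2
n 8 turn/row [ 4.1 -0.  -0. ] world d [ 133.6 -398.3    3.5]
[-0.05, -5.24, -0.42]
[-0.05, -5.25, -0.04]
[-0.05, -5.24, 0.34]
[-0.05, -5.2, 0.72]
[-0.05, -5.14, 1.09]
[-0.05, -5.05, 1.46]
[-0.05, -4.93, 1.82]
[-0.05, -4.78, 2.17]
```

View pics/45s.png

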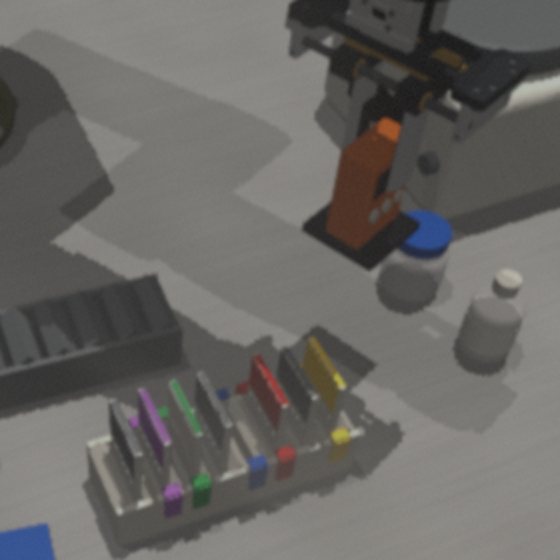

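The timer hangs upright in the grip (crop px ~(365,190)); all cards are undisturbed. Carry it to the mat.

>>> {"api": "jog_arm", "payload": {"turn": [[4.1,0,0],[4.1,0,0],[4.1,0,0],[4.1,0,0],[4.1,0,0],[4.1,0,0],[4.1,0,0],[4.1,0,0]], "dp": [[-1.5,-5.24,-0.42],[-0.2,-5.25,-0.04],[-0.1,-5.24,0.34],[-0.1,-5.2,0.72],[0,-5.14,1.09],[0,-5.05,1.46],[0,-4.93,1.82],[0,-4.78,2.17]], "gripper": [0.8,0.8,0.8,0.8,0.8,0.8,0.8,0.8]}}

```text
clock: 97.9
eef_pos: [634.3, -105.7, 203.4]
eef_rot: [-2.877, 1.539, -3.058]
wrist_force: [0.8, 1.2, -3.2]
finger_gap: 35.6
```

```bash
python3 plan.py 638.7 -95 205 -10; python3 - <<'E'
from h import *
p,d=load('top','45'); hsv=cv2.cvtColor(p,cv2.COLOR_RGB2HSV)
m=((hsv[...,0]<125)&(hsv[...,0]>100)&(hsv[...,1]>120)).astype('uint8')
n,l,s,c=cv2.connectedComponentsWithStats(m)
for i in range(1,n):
    if s[i,4]>500:
        q=cv2.minAreaRect(np.argwhere(l==i)[:,::-1].astype(np.float32)); B=cv2.boxPoints(q)
        print('blue',s[i],q); print([ray_z('top',*b,3)[:2].round(1).tolist() for b in B],ray_z('top',*q[0],3).round(1))
E
```

```text
t 97.9 pos [ 634.3 -105.7  203.4] yaw -10.4 gap 35.6 F [ 0.8  1.2 -3.2] j6 -2.0
n 1 turn/row [-0.4 -1.8  0.5] world d [ 4.4 10.7  1.6]
[-0.18, 1.13, 0.23]
blue [538  79  53  24 995] ((564.0543823242188, 90.5445556640625), (20.000247955322266, 50.74689865112305), 84.2894058227539)
[[898.5, -509.0], [911.4, -637.3], [859.3, -638.2], [846.7, -510.5]] [ 878.9 -573.7    3. ]
blue [ 352  164   47   46 1632] ((375.1797180175781, 186.44996643066406), (41.55825424194336, 39.67485809326172), 8.880659103393555)
[[598.5, -37.7], [695.1, -54.7], [678.4, -154.0], [582.0, -136.1]] [638.3 -95.6   3. ]
```

>>> {"api": "jog_arm", "payload": {"turn": [[-0.4,-1.8,0.5],[0,0,0],[0,0,0]], "dp": [[0.3,1.05,0.3],[0,0,0],[0,0,0]], "gripper": [0.8,0.8,0.8]}}

```text
clock: 98.28
eef_pos: [637.7, -99.5, 193.5]
eef_rot: [3.135, 1.562, 2.956]
wrist_force: [-0.5, 1.1, -1.9]
finger_gap: 35.5
```

```bash
python3 plan.py 640 -95 90 -10
```

```text
t 98.28 pos [637.7 -99.5 193.5] yaw -10.3 gap 35.5 F [-0.5  1.1 -1.9] j6 -1.8
n 2 turn/row [-0.2 -0.3 -0. ] world d [   2.3    4.5 -103.5]
[5.17, 0.24, 0.12]
[5.17, 0.24, 0.1]
```

>>> {"api": "jog_arm", "payload": {"turn": [[-0.2,-0.3,0],[0,-0.3,0],[0,0,0],[0,0,0],[0,0,0],[0,0,0]], "dp": [[2.6,0.25,0.1],[2.6,0.15,0.1],[2.6,0,0],[1.8,0,0],[0,0,0],[0,0,0]], "gripper": [0.8,0.8,0.8,0.8,0.8,0.8]}}

```text
clock: 99.02
eef_pos: [639.9, -93.9, 95.2]
eef_rot: [-1.281, 1.57, -1.454]
wrist_force: [0.4, 0.5, -2.9]
finger_gap: 36.0
```

```bash
python3 plan.py 640 -95 70 -10; python3 - <<'E'
from h import *
grab('scene','46'); crop('scene','46',130,150,410,400,2.6,'46s')
E
```

```text
t 99.03 pos [639.9 -93.9  95.2] yaw -9.88 gap 36.0 F [ 0.4  0.5 -2.9] j6 -1.7
n 1 turn/row [0.1 0.  0. ] world d [  0.1  -1.1 -25.2]
[2.52, -0.11, 0.03]
```

View pics/46s.png

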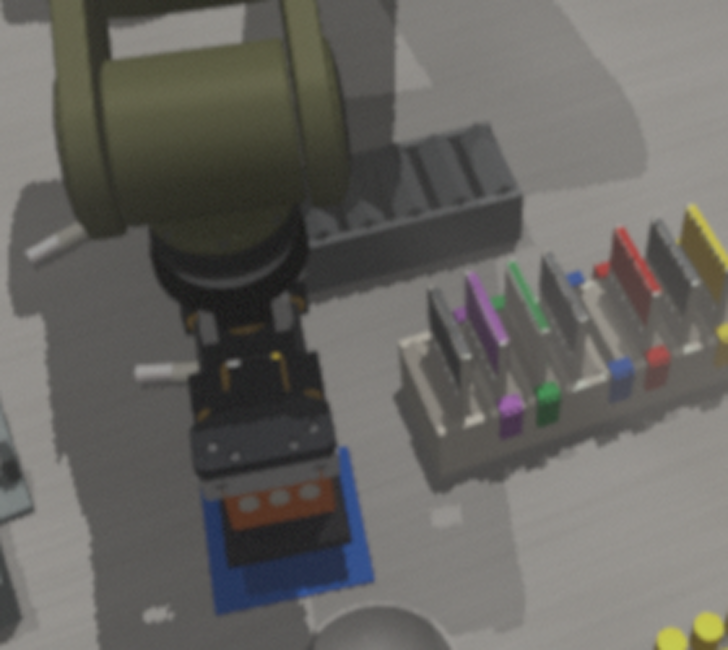

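>>> {"api": "jog_arm", "payload": {"turn": [[0,0,0],[0,0,0],[0,0,0],[0,0,0]], "dp": [[1.2,-0.1,0],[1.1,0,0],[0,0,0],[0,0,0]], "gripper": [0.8,0.8,0.8,0.8]}}

```text
clock: 99.58
eef_pos: [640.1, -95.1, 71.7]
eef_rot: [-0.425, 1.569, -0.597]
wrist_force: [-0.2, -0.1, -1.8]
finger_gap: 36.0
```

```bash
python3 plan.py 640 -95 66 -10; python3 - <<'E'
from h import *
grab('top','47'); crop('top','47',320,130,430,240,5,'47t')
E
```

```text
t 99.58 pos [640.1 -95.1  71.7] yaw -9.89 gap 36.0 F [-0.2 -0.1 -1.8] j6 -1.8
n 1 turn/row [0.1 0.1 0. ] world d [-0.1  0.1 -5.7]
[0.57, 0.01, -0.01]
```

View pics/47t.png

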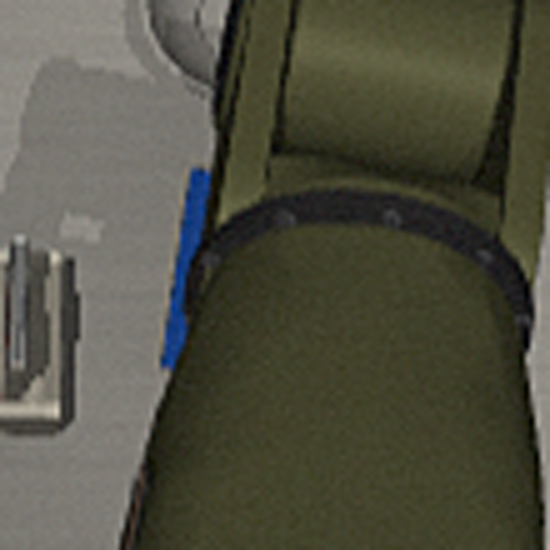

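The arm hides the mat from above, so I go on by position: lower in small steps to contact.

>>> {"api": "jog_arm", "payload": {"turn": [[0,0,0],[0,0,0],[0,0,0]], "dp": [[0.4,0,0],[0,0,0],[0,0,0]], "gripper": [0.8,0.8,0.8]}}

```text
clock: 100.0
eef_pos: [640.2, -95.1, 67.8]
eef_rot: [-0.346, 1.568, -0.519]
wrist_force: [-0.6, -0.1, -3.3]
finger_gap: 35.6
```

>>> {"api": "jog_arm", "payload": {"turn": [[0,0,0],[0,0,0]], "dp": [[0.12,0,0],[0,0,0]], "gripper": [0.8,0.8]}}

```text
clock: 100.25
eef_pos: [640.3, -95.2, 66.7]
eef_rot: [-0.337, 1.568, -0.509]
wrist_force: [0.1, -0.4, -1.7]
finger_gap: 35.9
```

>>> {"api": "jog_arm", "payload": {"turn": [[0,0,0],[0,0,0]], "dp": [[0.1,0,0],[0,0,0]], "gripper": [0.8,0.8]}}

```text
clock: 100.5
eef_pos: [640.4, -95.2, 65.8]
eef_rot: [-0.285, 1.568, -0.458]
wrist_force: [-0.4, -0.3, -2.1]
finger_gap: 35.5
```

>>> {"api": "jog_arm", "payload": {"turn": [[0,0,0],[0,0,0]], "dp": [[0.1,0,0],[0,0,0]], "gripper": [0.8,0.8]}}

```text
clock: 100.75
eef_pos: [640.6, -95.1, 65.8]
eef_rot: [-0.246, 1.567, -0.418]
wrist_force: [-0.1, -0.4, -2.1]
finger_gap: 35.9
```

>>> {"api": "jog_arm", "payload": {"turn": [[0,0,0],[0,0,0],[0,0,0],[0,0,0],[0,0,0]], "dp": [[0.05,0,0],[0,0,0],[0,0,0],[0,0,0],[0,0,0]], "gripper": [0.8,0.3,0.1,0,0]}}

```text
clock: 101.38
eef_pos: [640.9, -95.2, 65.6]
eef_rot: [-0.2, 1.566, -0.373]
wrist_force: [0.7, 0.2, -0.0]
finger_gap: 72.2
```

>>> {"api": "jog_arm", "payload": {"turn": [[0,0,0],[0,0,0],[0,0,0],[0,0,0],[0,0,0],[0,0,0],[0,0,0],[0,0,0]], "dp": [[0,0,0],[-3,0,0],[-5,0,0],[-4,0,-3],[-2,0,-5.5],[0,0,-5.5],[0,0,-3],[0,0,0]], "gripper": [0,0,0,0,0,0,0,0]}}

```text
clock: 102.38
eef_pos: [467.9, -65.0, 209.2]
eef_rot: [-0.176, 1.565, -0.349]
wrist_force: [-0.3, -0.7, 0.3]
finger_gap: 93.9
```

```bash
python3 - <<'E'
from h import *
st()
grab('top','48'); grab('scene','48')
p,d=load('top','48'); hsv=cv2.cvtColor(p,cv2.COLOR_RGB2HSV); W=cloud('top',d)
m=((hsv[...,0]<18)&(hsv[...,0]>3)&(hsv[...,1]>140)&(hsv[...,2]>100)).astype('uint8')
n,l,s,c=cv2.connectedComponentsWithStats(m)
for i in range(1,n):
    if s[i,4]>60:
        P=W[l==i]; print(c[i].round(1),s[i],np.nanmedian(P,0).round(1))
        Z=np.nanmedian(P[:,2])
        px=np.argwhere((l==i)&(W[...,2]>90))[:,::-1]; r=cv2.minAreaRect(px.astype(np.float32)); print(r,ray_z('top',*r[0],103).round(1))
m=((hsv[...,0]<125)&(hsv[...,0]>100)&(hsv[...,1]>120)).astype('uint8')
n,l,s,c=cv2.connectedComponentsWithStats(m)
for i in range(1,n):
    if s[i,4]>200: print('blue',s[i])
crop('scene','48',60,150,480,420,1.8,'48s'); crop('top','48',130,90,470,330,2.3,'48t')
E
```

```text
t 102.38 pos [467.9 -65.  209.2] gap 93.9 F [-0.3 -0.7  0.3]
x [ 0.0056 -0.002  -1.    ] y [ 0.1718  0.9851 -0.001 ] z [ 0.9851 -0.1718  0.0059] j [-0.22  0.12  1.73 -0.    1.29 -0.04]
[380. 176.] [366 167  29  19 424] [638.4 -94.1 103. ]
((380.08917236328125, 175.9351348876953), (28.021276473999023, 15.128369331359863), 8.972626686096191) [638.8 -94.4 103. ]
blue [538  79  53  24 995]
blue [352 164  17  40 239]
blue [142 243  26  26 512]
```

View pics/48s.png

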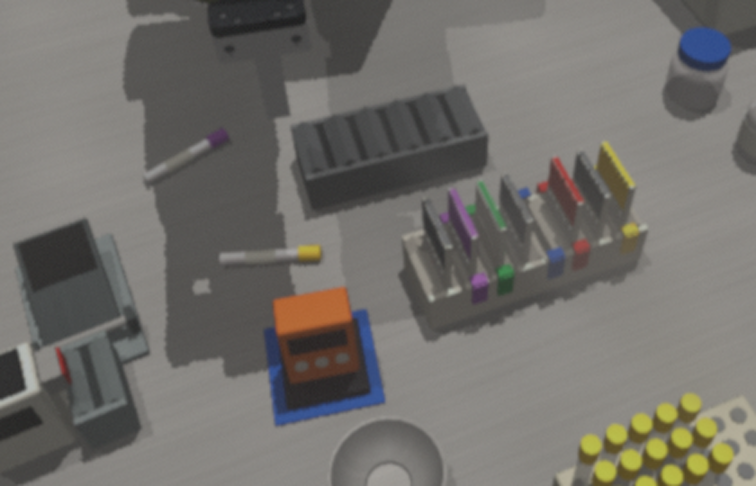

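View pics/48t.png

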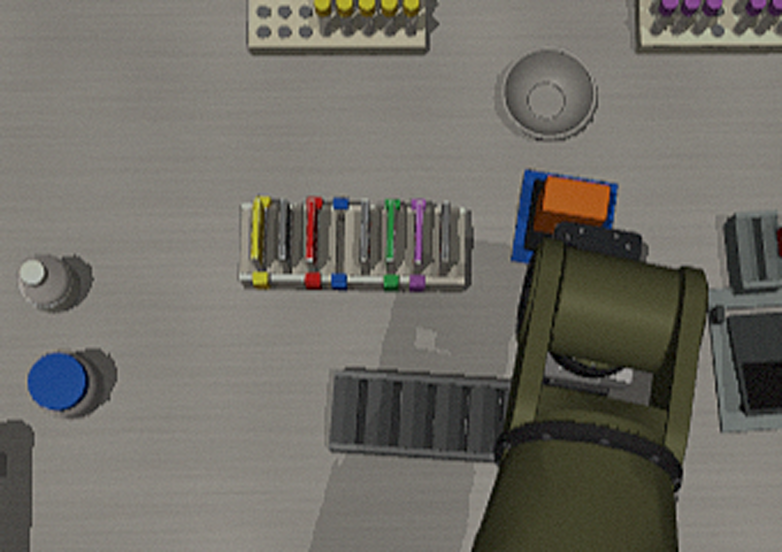

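The timer stands upright on the mat, within about 1.5 mm of its middle. The stamp is empty, and the tubes, jar and bottle are where they were. Last check: card heights and levels.

```bash
python3 - <<'E'
from h import *
p,d=load('top','48'); W=cloud('top',d)
S=W.reshape(-1,3); S=S[~np.isnan(S).any(1)]
for i,n in enumerate('yellow kept red blue kept green purple kept'.split()):
    y=215-25.9*i; x=609-.75*i
    P=S[(abs(S[:,1]-y)<8)&(abs(S[:,0]-x)<31)&(S[:,2]>100)]
    if len(P)<5: print(n,'empty',len(P)); continue
    s=np.polyfit(P[:,0]-x,P[:,2],1); print(n,len(P),'z',np.median(P[:,2]).round(1),'slope',s[0].round(3),'y-slot',(np.median(P[:,1])-y).round(1),'x',np.percentile(P[:,0],[2,98]).round(0))
E
```

```text
yellow 116 z 113.9 slope 0.027 y-slot -0.3 x [580. 637.]
kept 110 z 115.1 slope -0.012 y-slot -0.4 x [580. 637.]
red 108 z 115.2 slope -0.015 y-slot -0.9 x [578. 636.]
blue empty 0
kept 94 z 114.7 slope -0.011 y-slot 0.2 x [578. 635.]
green 96 z 115.0 slope -0.001 y-slot 1.6 x [577. 633.]
purple 95 z 115.0 slope 0.054 y-slot -0.6 x [575. 633.]
kept 99 z 114.4 slope 0.019 y-slot 0.5 x [576. 633.]
```

```bash
python3 - <<'E'
from h import *
for n,tag in (('scene','48'),('top','48'),('scene','45'),('top','45')):
    p,d=load(n,tag); W=cloud(n,d); hsv=cv2.cvtColor(p,cv2.COLOR_RGB2HSV)
    for nm,(lo,hi),y in (('purple',(130,165),59.6),('yellow',(20,35),215),('red',(172,180),163.2),('green',(45,80),85.5)):
        m=(hsv[...,0]>=lo)&(hsv[...,0]<=hi)&(hsv[...,1]>80)&(abs(W[...,1]-y)<10)&(W[...,2]>107)&(abs(W[...,0]-607)<40)
        P=W[m]; P=P[P[:,2]>111] if n=='scene' else P
        if len(P)<8: continue
        k=np.ones(len(P),bool)
        for _ in range(3):
            s=np.polyfit(P[k,0]-606,P[k,2],1); r=P[:,2]-np.polyval(s,P[:,0]-606); k=abs(r)<3
        print(n,tag,nm,k.sum(),'z',s[1].round(1),'slope',s[0].round(3),'x',P[:,0].min().round(0),P[:,0].max().round(0))
E
```

```text
scene 48 purple 44 z 115.0 slope -0.03 x 584.0 630.0
scene 48 yellow 122 z 114.3 slope 0.007 x 582.0 638.0
scene 48 green 38 z 115.1 slope 0.02 x 582.0 632.0
top 48 purple 39 z 115.5 slope -0.003 x 577.0 630.0
top 48 yellow 68 z 114.1 slope -0.018 x 580.0 638.0
top 48 green 48 z 115.7 slope -0.044 x 580.0 635.0
scene 45 purple 47 z 115.3 slope 0.016 x 582.0 627.0
scene 45 yellow 118 z 114.5 slope 0.001 x 582.0 640.0
scene 45 green 47 z 114.7 slope 0.01 x 580.0 632.0
top 45 purple 45 z 115.0 slope 0.013 x 578.0 630.0
top 45 yellow 67 z 114.9 slope 0.007 x 580.0 638.0
top 45 green 54 z 115.5 slope 0.033 x 580.0 636.0
```

All level within noise; every top is at about 115 mm. The robot is clear, so I hand the job in.

```bash
python3 -c "
from h import *
print(order.sign_off(), manip.read_state()['clock'])"
```

```text
the job is handed in; nothing more can be done
the job is handed in; nothing more can be done
```

The job is done and handed in at about 102 s. The sign-off gave no verdict.

- **Test cards:** Yellow, red and purple are in the slots with their colours. The blue card was not there at the start.
- **Batch card:** It was stamped on the green face, turned round, and stamped on the white face, with the pedal pressed to its stop each time. It is now in the green-clipped slot.
- **Timer:** It stands upright on the blue mat, about 1.3 mm from the middle by the top camera. It had been knocked about 3 cm before I took it, so I measured it again first.

**Last checks:** All card tops read about 114–115.5 mm, where 115 mm is fully home. Single slope readings ran up to 0.054, but they changed sign between pictures and cameras, so I took them as noise. The tubes, jar, gel bottle and grey-banded cards looked undisturbed in the last pictures.

**What went wrong:**
- On the first try at the green slot the arm drifted about 5 mm and the batch card caught the end clip, at about 6 N, tilting about 5° in the grip. I lifted it, tilted the gripper to bring the card upright, and lowered it in with no contact force. I let go with no floor contact felt, and the card settled level.
- The arm pressed the pedal with up to 47 N on the green stamp and 32 N on the white. The 47 N is above the 40 N limit, if that limit counts pressing the pedal.

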